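# Close and clip down a parts box at the repair stall

### The job

Pack away the parts box: one of its four black clips has fallen inward over the mouth, so swing that one outward first, then set the lid squarely down into the box, and fold all four clips fully home over the lid's rim. Leave the other things on the table where they are.

Things in the scene. Friction and masses are not known exactly. Their poses are not given: they have to be found in the camera images.
- box: white open plastic parts box, heavy, stays put on the table. 150 mm long (its x axis) x 120 mm wide (y) outside, walls 4 mm, rim 90 mm above the table; loose contents inside reach up to 65 mm. Origin at the centre of its underside on the table, z up. One black hinged clip stands at the middle of each side. It can stand at any yaw, left or right.
- lid: loose white lid lying handle-up on the table, 0.18 to 0.35 kg. Rim plate 156 x 126 mm (x, y), from 10 to 16 mm above the origin; below it a plug 133 x 103 mm, 10 mm deep, fits the box's opening (142 x 112 mm) with 4.5 mm play all round. Origin: centre of the plug's underside, z up. Same either way round. Fully seated its origin is 80 mm above the box's origin.
- lid_handle (a point): middle of the lid's white bar handle, 42 mm above the lid's origin. Bar 70 mm long along the lid's x, 14 mm wide (y), 12 mm thick, its top 48 mm above the lid's origin; feet under its ends; under its middle 20 mm of free height over the plate.
- clip_a (a joint): angle of the clip on a long side of the box, at the box's +y. 0 = fully home over the lid rim (a stop), grows as it swings outward and down, to 1.45 rad (almost level). Stiff, stays where left; about 1.5 N square to its end moves it; follow its arc, inward and up (a level push jams when it lies low). Fallen inward at the start (0 to 0.2 rad), over the box's mouth; swung out beyond 0.5 rad it clears the lid.
- clip_b (a joint): angle of the clip on a short side, at -x. 0 = fully home over the lid rim (a stop), grows as it swings outward and down, to 1.45 rad (almost level). Stiff, stays where left; about 1.5 N square to its end moves it; follow its arc, inward and up (a level push jams when it lies low). At the start it stands open, 0.6 to 1.2 rad, clear of the lid.
- clip_c (a joint): angle of the clip on the other long side, at -y. 0 = fully home over the lid rim (a stop), grows as it swings outward and down, to 1.45 rad (almost level). Stiff, stays where left; about 1.5 N square to its end moves it; follow its arc, inward and up (a level push jams when it lies low). At the start it stands open, 0.6 to 1.2 rad, clear of the lid.
- clip_d (a joint): angle of the clip on the other short side, at +x. 0 = fully home over the lid rim (a stop), grows as it swings outward and down, to 1.45 rad (almost level). Stiff, stays where left; about 1.5 N square to its end moves it; follow its arc, inward and up (a level push jams when it lies low). At the start it stands open, 0.6 to 1.2 rad, clear of the lid.
- clip_a_hinge (a point): hinge axis of clip_a at the middle of its width, 58 mm above the table and 8.5 mm outside the box wall; it does not move as the clip swings. The clip is an upside-down L, 50 mm wide: an arm 5 mm thick (centred on the axis) rising 46 mm above the hinge and, at the arm's top, a claw 6 mm thick reaching 19.5 mm inward from the hinge plane (40 to 46 mm above the hinge, when closed).
- clip_b_hinge (a point): hinge axis of clip_b at the middle of its width, 58 mm above the table and 8.5 mm outside the box wall; it does not move as the clip swings. The clip is an upside-down L, 50 mm wide: an arm 5 mm thick (centred on the axis) rising 46 mm above the hinge and, at the arm's top, a claw 6 mm thick reaching 19.5 mm inward from the hinge plane (40 to 46 mm above the hinge, when closed).
- clip_c_hinge (a point): hinge axis of clip_c at the middle of its width, 58 mm above the table and 8.5 mm outside the box wall; it does not move as the clip swings. The clip is an upside-down L, 50 mm wide: an arm 5 mm thick (centred on the axis) rising 46 mm above the hinge and, at the arm's top, a claw 6 mm thick reaching 19.5 mm inward from the hinge plane (40 to 46 mm above the hinge, when closed).
- clip_d_hinge (a point): hinge axis of clip_d at the middle of its width, 58 mm above the table and 8.5 mm outside the box wall; it does not move as the clip swings. The clip is an upside-down L, 50 mm wide: an arm 5 mm thick (centred on the axis) rising 46 mm above the hinge and, at the arm's top, a claw 6 mm thick reaching 19.5 mm inward from the hinge plane (40 to 46 mm above the hinge, when closed).
- clip_a_elbow (a point): top end of the arm of clip_a, 46 mm from its hinge axis, where arm and claw meet; moves with the clip.
- clip_b_elbow (a point): top end of the arm of clip_b, 46 mm from its hinge axis, where arm and claw meet; moves with the clip.
- clip_c_elbow (a point): top end of the arm of clip_c, 46 mm from its hinge axis, where arm and claw meet; moves with the clip.
- clip_d_elbow (a point): top end of the arm of clip_d, 46 mm from its hinge axis, where arm and claw meet; moves with the clip.
- spray_can: a plain bare-metal spray can standing upright, 50 mm diameter, 130 mm tall; origin at the centre of its base. A bystander: leave it where it is.
- mug: a white coffee mug, 74 mm diameter, 85 mm tall, its handle sticking out along +y; origin at the centre of its base. A bystander: leave it where it is.
- tape_roll: a roll of paper tape lying flat, 90 mm outside diameter, 24 mm tall; origin at the centre of its underside. A bystander: leave it where it is.
- transformer: a small bare transformer with copper winding on a steel foot, 70 x 58 x 46 mm tall; origin at the centre of its underside. A bystander: leave it where it is.
- screwdriver: a screwdriver lying down, 160 mm long along its x axis. A bystander: leave it where it is.
- solder_spool: an upright spool, 52 mm diameter, 50 mm tall; origin at the centre of its underside. A bystander: leave it where it is.
- multimeter: a hand-held test meter lying face up, 78 x 150 x 38 mm tall; origin at the centre of its underside. A bystander: leave it where it is.
Not all that is in view belongs to the job. What is shaped like the box but blue or yellow is not meant.

How it is judged:
On the way, in this order (a step that is already met when the one before it is completed fails the run):
1. the fallen clip is swung outward, clear of the lid's place (beyond 0.5 rad) (value of joint clip_a above 0.5 rad), for 0.2 s.
2. the lid is seated squarely in the box (z of lid in the frame of box between 0.076 and 0.084 m and x of lid in the frame of box between -0.006 and 0.006 m and y of lid in the frame of box between -0.006 and 0.006 m and angle between the z axis of lid and the z axis of box, either way round below 0.05 rad and angle between lid's own z axis and vertical below 0.1 rad and angle between the x axis of lid and the x axis of box, either way round below 0.15 rad), for 0.2 s.
At the end, for the whole second after the job is handed in: the lid sits fully in the box (origin 76 to 84 mm above the box's origin, within 6 mm of centre each way, flat and square), at rest, and all four clips are folded home over its rim (each within 0.1 rad of the stop) (all of step 2 and value of joint each of clip_a, clip_b, clip_c, clip_d below 0.1 rad and linear speed of lid below 0.01 m/s); the robot touches nothing.
It fails at once if a bystander is shifted by more than 30 mm or tipped over (distance of any of spray_can, mug, tape_roll, transformer, screwdriver, solder_spool, multimeter from where it was at the start of the episode above 0.03 m or angle between any of spray_can, mug, transformer, solder_spool's own z axis and vertical above 0.6 rad).
It also fails if it takes over 72 s, if anything falls off the work surface, if the arm or the gripper's body presses on something with over 40 N, if the wrist force passes 120 N, or if a joint passes its speed limit or range.

### The arm

A 6-joint arm with a two-finger parallel gripper is mounted at the origin on the work surface. World frame = base frame: x ahead of the robot, y to its left, z up, the work surface at z = 0. Lengths are in m, angles in rad, forces in N, time in s.
With the tool pointing down it reaches from about 0.375 to 0.9 m from the base axis. Payload 3.1 kg.
Tool frame: the origin (TCP) lies midway between the tips of the shut fingers; the grasp point (between the pads) lies 19 mm behind it; z points along the fingers, x is the direction in which the jaws open and shut, and the axes are right-handed (so a half turn about z gives the same grasp; the last joint's range is limited). The gripper opens to 87 mm and grips with 3 to 60 N. Pads are 19 mm wide; open, the fingers measure 117 mm over their backs; the gripper's body (75 mm by 190 mm) begins 51 mm behind the grasp point.
Start: joints at [1.006, 0.527, 1.433, -0, 1.181, -0.178], TCP at [0.235, 0.579, 0.199] pointing down, gripper open.
Joint ranges: [-3.08, 3.08], [-0.75, 2.2], [0.22, 2.44], [-1.43, 4.57], [0, 2.65], [-2.85, 2.85]. Speed limits (rad/s): [2.79, 2.79, 3.14, 3.14, 3.14, 3.14].

### API

Orientations are given as a unit quaternion [x, y, z, w].
In Python, from rig import * gives the robot as it stands.
- The arm moves only by the tool drive_tool, never from a script. Its argument "plan" is a list of rows, each an object with "offset": the shift along the tool's x, y, z in cm, a list of three; "delta_rot": the turn, a rotation vector about the tool's x, y, z in degrees, a list of three; "jaw": the finger opening in cm, from 0 to 8.7. In form: [{"offset": [dx, dy, dz], "delta_rot": [wx, wy, wz], "jaw": jaw}, ...]. A call has exactly 8 rows; each row is the pose to reach, as a shift and turn from the pose commanded when the call began, along the tool's axes at that moment; what a row does not reach only later rows make up. A row lasts 1/12 s, in which the tool goes at most 41.7 mm and 7.16 degrees, less where a joint would pass 70% of its speed; a pose out of reach is approached as far as the arm can. A call with a gripper value outside its range is refused whole. The fingers move at their own pace and stop on an object; "squeeze" is the grip in N (left out, the last holds). Time passes only in rows, so rows that repeat a pose let the fingers close, or fill a call up. It gives the time, the measured TCP pose, the force and the opening at its end, in the units of the state.
- get_obs(): the state, without advancing time (a new reading comes with each control period).
- camera(name): name is "side" or "top" or "wrist"; returns the picture (384x512x3 uint8, red, green, blue); there is no depth.
- calibration(name): a dict with "K" (3x3 intrinsics, pixels), "pose" (4x4, takes a point from camera to world coordinates); the wrist camera has in their place "tool_from_camera" (4x4, takes a point from camera to tool coordinates, whose origin is the TCP and whose axes are the tool frame's). Camera axes: x right, y down, z forward; pixel columns grow to the right and rows downward; lengths in m; the calibration is good to about 2 mm. The wrist camera is an equidistant fisheye: a pixel r from the principal point sees the ray r / f radians off the axis. A picture is of the moment at which its call begins: read the wrist's pose just before it. calibration takes no time and is no camera call.
- hand_in(): hands the job in, once; it reports no verdict.
The state is a dict: "time": time; "q": joint angles; "joint_velocities": joint speeds; "joint_torque": joint torques, N m; "position": TCP position; "tool_rot": TCP orientation; "ft_force": force on the tool from outside, world axes, zero at the start; "moment": the same for the moment, N m; "grip_width": finger opening in m.
Only numpy, scipy, OpenCV 4.12 (cv2) and the standard library are available. Lean on these libraries where they do the work, as an engineer would, in place of code of your own. Each camera call takes 0.05 s, during which the arm holds its last target.

## Working session

There is one attempt and no reset: what is moved stays moved. The work goes in short steps, Python scripts to look and compute and a tool call to move; the robot and the scene stay as the last step left them, time stands still between calls to the robot, and variables do not carry over. Pictures are saved under pics/ and viewed, and the job is handed in when it is done.

Besides the shell and the picture viewer there is one more tool, called after "Emit:" as name(argument=value, ...) on one line, values as JSON. drive_tool: Moves the arm, as the interface text tells. Its arguments: {"type":"object","properties":{"plan":{"type":"array","items":{"type":"object","properties":{"offset":{"type":"array","items":{"type":"number"}},"delta_rot":{"type":"array","items":{"type":"number"}},"jaw":{"type":"number"}}}},"squeeze":{"type":"number"}},"required":["plan"]}

```bash
ls; mkdir -p pics; python3 - <<'E'
from rig import *
import cv2,numpy as np
o=get_obs();print(o)
for n in ["side","top","wrist"]:
    c=calibration(n);print(n,c)
    im=camera(n);cv2.imwrite(f"pics/{n}0.png",cv2.cvtColor(im,cv2.COLOR_RGB2BGR))
E
```

```text
pics
{'time': 0.0, 'q': array([ 1.00649432e+00,  5.28440740e-01,  1.43389999e+00, -2.16810385e-05,
        1.18140323e+00, -1.78531305e-01]), 'joint_velocities': array([ 0.00142338, -0.00143149,  0.00135491, -0.00082821, -0.00035966,
       -0.00203086]), 'joint_torque': array([-9.64483988e-04, -4.40038455e+01, -1.76589561e+01,  6.30873931e-02,
        5.83639496e-02, -1.75105324e-04]), 'position': array([0.23474166, 0.57839579, 0.19808805]), 'tool_rot': array([ 8.29537243e-01,  5.58450361e-01, -9.80755859e-04,  4.41867212e-04]), 'ft_force': array([ 0.28497358, -0.25055921, -0.4483116 ]), 'moment': array([-0.00146209, -0.05121835, -0.03262165]), 'grip_width': 0.08709738151106851}
side {'K': array([[426.18138458,   0.        , 254.246243  ],
       [  0.        , 426.18138458, 195.92856083],
       [  0.        ,   0.        ,   1.        ]]), 'pose': array([[ 0.80017589, -0.39955701,  0.44729492, -0.04969195],
       [-0.59969172, -0.52131227,  0.60712713, -0.71356962],
       [-0.00940157, -0.75404755, -0.65675254,  0.87061423],
       [ 0.        ,  0.        ,  0.        ,  1.    
[... 256 characters left out ...]
998069, -0.00275503, -0.00557003,  0.01387017],
       [ 0.00590188, -0.14050248, -0.99006274,  1.50506222],
       [ 0.        ,  0.        ,  0.        ,  1.        ]])}
wrist {'K': array([[297.31863964,   0.        , 252.80353191],
       [  0.        , 297.31863964, 189.88230938],
       [  0.        ,   0.        ,   1.        ]]), 'tool_from_camera': array([[ 9.99999666e-01, -8.24082714e-06, -8.17443382e-04,
        -1.23102698e-04],
       [ 2.04921382e-04,  9.70549595e-01,  2.40901311e-01,
        -6.46524745e-02],
       [ 7.91384118e-04, -2.40901398e-01,  9.70549272e-01,
        -1.84624659e-01],
       [ 0.00000000e+00,  0.00000000e+00,  0.00000000e+00,
         1.00000000e+00]])}
```

View pics/side0.png

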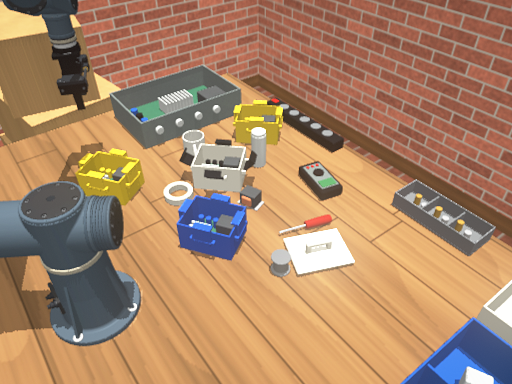

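View pics/top0.png

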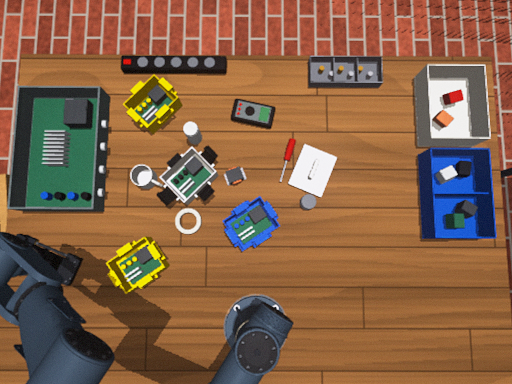

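View pics/wrist0.png

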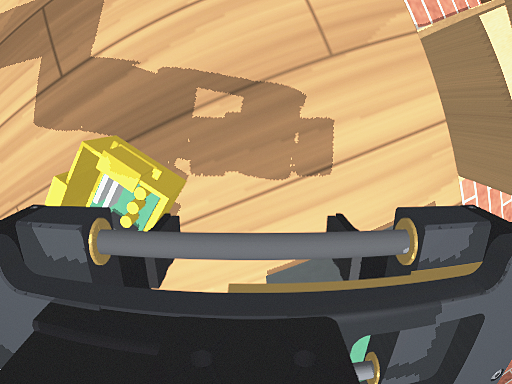

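```bash
cat > h.py <<'E'
import numpy as np,cv2
from rig import *
def proj(n,P):
    c=calibration(n);T=np.linalg.inv(c['pose']);p=np.atleast_2d(P)@T[:3,:3].T+T[:3,3]
    q=p@c['K'].T;return q[:,:2]/q[:,2:]
def unproj(n,uv,z):
    c=calibration(n);uv=np.atleast_2d(np.array(uv,float));z=np.broadcast_to(z,(len(uv),))
    d=np.c_[uv,np.ones(len(uv))]@np.linalg.inv(c['K']).T@c['pose'][:3,:3].T;o=c['pose'][:3,3]
    return o+d*((z-o[2])/d[:,2])[:,None]
def crop(src,dst,x0,y0,w,h,s):
    im=cv2.imread(src)[y0:y0+h,x0:x0+w];cv2.imwrite(dst,cv2.resize(im,None,fx=s,fy=s,interpolation=cv2.INTER_CUBIC))
E
python3 - <<'E'
from h import *
crop("pics/top0.png","pics/ctop.png",120,110,130,130,5) if 0 else crop("pics/top0.png","pics/ctop.png",125,115,130,95,6)
crop("pics/side0.png","pics/cside.png",165,120,110,85,7)
crop("pics/top0.png","pics/clid.png",270,130,80,85,7)
crop("pics/side0.png","pics/cslid.png",260,205,100,75,8)
E
```

```text
(no output)
```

View pics/ctop.png

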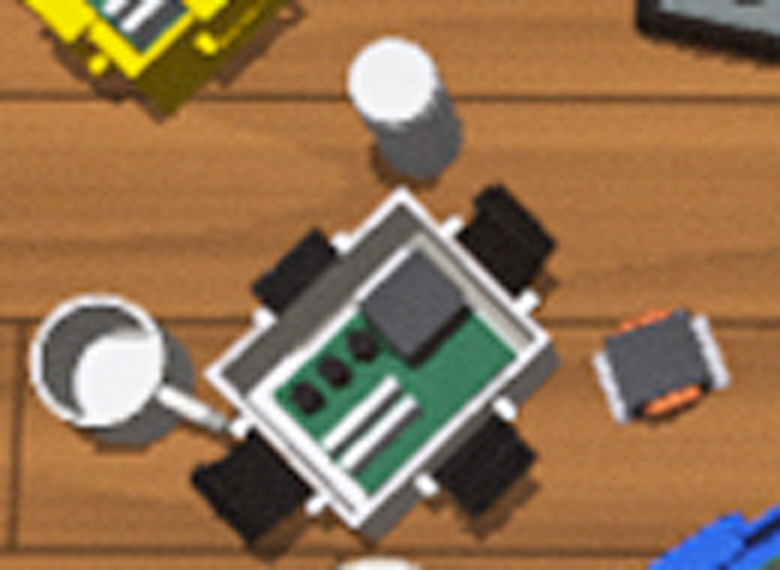

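View pics/cside.png

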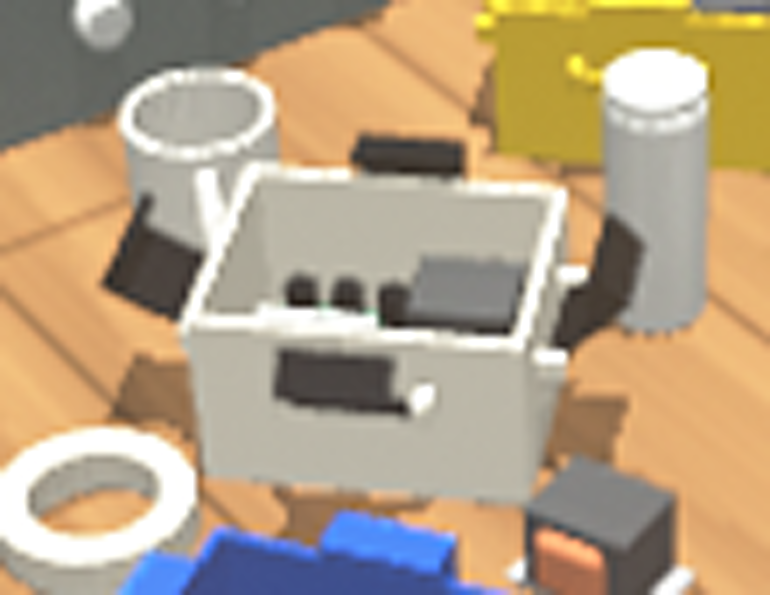

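View pics/clid.png

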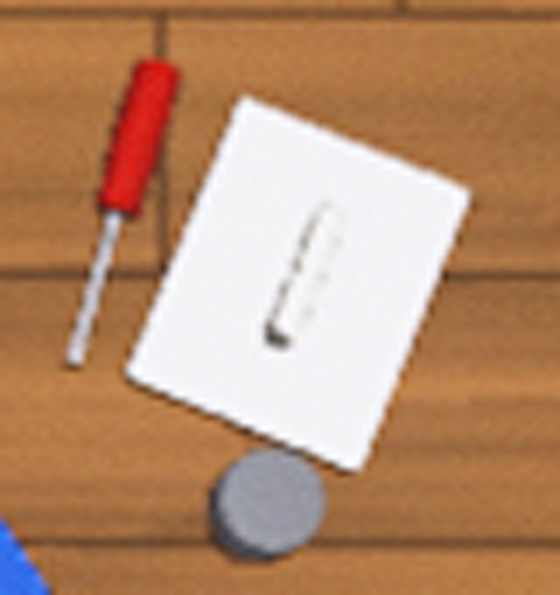

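View pics/cslid.png

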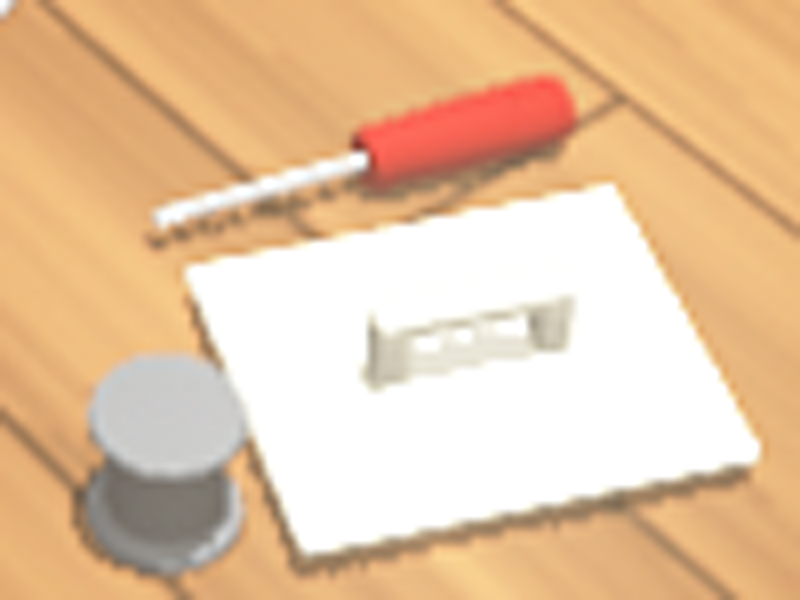

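```bash
cat >> h.py <<'E'
from scipy.optimize import least_squares
def Rz(a):
    c,s=np.cos(a),np.sin(a);return np.array([[c,-s,0],[s,c,0],[0,0,1]])
def clip_pts(side,ang):
    # box-frame 8 outline pts. local: u outward, v up, w along
    ax={'a':(0,1),'b':(-1,0),'c':(0,-1),'d':(1,0)}[side]
    n=np.array([*ax,0.]);t=np.array([-ax[1],ax[0],0.]);half=.06 if side in'ac' else .075
    prof=np.array([[2.5,0],[2.5,46],[-19.5,46],[-19.5,40],[-2.5,40],[-2.5,0]])/1000
    c,s=np.cos(ang),np.sin(ang)
    u=prof[:,0]*c+prof[:,1]*s; v=-prof[:,0]*s+prof[:,1]*c
    out=[]
    for w in(-.025,.025):
        out.append((half+.0085+u)[:,None]*n+v[:,None]*[0,0,1]+w*t+[0,0,.058])
    return np.concatenate(out)
def boxT(p,P): return P@Rz(p[2]).T+[p[0],p[1],0]
def draw(n,src,dst,p,angs,crop_,s,lid=None):
    x0,y0,w,h=crop_
    im=cv2.resize(cv2.imread(src)[y0:y0+h,x0:x0+w],None,fx=s,fy=s,interpolation=cv2.INTER_CUBIC)
    def pl(P,idx,col):
        q=((proj(n,P)-[x0,y0]+.5)*s).astype(int)
        for i,j in idx: cv2.line(im,tuple(map(int,q[i])),tuple(map(int,q[j])),col,1)
    if p is not None:
        for z,hx,hy in((.09,.075,.06),(0,.075,.06),(.09,.071,.056)):
            P=boxT(p,np.array([[a*hx,b*hy,z] for a,b in((1,1),(1,-1),(-1,-1),(-1,1))]));pl(P,[(0,1),(1,2),(2,3),(3,0)],(0,0,255))
        for k,c in zip('abcd',((255,0,0),(0,255,0),(0,200,255),(255,0,255))):
            if k in angs:
                P=boxT(p,clip_pts(k,angs[k]));pl(P,[(i,(i+1)%6) for i in range(6)]+[(6+i,6+(i+1)%6) for i in range(6)]+[(i,i+6) for i in range(6)],c)
    if lid is not None:
        for z,hx,hy in((.016,.078,.063),(.048,.035,.007)):
            P=boxT(lid,np.array([[a*hx,b*hy,z+(lid[3] if len(lid)>3 else 0)] for a,b in((1,1),(1,-1),(-1,-1),(-1,1))]));pl(P,[(0,1),(1,2),(2,3),(3,0)],(0,0,255))
    cv2.imwrite(dst,im)
E
python3 - <<'E'
from h import *
def fit(uvt,uvs,z,hx,hy,p0):
    C=np.array([[hx,hy,z],[hx,-hy,z],[-hx,-hy,z],[-hx,hy,z]])
    def f(p):
        P=boxT(p,C);r=[]
        for n,uv in(('top',uvt),('side',uvs)):
            if uv is None: continue
            for i,k in enumerate(uv):
                if k is not None: r+=list(proj(n,P[i])[0]-k)
        return np.array(r)
    s=least_squares(f,p0,loss='soft_l1');return s.x,f(s.x)
ct=lambda x,y:np.array([125+x/6-.5+.0,115+y/6-.5]); cs=lambda x,y:np.array([165+x/7-.5,120+y/7-.5])
# rim corners: top image: T(402,189) R(551,340) B(362,532) L(207,372)
# order ++,+-,--,-+ ; long sides upper-left & lower-right ; image up = +x world, left=+y
# try clip a side = upper-left (+y box): box +x then along T direction => ++ =T, +-=R, --=B, -+=L
top=[ct(402,189),ct(551,340),ct(362,532),ct(207,372)]
# side: front-left(185,328)=B, front-right (522,348)=R, back right(565,190)=T, back left(252,166)=L
side=[cs(566,188),cs(525,348),cs(185,328),cs(250,165)]
x,r=fit(top,side,.09,.075,.06,[.6,.2,-.8]);print(x,r.round(2))
lt=lambda x,y:np.array([270+x/7-.5,130+y/7-.5]); ls=lambda x,y:np.array([260+x/8-.5,205+y/8-.5])
# lid top z=.016: corners top-left(243,97), top-right(470,190), bottom-right(360,472), bottom-left(127,378)
# long axis = topleft->bottomleft. 
lx,lr=fit([lt(243,97),lt(470,190),lt(360,472),lt(127,378)],[ls(615,184),ls(760,452),ls(302,555),ls(185,268)],.016,.078,.063,[.6,-.15,-.4]);print(lx,lr.round(2))
for n,src,cr,s in(('top','pics/top0.png',(125,115,130,95),6),('side','pics/side0.png',(165,120,110,85),7)):
    draw(n,src,f'pics/o{n}.png',x,dict(a=.1,b=.9,c=.9,d=.9),cr,s)
draw('top','pics/top0.png','pics/olid.png',None,{},(270,130,80,85),7,lx)
E
```

```text
[ 0.50902277  0.22763155 -0.77870437] [-0.04  0.32  0.05 -0.19 -0.69 -0.54  0.2   0.94  0.31  0.37  0.17  0.09
  0.1  -0.75 -0.12  0.46]
[ 0.53704001 -0.19999537 -0.39351584] [-0.39  0.19  0.13  0.3  -0.18  0.32 -0.23 -0.   -0.31  0.18  0.43  0.22
  0.4  -0.49  0.24  0.07]
```

View pics/otop.png

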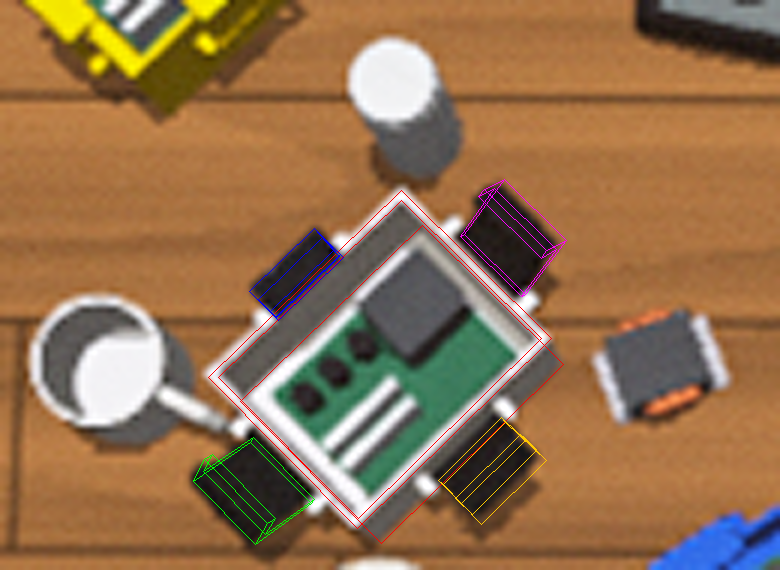

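View pics/oside.png

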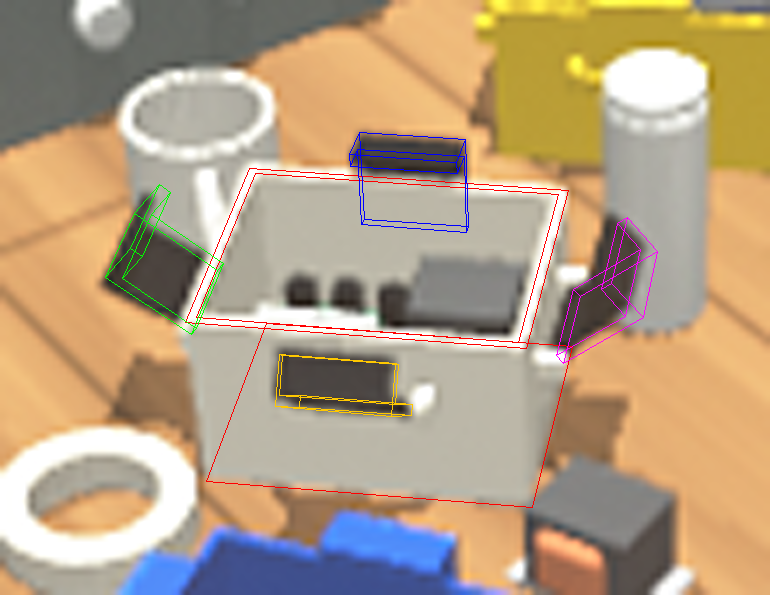

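View pics/olid.png

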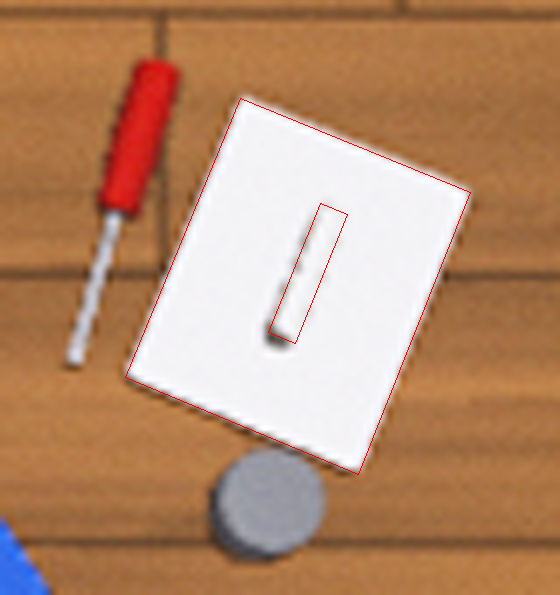

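```bash
cat >> h.py <<'E'
BOX=np.array([.509,.2276,-.7787]); LID=np.array([.537,-.200,-.3935])
from scipy.spatial.transform import Rotation as Ro
def b2w(p): return boxT(BOX,np.atleast_2d(np.array(p,float)))
def w2b(p): return (np.atleast_2d(p)-[BOX[0],BOX[1],0])@Rz(BOX[2])
def tooldown(yaw): # x axis at yaw, z down
    return Rz(yaw)@np.diag([1.,-1,-1])
def go(pos,yaw=None,tilt=None,o=None):
    o=o or get_obs();R=Ro.from_quat(o['tool_rot']).as_matrix()
    d=R.T@(np.asarray(pos).ravel()-o['position'])*100
    rv=np.zeros(3) if yaw is None else np.degrees(Ro.from_matrix(R.T@tooldown(yaw)).as_rotvec())
    print('offset cm',d.round(2),'rot',rv.round(1),'steps',max(np.linalg.norm(d)/4.17,np.linalg.norm(rv)/7.16).round(1))
E
python3 - <<'E'
from h import *
ct=lambda x,y:np.array([125+x/6-.5,115+y/6-.5])
def s(n,uv,z):
    w=unproj('top',uv,z);print(n,w.round(3),w2b(w).round(3))
s('can top',ct(393,81),.13); s('mug top',ct(97,362),.085); s('mug handle tip',ct(235,430),.04)
s('mughandle top end',ct(165,392),.07)
s('transf',ct(662,365),.046); s('tape',[188,221],.024)
go(b2w([0,.02,.2]),.792)
E
```

```text
can top [[0.657 0.218 0.13 ]] [[0.112 0.097 0.13 ]]
mug top [[0.507 0.387 0.085]] [[-0.113  0.112  0.085]]
mug handle tip [[0.475 0.318 0.04 ]] [[-0.087  0.04   0.04 ]]
mughandle top end [[0.493 0.351 0.07 ]] [[-0.099  0.077  0.07 ]]
transf [[0.513 0.072 0.046]] [[ 0.112 -0.108  0.046]]
tape [[0.356 0.233 0.024]] [[-0.113 -0.103  0.024]]
offset cm [-20.35  39.37  -0.15] rot [ 0.   0.1 22.5] steps 10.6
```

Emit:
drive_tool(plan=[{"offset":[-2,4,0],"delta_rot":[0,0,2],"jaw":0},{"offset":[-4,8,0],"delta_rot":[0,0,5],"jaw":0},{"offset":[-6,12,0],"delta_rot":[0,0,8],"jaw":0},{"offset":[-8,16,0],"delta_rot":[0,0,11],"jaw":0},{"offset":[-10,20,0],"delta_rot":[0,0,14],"jaw":0},{"offset":[-12,24,0],"delta_rot":[0,0,17],"jaw":0},{"offset":[-14,28,0],"delta_rot":[0,0,20],"jaw":0},{"offset":[-16,32,0],"delta_rot":[0,0,22.5],"jaw":0}])

```text
time: 0.82
position: [0.4561, 0.327, 0.1989]
tool_rot: [0.923, 0.385, -0.0, -0.0]
ft_force: [0.7, 0.4, -0.6]
grip_width: 0.0415
```

```bash
python3 - <<'E'
from h import *
go(b2w([0,.02,.14]),.792)
E
```

```text
offset cm [-1.33 10.75  5.89] rot [-0.   0.  -0.1] steps 3.0
```

Emit:
drive_tool(plan=[{"offset":[-1,3,0],"delta_rot":[0,0,0],"jaw":0},{"offset":[-1.3,7,0],"delta_rot":[0,0,0],"jaw":0},{"offset":[-1.3,10.7,1],"delta_rot":[0,0,0],"jaw":0},{"offset":[-1.3,10.7,3],"delta_rot":[0,0,0],"jaw":0},{"offset":[-1.3,10.7,5.9],"delta_rot":[0,0,0],"jaw":0},{"offset":[-1.3,10.7,5.9],"delta_rot":[0,0,0],"jaw":0},{"offset":[-1.3,10.7,5.9],"delta_rot":[0,0,0],"jaw":0},{"offset":[-1.3,10.7,5.9],"delta_rot":[0,0,0],"jaw":0}])

```text
time: 1.48
position: [0.5226, 0.2448, 0.1407]
tool_rot: [0.922, 0.386, 0.0, 0.0]
ft_force: [0.8, 0.2, 0.4]
grip_width: 0.0006
```

```bash
python3 - <<'E'
from h import *
o=get_obs();print(w2b(o['position']).round(4),o['grip_width'],o['ft_force'])
for n in('wrist','side'):
    im=camera(n);cv2.imwrite(f"pics/{n}1.png",cv2.cvtColor(im,cv2.COLOR_RGB2BGR))
crop("pics/side1.png","pics/cside1.png",165,90,110,110,7)
E
```

```text
[[-0.0024  0.0218  0.1407]] 0.0005873714378951879 [0.78494787 0.17917304 0.35039692]
```

View pics/wrist1.png

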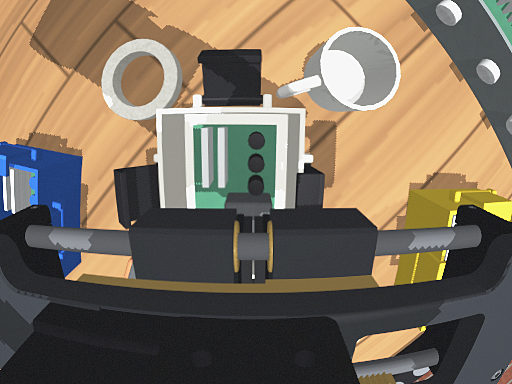

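View pics/cside1.png

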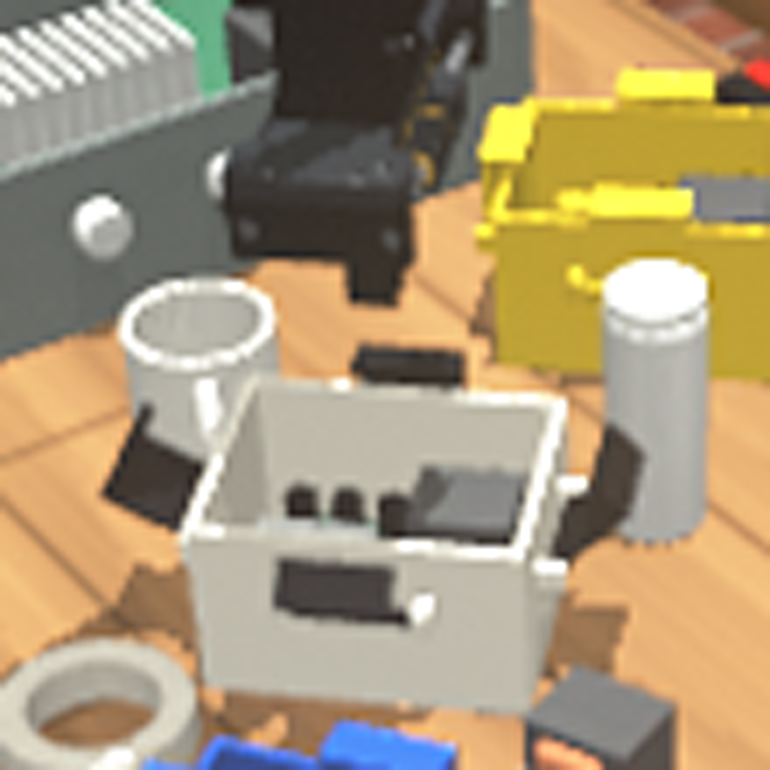

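Emit:
drive_tool(plan=[{"offset":[0,0,2.5],"delta_rot":[0,0,0],"jaw":0},{"offset":[0,0,4.5],"delta_rot":[0,0,0],"jaw":0},{"offset":[0.5,0,4.5],"delta_rot":[0,0,0],"jaw":0},{"offset":[1.4,0,4.5],"delta_rot":[0,0,0],"jaw":0},{"offset":[2.3,0,4.5],"delta_rot":[0,0,0],"jaw":0},{"offset":[3.2,0,4.5],"delta_rot":[0,0,0],"jaw":0},{"offset":[4.2,0,4.5],"delta_rot":[0,0,0],"jaw":0},{"offset":[5.2,0,4.5],"delta_rot":[0,0,0],"jaw":0}])

```text
time: 2.25
position: [0.5606, 0.2827, 0.0964]
tool_rot: [0.922, 0.386, 0.001, 0.0]
ft_force: [-0.2, 0.0, -0.2]
grip_width: 0.0006
```

```bash
python3 - <<'E'
from h import *
o=get_obs();print(w2b(o['position']).round(4),o['grip_width'],o['ft_force'])
for n in('wrist','side'):
    im=camera(n);cv2.imwrite(f"pics/{n}2.png",cv2.cvtColor(im,cv2.COLOR_RGB2BGR))
crop("pics/side2.png","pics/cside2.png",165,90,110,110,7)
E
```

```text
[[-0.002   0.0755  0.0964]] 0.0005938860232618688 [-0.2456484   0.00319087 -0.23564889]
```

View pics/wrist2.png

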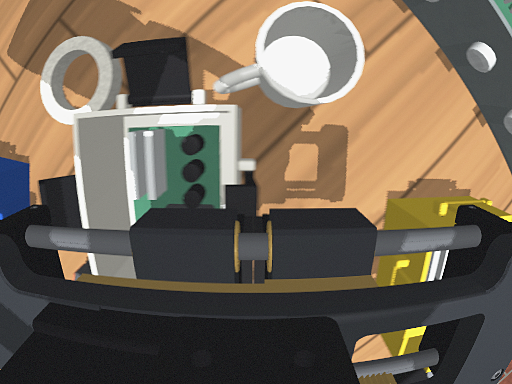

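View pics/cside2.png

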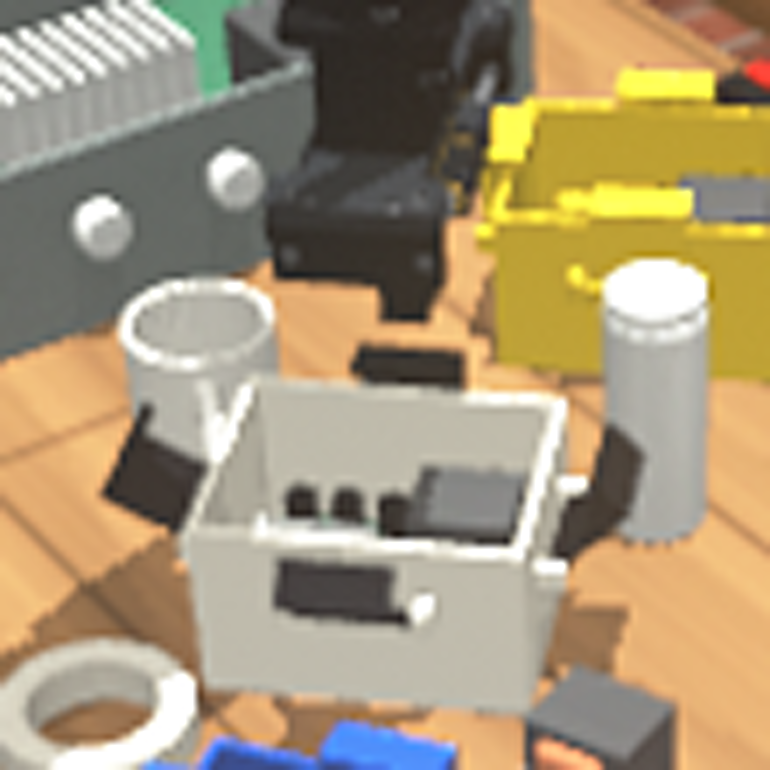

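```bash
python3 - <<'E'
from h import *
o=get_obs();u=proj('side',o['position']);print((u-[165,90]+.5)*7)
print((proj('side',b2w([0,.0685,.104]))-[165,90]+.5)*7)
im=camera('top');cv2.imwrite("pics/top2.png",cv2.cvtColor(im,cv2.COLOR_RGB2BGR))
draw('top','pics/top2.png','pics/otop2.png',BOX,dict(a=.1,b=.9),(125,115,130,95),6)
print((proj('top',o['position'])-[125,115]+.5)*6)
E
```

```text
[[410.00893812 358.35764035]]
[[409.45928273 353.74199734]]
[[281.10519996 263.59487605]]
```

View pics/otop2.png

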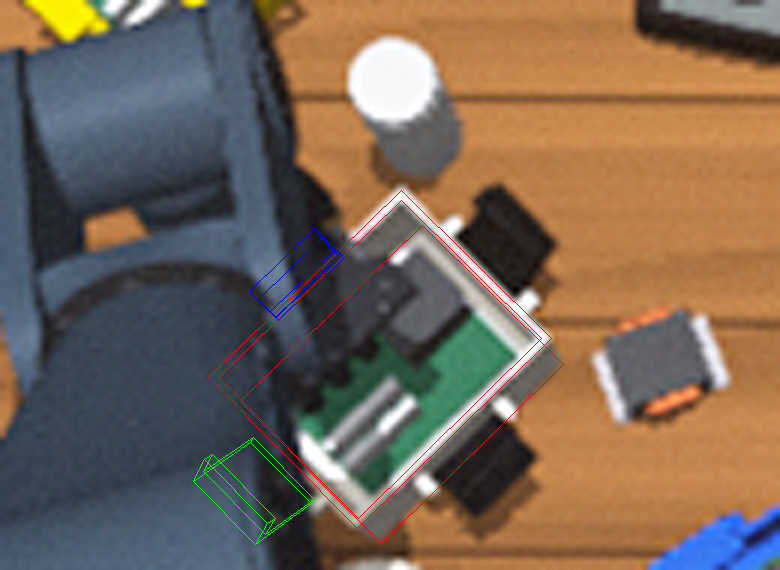

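```bash
cat >> h.py <<'E'
def wproj(pt_tool):
    c=calibration('wrist');T=np.linalg.inv(c['tool_from_camera']);p=np.atleast_2d(pt_tool)@T[:3,:3].T+T[:3,3]
    r=np.hypot(p[:,0],p[:,1]);th=np.arctan2(r,p[:,2]);K=c['K']
    return np.c_[K[0,2]+K[0,0]*th*p[:,0]/r,K[1,2]+K[1,1]*th*p[:,1]/r]
E
python3 - <<'E'
from h import *
print((proj('side',[.5226,.2448,.1407])-[165,90]+.5)*7, proj('side',[.5226,.2448,.1407]))
print(wproj([[0,0,0],[.01,0,0],[0,.01,0],[0,0,-.02],[0,0,-.07]]).round(1))
R=Ro.from_quat(get_obs()['tool_rot']).as_matrix();print(R.round(3))
def w(n):
  pass
# where would clip claw be in wrist picture
o=get_obs()
for s,a in(('a',.1),('a',.8),('b',.8)):
    P=boxT(BOX,clip_pts(s,a));print(s,a,wproj((P-o['position'])@R).round(0)[[1,2,7,8]].tolist())
E
```

```text
[[379.25010994 342.12281702]] [[218.67858713 138.37468815]]
[[252.8 217.6]
 [268.  217.6]
 [252.8 231.7]
 [252.8 228.7]
 [252.8 270.1]]
[[ 0.702  0.713  0.002]
 [ 0.713 -0.702  0.001]
 [ 0.002  0.001 -1.   ]]
a 0.1 [[254.0, 260.0], [221.0, 261.0], [254.0, 186.0], [218.0, 187.0]]
a 0.8 [[293.0, 250.0], [273.0, 260.0], [296.0, 181.0], [274.0, 187.0]]
b 0.8 [[177.0, 43.0], [170.0, 61.0], [109.0, 51.0], [98.0, 69.0]]
```

```bash
python3 - <<'E'
from h import *
for f,pos in((1,[.5226,.2448,.1407]),(2,[.5606,.2827,.0964])):
    im=cv2.imread(f'pics/wrist{f}.png');R=tooldown(.792)
    C=b2w([[.075,.06,.09],[.075,-.06,.09],[-.075,-.06,.09],[-.075,.06,.09]])
    E=lambda dz:wproj((C+[0,0,dz]-pos)@R)
    print(f,E(0).round(0).tolist(),E(-.017).round(0).tolist())
    S=2
    im=cv2.resize(im[:256,:],None,fx=1.5,fy=1.5,interpolation=cv2.INTER_CUBIC)
    for dz,col in((0,(0,0,255)),(-.017,(255,0,0))):
        q=(E(dz)*1.5).astype(int)
        for i in range(4): cv2.line(im,tuple(map(int,q[i])),tuple(map(int,q[(i+1)%4])),col,1)
    for k,a in zip('ab',(.1,.85)):
        q=(wproj((boxT(BOX,clip_pts(k,a))-pos)@R)*1.5).astype(int)
        for i in range(6):
            for j in(0,6): cv2.line(im,tuple(map(int,q[i+j])),tuple(map(int,q[(i+1)%6+j])),(0,255,0),1)
    q=(wproj([0,0,0])*1.5).astype(int)[0];cv2.circle(im,tuple(map(int,q)),3,(255,0,255),1)
    cv2.imwrite(f'pics/w{f}.png',im)
E
```

```text
1 [[295.0, 278.0], [166.0, 276.0], [152.0, 111.0], [301.0, 108.0]] [[292.0, 269.0], [170.0, 268.0], [159.0, 111.0], [298.0, 109.0]]
2 [[233.0, 307.0], [95.0, 296.0], [67.0, 116.0], [228.0, 105.0]] [[234.0, 295.0], [103.0, 286.0], [79.0, 115.0], [230.0, 106.0]]
```

View pics/w1.png

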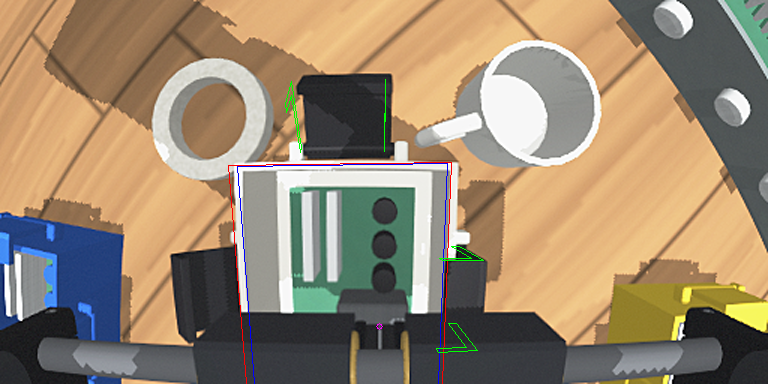

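View pics/w2.png

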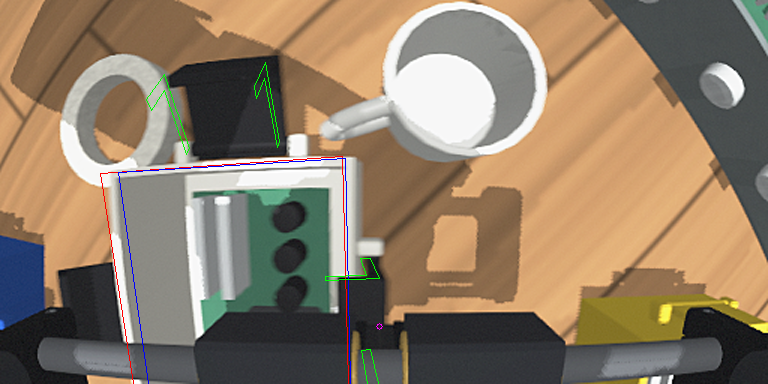

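```bash
python3 - <<'E'
from h import *
o=get_obs();print(o['position'],w2b(o['position']),o['q'])
im=camera('side');cv2.imwrite("pics/side3.png",cv2.cvtColor(im,cv2.COLOR_RGB2BGR))
def mk(src,dst,cr,s,pos,R):
    x0,y0,w,h=cr
    im=cv2.resize(cv2.imread(src)[y0:y0+h,x0:x0+w],None,fx=s,fy=s,interpolation=cv2.INTER_CUBIC)
    for k in([0,0,0],[0,0,-.019],[0,0,-.07],[.0435,0,0],[-.0435,0,0],[.095,0,-.07],[-.095,0,-.07],[0,.0375,-.07],[0,-.0375,-.07]):
        q=(proj('side',pos+R@np.array(k))[0]-[x0,y0]+.5)*s;cv2.circle(im,(int(q[0]),int(q[1])),4,(0,0,255) if k[2]==0 else (0,255,0),1)
    cv2.imwrite(dst,im)
R=Ro.from_quat(o['tool_rot']).as_matrix()
mk('pics/side3.png','pics/m3.png',(175,60,100,100),6,o['position'],R)
mk('pics/side0.png','pics/m0.png',(30,20,100,100),6,np.array([.2347,.5784,.1981]),tooldown(1.1845))
E
```

```text
[0.56004321 0.28231887 0.09574067] [[-0.00209811  0.07480082  0.09574067]] [ 2.89045617e-01  6.55149580e-01  1.51725297e+00 -9.63649051e-05
  9.67137395e-01 -5.04142256e-01]
```

View pics/m3.png

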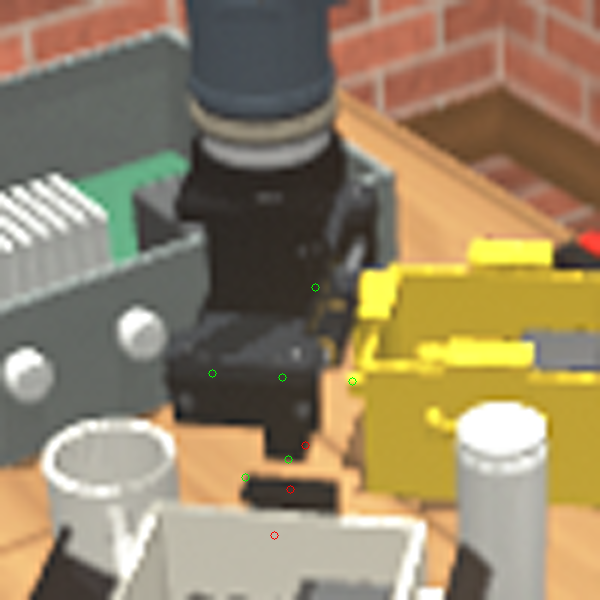

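View pics/m0.png

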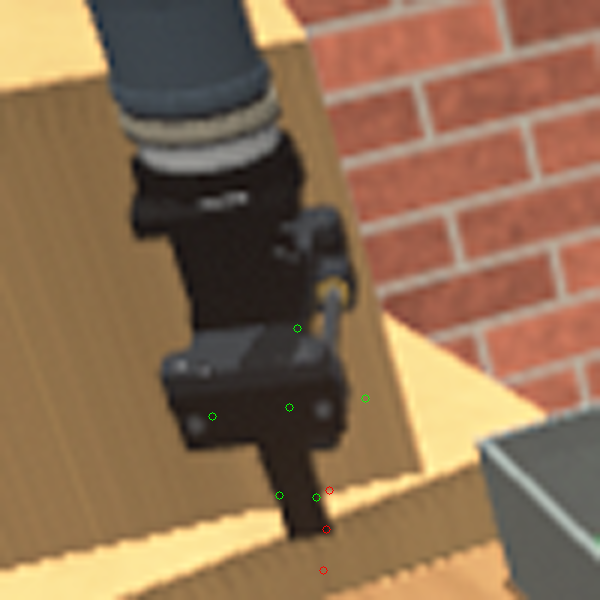

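```bash
python3 - <<'E'
from h import *
crop("pics/wrist0.png","pics/cw0.png",130,190,250,110,3)
f=lambda P:((wproj(P)-[130,190]+.5)*3).round(0).tolist()
for z in(0,-.01,-.017,-.03,-.05): print(z,f([[.0435,-.0095,z],[.0435,.0095,z],[.0585,-.0095,z],[.0585,.0095,z]]))
E
```

```text
0 [[568.0, 42.0], [563.0, 123.0], [633.0, 42.0], [626.0, 121.0]]
-0.01 [[578.0, 56.0], [572.0, 140.0], [646.0, 55.0], [638.0, 138.0]]
-0.017 [[586.0, 66.0], [579.0, 153.0], [656.0, 65.0], [647.0, 150.0]]
-0.03 [[601.0, 87.0], [593.0, 179.0], [676.0, 86.0], [665.0, 176.0]]
-0.05 [[630.0, 127.0], [619.0, 227.0], [712.0, 124.0], [698.0, 223.0]]
```

View pics/cw0.png

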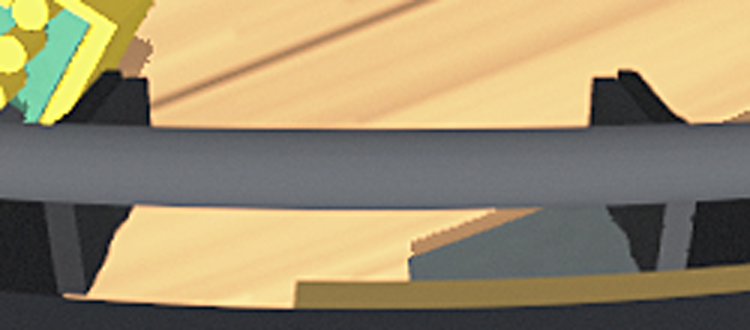

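Emit:
drive_tool(plan=[{"offset":[-2.5,0,0],"delta_rot":[0,0,0],"jaw":0},{"offset":[-5.3,0,0],"delta_rot":[0,0,0],"jaw":0},{"offset":[-5.3,0,0.5],"delta_rot":[0,0,0],"jaw":0},{"offset":[-5.3,0,1.8],"delta_rot":[0,0,0],"jaw":0},{"offset":[-5.0,0,1.8],"delta_rot":[0,0,0],"jaw":0},{"offset":[-4.0,0,1.8],"delta_rot":[0,0,0],"jaw":0},{"offset":[-3.3,0,1.8],"delta_rot":[0,0,0],"jaw":0},{"offset":[-2.8,0,1.8],"delta_rot":[0,0,0],"jaw":0}])

```text
time: 3.12
position: [0.5412, 0.2626, 0.0778]
tool_rot: [0.922, 0.386, 0.001, 0.0]
ft_force: [0.3, -1.5, 1.0]
grip_width: 0.0005
```

```bash
cat >> h.py <<'E'
def look(tag,cr=(165,90,110,110),s=7):
    o=get_obs();print(o['time'],w2b(o['position']).round(4),o['grip_width'].round(4),o['ft_force'].round(1))
    im=camera('side');cv2.imwrite(f"pics/s{tag}f.png",cv2.cvtColor(im,cv2.COLOR_RGB2BGR))
    crop(f"pics/s{tag}f.png",f"pics/s{tag}.png",*cr,s)
E
python3 -c "
from h import *
look('4')"
```

```text
Traceback (most recent call last):
  File "h.py", line 59, in look
    o=get_obs();print(o['time'],w2b(o['position']).round(4),o['grip_width'].round(4),o['ft_force'].round(1))
                                                            ^^^^^^^^^^^^^^^^^^^^^
AttributeError: 'float' object has no attribute 'round'
```

```bash
sed -i "s/o\['grip_width'\].round(4)/round(o['grip_width'],4)/" h.py
python3 -c "
from h import *
look('4')"
```

```text
3.1167 [[-0.0017  0.0475  0.0778]] 0.0005 [ 0.3 -1.5  1. ]
```

View pics/s4.png

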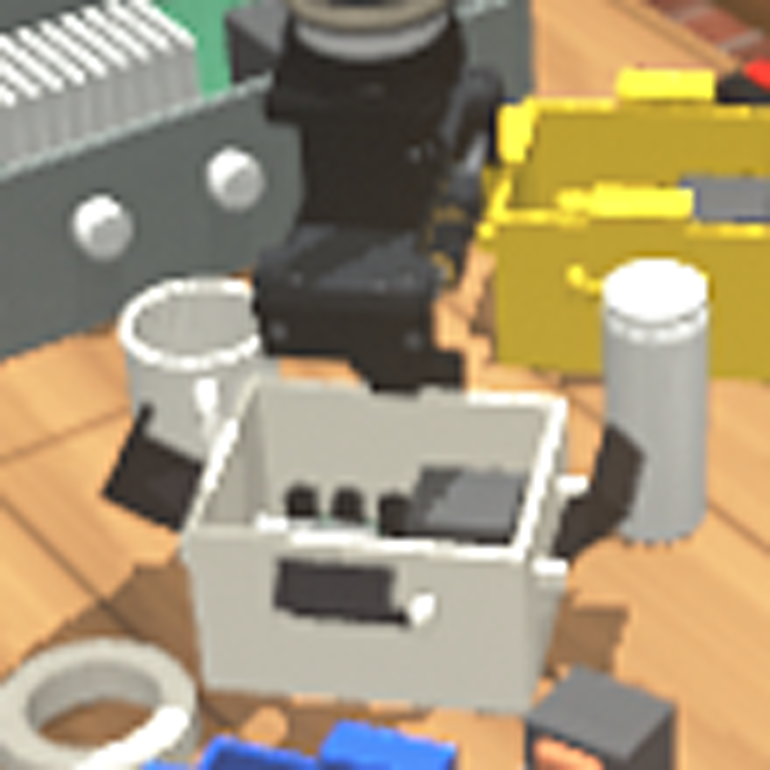

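Emit:
drive_tool(plan=[{"offset":[0.5,0,0],"delta_rot":[0,0,0],"jaw":0},{"offset":[1,0,0],"delta_rot":[0,0,0],"jaw":0},{"offset":[1.5,0,0],"delta_rot":[0,0,0],"jaw":0},{"offset":[2,0,0],"delta_rot":[0,0,0],"jaw":0},{"offset":[2.5,0,0],"delta_rot":[0,0,0],"jaw":0},{"offset":[3,0,0],"delta_rot":[0,0,0],"jaw":0},{"offset":[3.3,0,0],"delta_rot":[0,0,0],"jaw":0},{"offset":[3.5,0,0],"delta_rot":[0,0,0],"jaw":0}])

```text
time: 3.83
position: [0.5642, 0.2868, 0.077]
tool_rot: [0.923, 0.386, 0.0, -0.0]
ft_force: [-0.9, -0.4, -0.2]
grip_width: 0.0005
```

```bash
python3 -c "
from h import *
look('5')
im=camera('wrist');cv2.imwrite('pics/w5.png',cv2.cvtColor(im,cv2.COLOR_RGB2BGR))"
```

```text
3.8333 [[-0.0022  0.0809  0.077 ]] 0.0005 [-0.9 -0.4 -0.2]
```

View pics/s5.png

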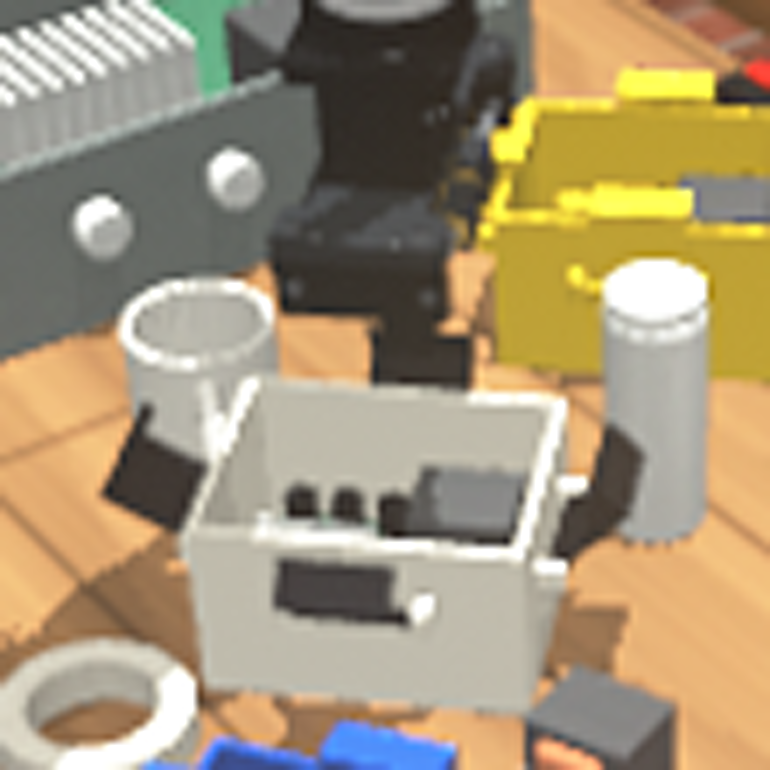

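View pics/w5.png

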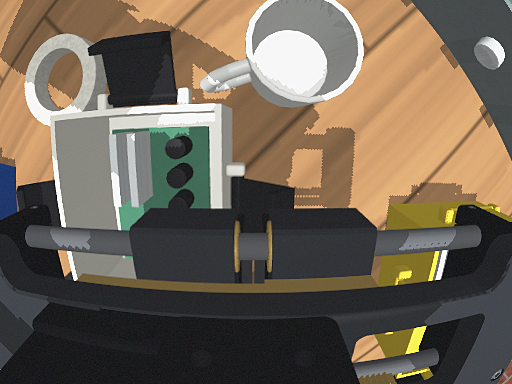

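```bash
cat >> h.py <<'E'
def wun(uv,z,pos,R):
    c=calibration('wrist');K=c['K'];uv=np.atleast_2d(np.array(uv,float))
    d=(uv-K[:2,2])/K[0,0];th=np.hypot(*d.T);ray=np.c_[np.sin(th)[:,None]*d/th[:,None],np.cos(th)]
    T=c['tool_from_camera'];ray=ray@T[:3,:3].T@R.T;o=pos+R@T[:3,3]
    return o+ray*((z-o[2])/ray[:,2])[:,None]
E
python3 - <<'E'
from h import *
R=tooldown(.792);o=get_obs();Rm=Ro.from_quat(o['tool_rot']).as_matrix();print(np.arctan2(Rm[1,0],Rm[0,0]), o['position'])
print(w2b(wun([[52,113],[231,105]],.09,o['position'],Rm)).round(4))
print(w2b(wun([[157,110],[304,109]],.09,np.array([.5226,.2448,.1407]),R)).round(4))
print(w2b(wun([[77,114],[238,105]],.09,np.array([.5600,.2823,.0957]),R)).round(4))
crop('pics/w5.png','pics/cw5.png',20,80,250,130,3)
crop('pics/wrist1.png','pics/cw1.png',130,80,200,130,4)
E
```

```text
0.7924267267524671 [0.56435114 0.28681656 0.07709625]
[[-0.0775 -0.0542  0.09  ]
 [-0.0741  0.0685  0.09  ]]
[[-0.0752 -0.0558  0.09  ]
 [-0.0744  0.0622  0.09  ]]
[[-0.0755 -0.0512  0.09  ]
 [-0.0748  0.0654  0.09  ]]
```

View pics/cw5.png

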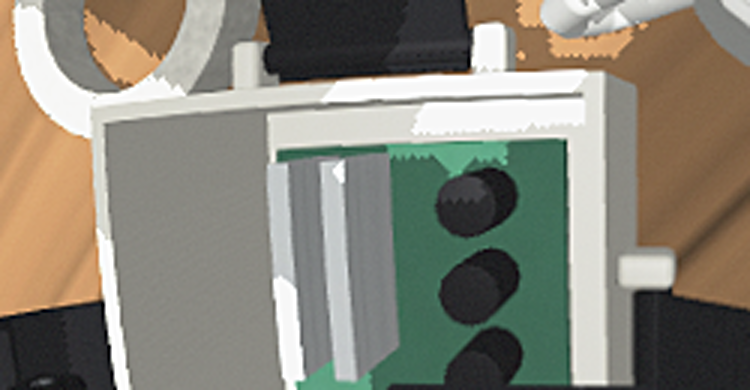

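View pics/cw1.png

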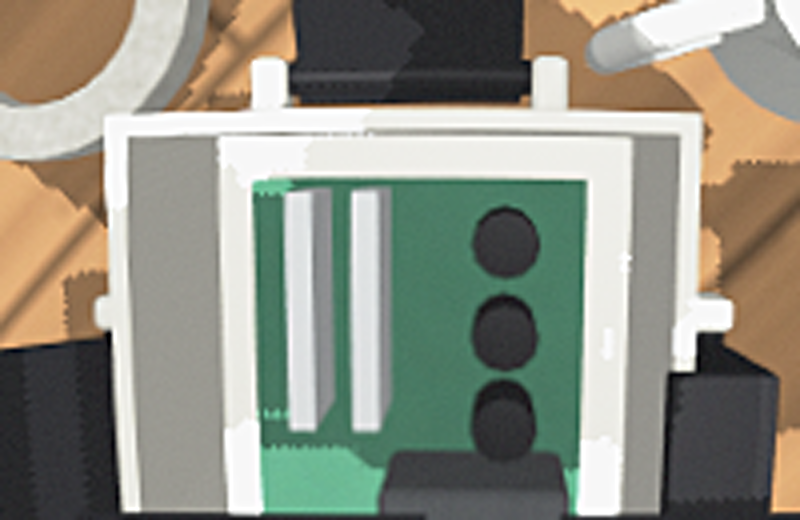

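```bash
python3 - <<'E'
from h import *
o=get_obs();Rm=Ro.from_quat(o['tool_rot']).as_matrix()
print(w2b(wun([[50.7,115],[222.3,104]],.09,o['position'],Rm)).round(4))
print(w2b(wun([[156.3,108.8],[305.5,108.3]],.09,np.array([.5226,.2448,.1407]),tooldown(.792))).round(4))
go([.537,-.2,.18],1.177)
E
```

```text
[[-0.0763 -0.0554  0.09  ]
 [-0.0748  0.0635  0.09  ]]
[[-0.0763 -0.0564  0.09  ]
 [-0.075   0.0634  0.09  ]]
offset cm [-36.57  32.24 -10.32] rot [  0.   -0.1 -22. ] steps 12.0
```

Emit:
drive_tool(plan=[{"offset":[0,0,-3],"delta_rot":[0,0,0],"jaw":0},{"offset":[0,0,-7],"delta_rot":[0,0,0],"jaw":0},{"offset":[-2,2,-10],"delta_rot":[0,0,-3],"jaw":1},{"offset":[-5,4.5,-10.3],"delta_rot":[0,0,-6],"jaw":2},{"offset":[-8,7,-10.3],"delta_rot":[0,0,-9],"jaw":3},{"offset":[-11,9.7,-10.3],"delta_rot":[0,0,-12],"jaw":5},{"offset":[-14,12.4,-10.3],"delta_rot":[0,0,-15],"jaw":5},{"offset":[-17,15,-10.3],"delta_rot":[0,0,-18],"jaw":5}])

```text
time: 4.6
position: [0.5513, 0.0583, 0.1806]
tool_rot: [0.85, 0.527, 0.001, 0.001]
ft_force: [-0.2, -0.1, 0.5]
grip_width: 0.0324
```

```bash
python3 - <<'E'
from h import *
go([.537,-.2,.15],1.177)
E
```

```text
offset cm [-23.77  10.22   3.06] rot [ 0.1 -0.  -3.9] steps 6.2
```

Emit:
drive_tool(plan=[{"offset":[-3.5,1.5,0],"delta_rot":[0,0,-1],"jaw":5},{"offset":[-7,3,0],"delta_rot":[0,0,-2],"jaw":5},{"offset":[-10.5,4.5,0],"delta_rot":[0,0,-3],"jaw":5},{"offset":[-14,6,1],"delta_rot":[0,0,-3.9],"jaw":5},{"offset":[-17.5,7.5,2],"delta_rot":[0,0,-3.9],"jaw":5},{"offset":[-21,9,3],"delta_rot":[0,0,-3.9],"jaw":5},{"offset":[-23.8,10.2,3],"delta_rot":[0,0,-3.9],"jaw":5},{"offset":[-23.8,10.2,3],"delta_rot":[0,0,-3.9],"jaw":5}])

```text
time: 5.27
position: [0.5364, -0.2051, 0.1498]
tool_rot: [0.834, 0.552, -0.0, 0.002]
ft_force: [0.8, -0.5, 0.2]
grip_width: 0.0505
```

```bash
python3 - <<'E'
from h import *
o=get_obs();print(o['position'],o['tool_rot'],o['grip_width'])
im=camera('wrist');cv2.imwrite('pics/w6.png',cv2.cvtColor(im,cv2.COLOR_RGB2BGR))
crop('pics/w6.png','pics/cw6.png',120,60,250,190,3)
R=Ro.from_quat(o['tool_rot']).as_matrix()
P=boxT(LID,np.array([[a*.078,b*.063,.016] for a,b in((1,1),(1,-1),(-1,-1),(-1,1))]))
print(wproj((P-o['position'])@R).round(1))
E
```

```text
[ 0.53639011 -0.20510858  0.14982502] [ 8.34008977e-01  5.51746399e-01 -4.50052566e-05  2.22165414e-03] 0.0504928642425368
[[311.6 240.2]
 [204.7 241.1]
 [198.5 104.7]
 [316.3 104.1]]
```

View pics/cw6.png

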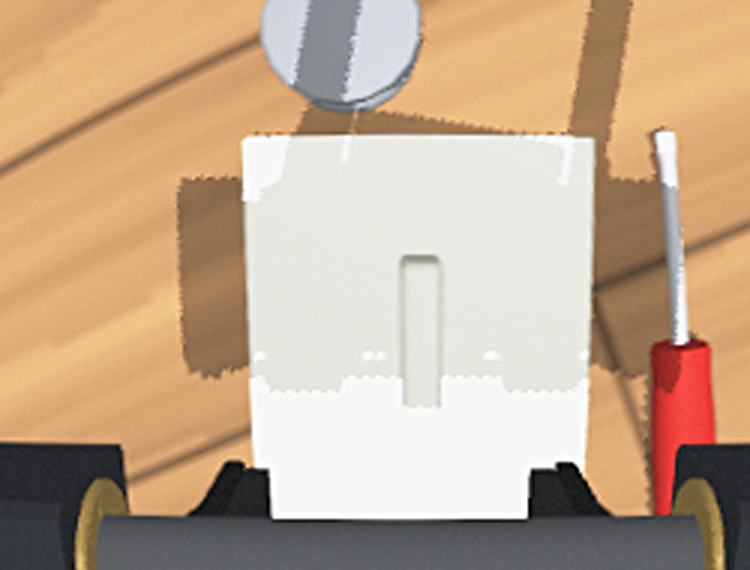

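```bash
python3 - <<'E'
from h import *
o=get_obs();R=Ro.from_quat(o['tool_rot']).as_matrix();p=o['position']
a=wun([[201,105.5],[317.3,105.5]],.016,p,R);b=wun([[253.5,145.5],[267,145.5],[254.5,195],[267,195]],.048,p,R)
# in tool coords
print(((a-p)@R).round(4));print(((b-p)@R).round(4))
L=lambda w:((w-[LID[0],LID[1],0])@Rz(LID[2])).round(4)
print(L(a));print(L(b)); print(np.arctan2(R[1,0],R[0,0]))
E
```

```text
[[-0.0557 -0.0785  0.1338]
 [ 0.0689 -0.079   0.1338]]
[[ 0.0003 -0.0376  0.1019]
 [ 0.0134 -0.0377  0.1019]
 [ 0.0013  0.0117  0.102 ]
 [ 0.0138  0.0118  0.102 ]]
[[-0.0787 -0.0573  0.016 ]
 [-0.0782  0.0673  0.016 ]]
[[-0.0375 -0.0016  0.048 ]
 [-0.0374  0.0114  0.048 ]
 [ 0.0119 -0.001   0.048 ]
 [ 0.012   0.0115  0.048 ]]
1.1694443284099556
```

Emit:
drive_tool(plan=[{"offset":[0.4,-0.1,2],"delta_rot":[0,0,0],"jaw":5},{"offset":[0.7,-0.2,5],"delta_rot":[0,0,0],"jaw":5},{"offset":[0.7,-0.2,8],"delta_rot":[0,0,0],"jaw":5},{"offset":[0.7,-0.2,10],"delta_rot":[0,0,0],"jaw":5},{"offset":[0.7,-0.2,11.5],"delta_rot":[0,0,0],"jaw":5},{"offset":[0.7,-0.2,12.3],"delta_rot":[0,0,0],"jaw":5},{"offset":[0.7,-0.2,12.5],"delta_rot":[0,0,0],"jaw":5},{"offset":[0.7,-0.2,12.5],"delta_rot":[0,0,0],"jaw":5}])

```text
time: 5.98
position: [0.5368, -0.1905, 0.0251]
tool_rot: [0.832, 0.554, 0.0, -0.0]
ft_force: [0.0, 1.1, 0.3]
grip_width: 0.0498
```

```bash
python3 - <<'E'
from h import *
look('7',(250,170,110,100),7)
im=camera('wrist');cv2.imwrite('pics/w7.png',cv2.cvtColor(im,cv2.COLOR_RGB2BGR))
crop('pics/w7.png','pics/cw7.png',120,100,250,150,3)
E
```

```text
5.9833 [[ 0.3135 -0.2781  0.0251]] 0.0498 [0.  1.1 0.3]
```

View pics/s7.png

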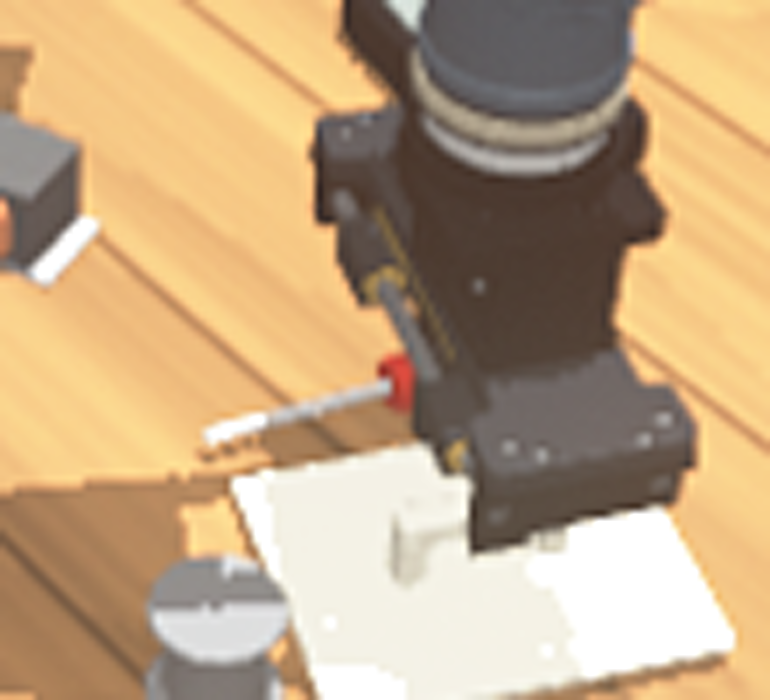

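View pics/cw7.png

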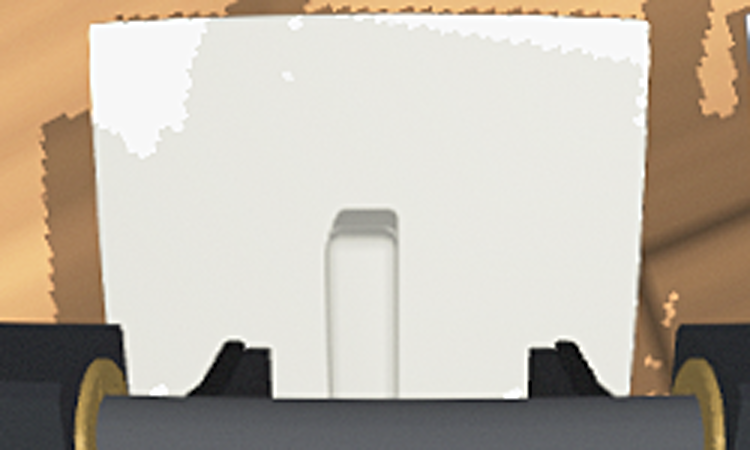

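```bash
python3 - <<'E'
from h import *
o=get_obs();R=Ro.from_quat(o['tool_rot']).as_matrix();p=o['position'];print(p,o['joint_velocities'].round(3))
b=wun([[230,178],[252.3,178],[230,230],[252.3,230]],.048,p,R);print(((b-p)@R).round(4))
a=wun([[150.5,107.5],[336.3,106]],.016,p,R);print(((a-p)@R).round(4))
L=lambda w:((w-[LID[0],LID[1],0])@Rz(LID[2])).round(4);print(L(b),L(a))
E
```

```text
[ 0.53756203 -0.19127176  0.02611972] [-0.004 -0.009 -0.004  0.001 -0.001 -0.   ]
[[-0.013  -0.0311 -0.0219]
 [-0.0005 -0.0311 -0.0219]
 [-0.0137  0.0001 -0.0219]
 [-0.0006  0.     -0.0219]]
[[-0.0691 -0.0734  0.01  ]
 [ 0.0551 -0.0737  0.01  ]]
[[-0.034  -0.0047  0.048 ]
 [-0.034   0.0078  0.048 ]
 [-0.0028 -0.0054  0.048 ]
 [-0.0029  0.0077  0.048 ]] [[-0.0764 -0.0606  0.016 ]
 [-0.0763  0.0635  0.016 ]]
```

Emit:
drive_tool(plan=[{"offset":[-0.7,0.4,0],"delta_rot":[0,0,0],"jaw":5},{"offset":[-0.7,0.4,0.6],"delta_rot":[0,0,0],"jaw":5},{"offset":[-0.7,0.4,1.3],"delta_rot":[0,0,0],"jaw":5},{"offset":[-0.7,0.4,1.3],"delta_rot":[0,0,0],"jaw":5},{"offset":[-0.7,0.4,1.3],"delta_rot":[0,0,0],"jaw":0.5},{"offset":[-0.7,0.4,1.3],"delta_rot":[0,0,0],"jaw":0.5},{"offset":[-0.7,0.4,1.3],"delta_rot":[0,0,0],"jaw":0.5},{"offset":[-0.7,0.4,1.3],"delta_rot":[0,0,0],"jaw":0.5}], squeeze=30)

```text
time: 6.75
position: [0.5377, -0.1992, 0.0121]
tool_rot: [0.832, 0.554, 0.0, 0.0]
ft_force: [-0.8, 0.1, -0.8]
grip_width: 0.031
```

Emit:
drive_tool(plan=[{"offset":[0,0,0],"delta_rot":[0,0,0],"jaw":0.5},{"offset":[0,0,0],"delta_rot":[0,0,0],"jaw":0.5},{"offset":[0,0,-0.5],"delta_rot":[0,0,0],"jaw":0.5},{"offset":[0,0,-1.5],"delta_rot":[0,0,0],"jaw":0.5},{"offset":[0,0,-2.5],"delta_rot":[0,0,0],"jaw":0.5},{"offset":[0,0,-3],"delta_rot":[0,0,0],"jaw":0.5},{"offset":[0,0,-3],"delta_rot":[0,0,0],"jaw":0.5},{"offset":[0,0,-3],"delta_rot":[0,0,0],"jaw":0.5}])

```text
time: 7.42
position: [0.538, -0.1994, 0.0428]
tool_rot: [0.832, 0.554, 0.0, 0.001]
ft_force: [0.0, -0.0, -2.7]
grip_width: 0.0137
```

```bash
python3 - <<'E'
from h import *
look('8',(250,170,110,100),7)
im=camera('wrist');cv2.imwrite('pics/w8.png',cv2.cvtColor(im,cv2.COLOR_RGB2BGR))
crop('pics/w8.png','pics/cw8.png',120,80,250,160,3)
E
```

```text
7.4167 [[ 0.3206 -0.2836  0.0428]] 0.0137 [ 0.  -0.  -2.7]
```

View pics/s8.png

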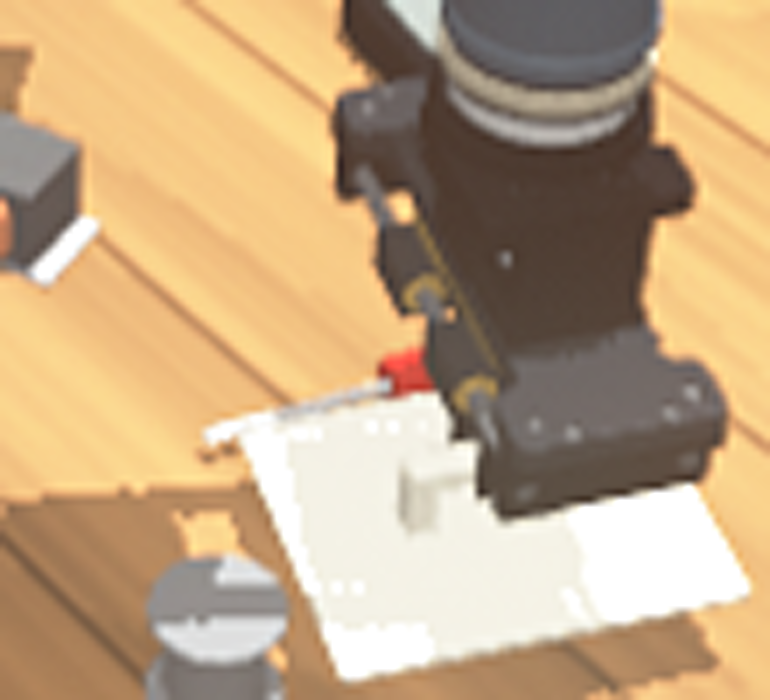

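View pics/cw8.png

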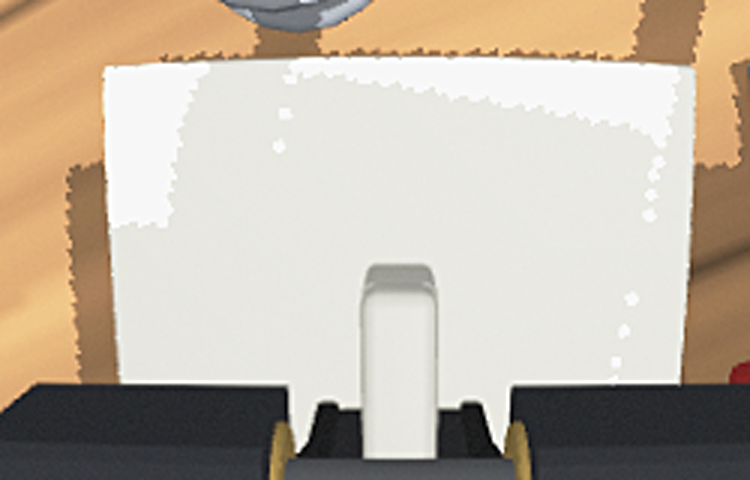

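```bash
python3 - <<'E'
from h import *
o=get_obs();R=Ro.from_quat(o['tool_rot']).as_matrix();p=o['position']
a=wun([[154.3,102.3],[351.3,102.3]],p[2]-.0121+.016,p,R);t=(a-p)@R;print(t.round(4),'center',t.mean(0)+[0,.078,0],'yaw',(t[1]-t[0])[1]/(t[1]-t[0])[0])
go(b2w([0,0,.19]),.792)
E
```

```text
[[-0.0616 -0.0759 -0.0039]
 [ 0.061  -0.0759 -0.0039]] center [-0.0002764   0.00206763 -0.00386783] yaw 0.00024998732227766085
offset cm [ 38.27 -19.1  -14.79] rot [-0.   0.  21.9] steps 10.9
```

Emit:
drive_tool(plan=[{"offset":[0,0,-4],"delta_rot":[0,0,0],"jaw":0.5},{"offset":[0,0,-8],"delta_rot":[0,0,0],"jaw":0.5},{"offset":[2.5,-1.2,-11.5],"delta_rot":[0,0,2],"jaw":0.5},{"offset":[6,-3,-14],"delta_rot":[0,0,5],"jaw":0.5},{"offset":[9.5,-4.7,-14.8],"delta_rot":[0,0,8],"jaw":0.5},{"offset":[13,-6.5,-14.8],"delta_rot":[0,0,11],"jaw":0.5},{"offset":[16.5,-8.2,-14.8],"delta_rot":[0,0,14],"jaw":0.5},{"offset":[20,-10,-14.8],"delta_rot":[0,0,16],"jaw":0.5}])

```text
time: 8.18
position: [0.5217, 0.0258, 0.1901]
tool_rot: [0.902, 0.432, -0.0, -0.0]
ft_force: [1.1, -0.4, -3.5]
grip_width: 0.0135
```

Emit:
drive_tool(plan=[{"offset":[0,0,0],"delta_rot":[0,0,0],"jaw":0.5},{"offset":[0,0,0],"delta_rot":[0,0,0],"jaw":0.5},{"offset":[0,0,0],"delta_rot":[0,0,0],"jaw":0.5},{"offset":[0,0,0],"delta_rot":[0,0,0],"jaw":0.5},{"offset":[0,0,0],"delta_rot":[0,0,0],"jaw":0.5},{"offset":[0,0,0],"delta_rot":[0,0,0],"jaw":0.5},{"offset":[0,0,0],"delta_rot":[0,0,0],"jaw":0.5},{"offset":[0,0,0],"delta_rot":[0,0,0],"jaw":0.5}])

```text
time: 8.85
position: [0.5227, 0.023, 0.19]
tool_rot: [0.902, 0.432, -0.0, -0.0]
ft_force: [0.0, 0.1, -2.2]
grip_width: 0.0135
```

```bash
python3 - <<'E'
from h import *
o=get_obs();print(o['position'],o['ft_force'],o['grip_width'])
go(b2w([0,0,.19]),.792)
E
```

```text
[0.52267282 0.02303367 0.18995937] [ 2.09663984e-03  1.46514977e-01 -2.15396332e+00] 0.013525565128629657
offset cm [ 15.09 -13.88  -0.  ] rot [-0.   0.   5.8] steps 4.9
```

Emit:
drive_tool(plan=[{"offset":[3,-2.8,0],"delta_rot":[0,0,1],"jaw":0.5},{"offset":[6,-5.6,0],"delta_rot":[0,0,3],"jaw":0.5},{"offset":[9,-8.4,0],"delta_rot":[0,0,5],"jaw":0.5},{"offset":[12,-11.1,0],"delta_rot":[0,0,5.8],"jaw":0.5},{"offset":[15.1,-13.9,0],"delta_rot":[0,0,5.8],"jaw":0.5},{"offset":[15.1,-13.9,0],"delta_rot":[0,0,5.8],"jaw":0.5},{"offset":[15.1,-13.9,0],"delta_rot":[0,0,5.8],"jaw":0.5},{"offset":[15.1,-13.9,0],"delta_rot":[0,0,5.8],"jaw":0.5}])

```text
time: 9.52
position: [0.5083, 0.2283, 0.1898]
tool_rot: [0.922, 0.387, -0.0, 0.0]
ft_force: [0.2, -0.5, -3.1]
grip_width: 0.0136
```

```bash
python3 - <<'E'
from h import *
look('9',(165,70,110,110),7)
im=camera('wrist');cv2.imwrite('pics/w9.png',cv2.cvtColor(im,cv2.COLOR_RGB2BGR))
crop('pics/w9.png','pics/cw9.png',120,50,250,170,3)
E
```

```text
9.5167 [[-0.001   0.      0.1898]] 0.0136 [ 0.2 -0.5 -3.1]
```

View pics/s9.png

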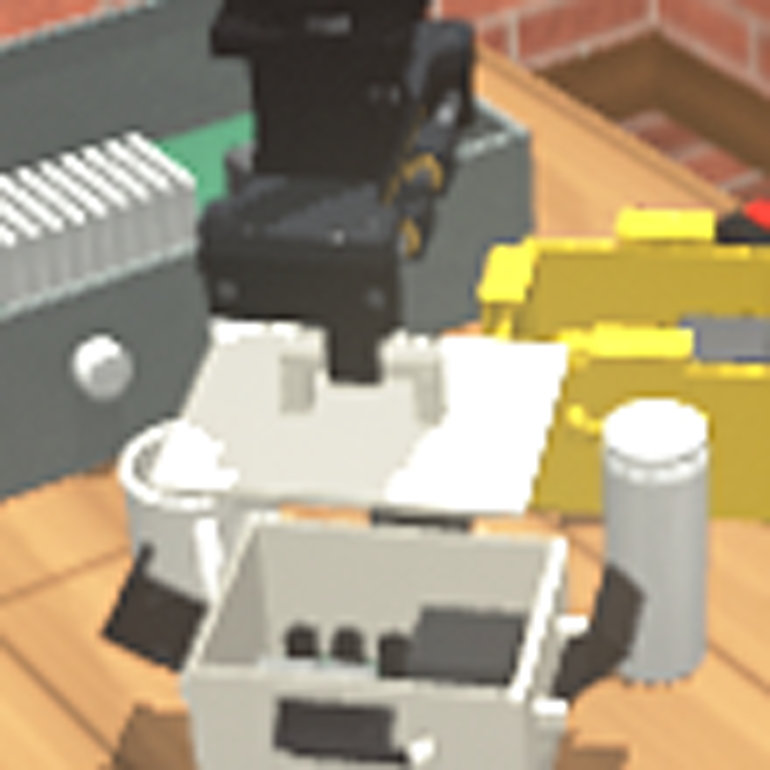

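View pics/cw9.png

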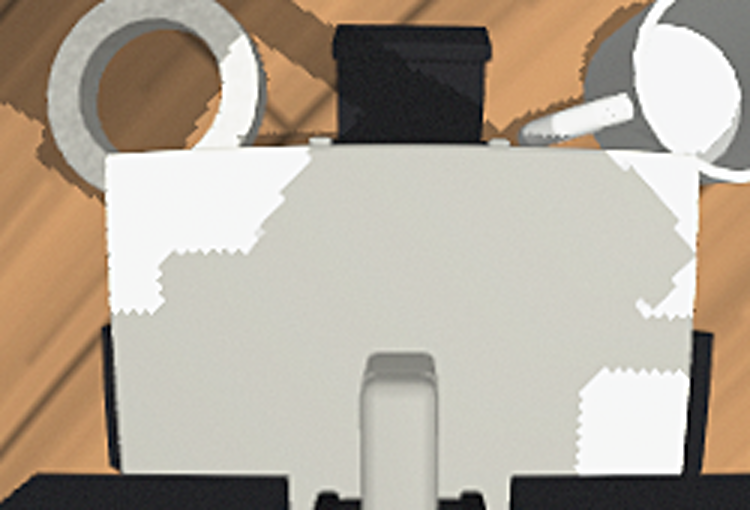

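```bash
python3 - <<'E'
from h import *
o=get_obs();R=Ro.from_quat(o['tool_rot']).as_matrix();p=o['position']
for px in ([[226.7,97.3],[286.7,97.7]],): print('posts',w2b(wun(px,.066,p,R)).round(4), 'tool', ((wun(px,.066,p,R)-p)@R).round(4))
print('w1posts',w2b(wun([[197.5,100.5],[267.3,100.5]],.066,np.array([.5226,.2448,.1407]),tooldown(.792))).round(4))
cs=lambda x,y:np.array([165+x/7-.5,70+y/7-.5])
uv=[cs(568,343),cs(525,513),cs(148,487),cs(212,320)]
C=np.array([[.078,.063,0],[.078,-.063,0],[-.078,-.063,0],[-.078,.063,0]])
f=lambda q:(proj('side',boxT(q[:3],C)+[0,0,q[3]])-uv).ravel()
s=least_squares(f,[*BOX,.19]);print(s.x,f(s.x).round(2)); print(w2b([s.x[0],s.x[1],0]))
im=camera('top');cv2.imwrite('pics/top9.png',cv2.cvtColor(im,cv2.COLOR_RGB2BGR));crop('pics/top9.png','pics/ctop9.png',125,105,130,110,6)
E
```

```text
posts [[-0.0858 -0.0274  0.066 ]
 [-0.0855  0.0342  0.066 ]] tool [[-0.0268 -0.0859  0.1239]
 [ 0.0348 -0.0856  0.1239]]
w1posts [[-0.0828 -0.0264  0.066 ]
 [-0.0819  0.0343  0.066 ]]
[ 0.49666764  0.2100415  -0.76276119  0.20355827] [ 0.14  0.23  0.22 -0.68 -0.58 -0.23  0.24  0.75]
[[ 0.00355378 -0.02116031  0.        ]]
```

View pics/ctop9.png

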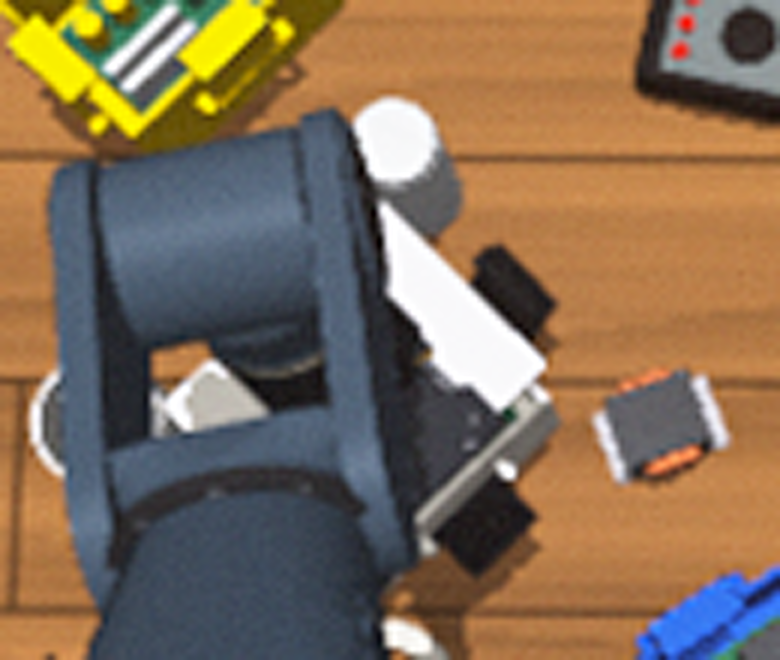

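```bash
python3 - <<'E'
from h import *
cs=lambda x,y:np.array([165+x/7-.5,70+y/7-.5]); ct=lambda x,y:np.array([125+x/6-.5,105+y/6-.5])
uv=[cs(568,343),cs(525,513),cs(148,487),cs(212,320)]
C=np.array([[.078,.063,0],[.078,-.063,0],[-.078,-.063,0],[-.078,.063,0]])
def f(q):
    P=boxT(q[:3],C)+[0,0,q[3]]
    return np.r_[(proj('side',P)-uv).ravel(),(proj('top',P[1])-ct(548,362)).ravel(),(proj('top',P[1:2]+ (P[0]-P[1])*.0)-ct(548,362)).ravel()]
s=least_squares(f,[*BOX,.19]);print(s.x,f(s.x).round(2)); print(w2b([s.x[0],s.x[1],0]))
P=boxT(BOX,C)+[0,0,.1937]
print((proj('top',P)-[125,105]+.5)*6);print((proj('side',P)-[165,70]+.5)*7)
P=b2w([[.075,.06,.09],[.075,-.06,.09]]);print((proj('top',P)-[125,105]+.5)*6)
E
```

```text
[ 0.50645965  0.22535391 -0.75132734  0.19242697] [-0.32  0.17  0.33 -1.14  0.35 -0.29  0.49  1.03 -0.13  0.47 -0.13  0.47]
[[-0.00023074 -0.00338306  0.        ]]
[[374.41598319 197.8803357 ]
 [543.33219886 364.7146353 ]
 [326.26141468 577.2349625 ]
 [157.2338054  406.45326545]]
[[570.58894755 340.40520831]
 [524.14740914 500.48224923]
 [149.86756034 474.76939466]
 [222.35407656 318.56386035]]
[[401.79724118 250.97433543]
 [551.37820494 398.91807936]]
```

Emit:
drive_tool(plan=[{"offset":[0.35,0,0],"delta_rot":[0,0,0.6],"jaw":0.5},{"offset":[0.35,0,2],"delta_rot":[0,0,0.6],"jaw":0.5},{"offset":[0.35,0,4.5],"delta_rot":[0,0,0.6],"jaw":0.5},{"offset":[0.35,0,6.5],"delta_rot":[0,0,0.6],"jaw":0.5},{"offset":[0.35,0,7.5],"delta_rot":[0,0,0.6],"jaw":0.5},{"offset":[0.35,0,8],"delta_rot":[0,0,0.6],"jaw":0.5},{"offset":[0.35,0,8],"delta_rot":[0,0,0.6],"jaw":0.5},{"offset":[0.35,0,8],"delta_rot":[0,0,0.6],"jaw":0.5}])

```text
time: 10.33
position: [0.5119, 0.231, 0.1107]
tool_rot: [0.924, 0.381, 0.001, 0.0]
ft_force: [-0.2, 0.3, -3.2]
grip_width: 0.0135
```

```bash
python3 - <<'E'
from h import *
look('10',(165,90,110,110),7)
im=camera('wrist');cv2.imwrite('pics/w10.png',cv2.cvtColor(im,cv2.COLOR_RGB2BGR))
crop('pics/w10.png','pics/cw10.png',120,50,250,170,3)
E
```

```text
10.3333 [[-0.0003  0.0045  0.1107]] 0.0135 [-0.2  0.3 -3.2]
```

View pics/s10.png

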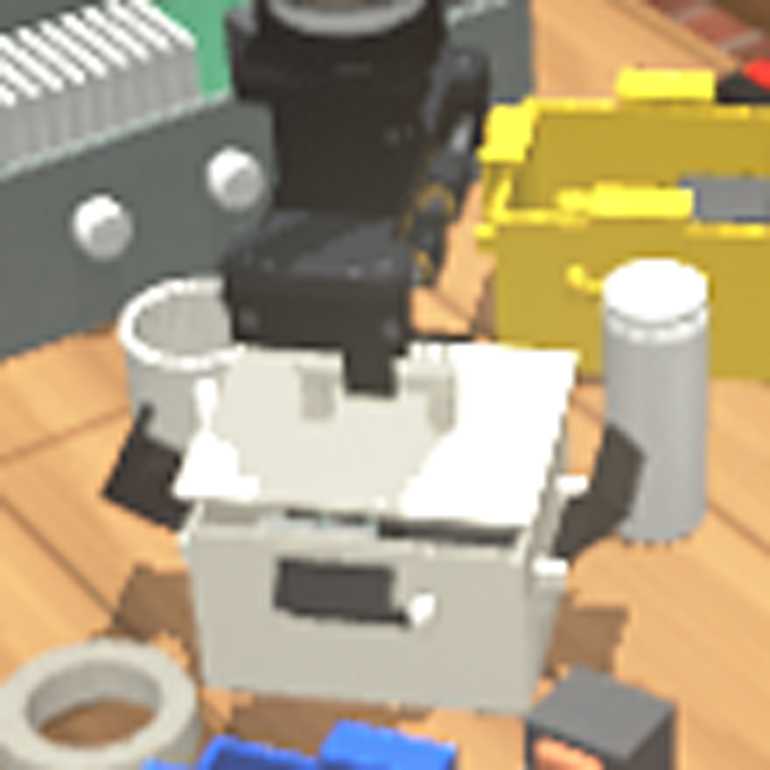

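View pics/cw10.png

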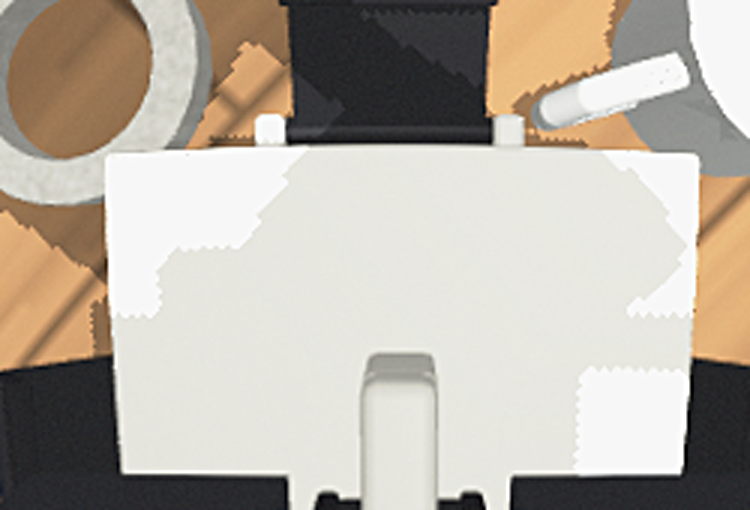

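```bash
python3 - <<'E'
from h import *
o=get_obs();R=Ro.from_quat(o['tool_rot']).as_matrix();p=o['position'];print(w2b(p))
P=wun([[210,93],[289.7,93]],.066,p,R);print(((P-p)@R).round(4),w2b(P).round(4))
P=wun([[155,101.5],[353,101.5]],p[2]+.002,p,R);print(((P-p)@R).round(4))
P=wun([[217,96],[283.5,96]],.058,p,R);print('clip b edges',((P-p)@R).round(4))
E
```

```text
[[-0.00027645  0.00486542  0.11128903]]
[[-0.0328 -0.0841  0.0451]
 [ 0.0282 -0.084   0.0452]] [[-0.0846 -0.0271  0.066 ]
 [-0.0839  0.034   0.066 ]]
[[-0.0614 -0.0765 -0.0023]
 [ 0.0631 -0.0766 -0.002 ]]
clip b edges [[-0.0284 -0.0822  0.0531]
 [ 0.0243 -0.0821  0.0532]]
```

Emit:
drive_tool(plan=[{"offset":[-0.25,-0.1,0],"delta_rot":[0,0,0],"jaw":0.5},{"offset":[-0.25,-0.1,0],"delta_rot":[0,0,0],"jaw":0.5},{"offset":[-0.25,-0.1,0.4],"delta_rot":[0,0,0],"jaw":0.5},{"offset":[-0.25,-0.1,0.8],"delta_rot":[0,0,0],"jaw":0.5},{"offset":[-0.25,-0.1,1.1],"delta_rot":[0,0,0],"jaw":0.5},{"offset":[-0.25,-0.1,1.3],"delta_rot":[0,0,0],"jaw":0.5},{"offset":[-0.25,-0.1,1.3],"delta_rot":[0,0,0],"jaw":0.5},{"offset":[-0.25,-0.1,1.3],"delta_rot":[0,0,0],"jaw":0.5}])

```text
time: 11.1
position: [0.5084, 0.23, 0.0967]
tool_rot: [0.924, 0.382, -0.0, -0.0]
ft_force: [0.3, -0.7, -2.6]
grip_width: 0.0141
```

```bash
python3 - <<'E'
from h import *
look('11',(165,90,110,110),7)
E
```

```text
11.1 [[-0.0021  0.0013  0.0967]] 0.0141 [ 0.3 -0.7 -2.6]
```

View pics/s11.png

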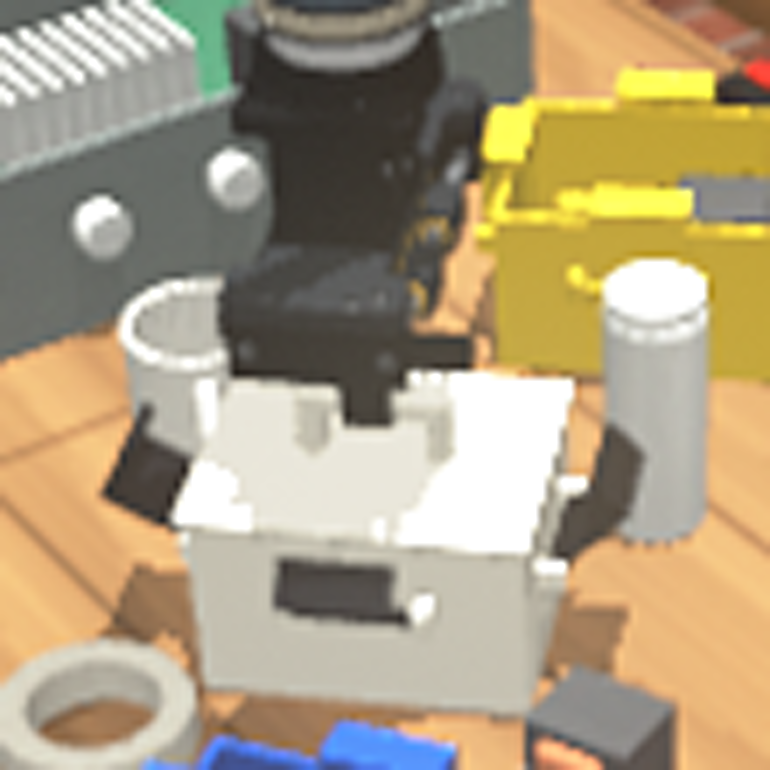

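Emit:
drive_tool(plan=[{"offset":[0,0,0.2],"delta_rot":[0,0,0],"jaw":0.5},{"offset":[0,0,0.3],"delta_rot":[0,0,0],"jaw":0.5},{"offset":[0,0,0.4],"delta_rot":[0,0,0],"jaw":0.5},{"offset":[0,0,0.5],"delta_rot":[0,0,0],"jaw":0.5},{"offset":[0,0,0.6],"delta_rot":[0,0,0],"jaw":0.5},{"offset":[0,0,0.6],"delta_rot":[0,0,0],"jaw":0.5},{"offset":[0,0,0.6],"delta_rot":[0,0,0],"jaw":0.5},{"offset":[0,0,0.6],"delta_rot":[0,0,0],"jaw":0.5}])

```text
time: 11.82
position: [0.5091, 0.2303, 0.0943]
tool_rot: [0.924, 0.382, 0.001, 0.0]
ft_force: [-4.5, -0.3, 16.9]
grip_width: 0.014
```

```bash
python3 - <<'E'
from h import *
look('12',(165,90,110,110),7)
im=camera('wrist');cv2.imwrite('pics/w12.png',cv2.cvtColor(im,cv2.COLOR_RGB2BGR))
crop('pics/w12.png','pics/cw12.png',120,50,250,170,3)
E
```

```text
11.8167 [[-0.0018  0.002   0.0943]] 0.014 [-4.5 -0.3 16.9]
```

View pics/s12.png

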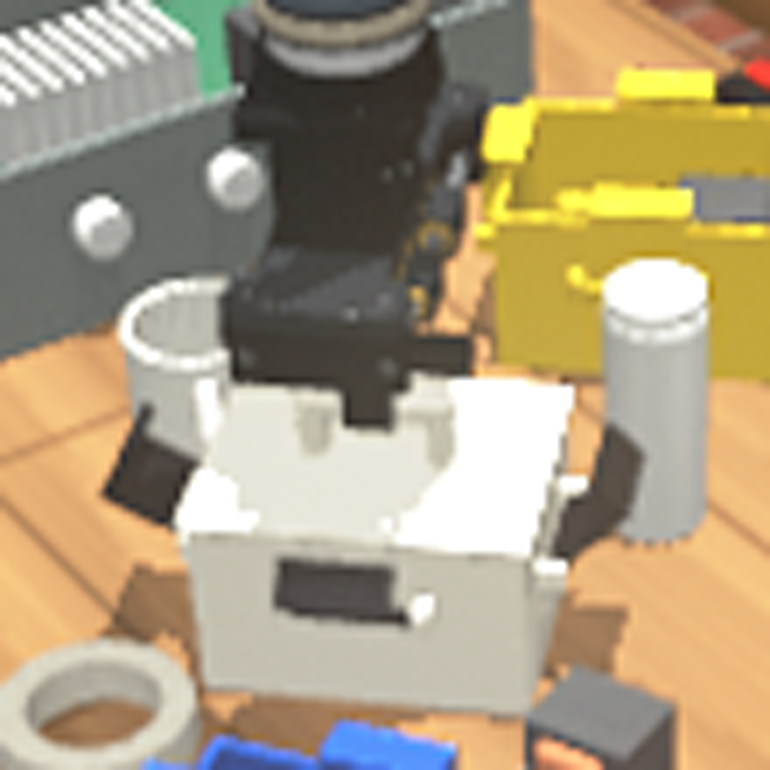

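View pics/cw12.png

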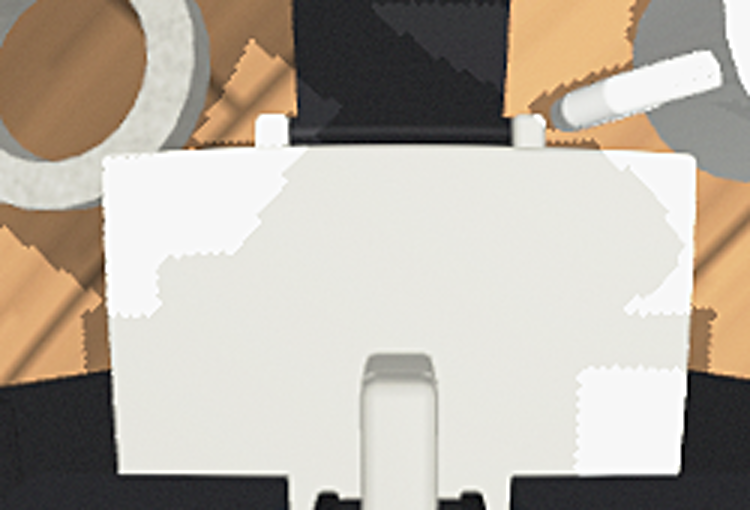

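Emit:
drive_tool(plan=[{"offset":[0,0,-0.3],"delta_rot":[0,0,0],"jaw":0.5},{"offset":[0,0,-0.3],"delta_rot":[0,0,0],"jaw":2.5},{"offset":[0,0,-0.3],"delta_rot":[0,0,0],"jaw":4},{"offset":[0,0,-0.3],"delta_rot":[0,0,0],"jaw":5},{"offset":[0,0,-0.3],"delta_rot":[0,0,0],"jaw":5},{"offset":[0,0,-3],"delta_rot":[0,0,0],"jaw":5},{"offset":[0,0,-6],"delta_rot":[0,0,0],"jaw":5},{"offset":[0,0,-8],"delta_rot":[0,0,0],"jaw":5}])

```text
time: 12.58
position: [0.5091, 0.2302, 0.1725]
tool_rot: [0.924, 0.382, 0.0, 0.0]
ft_force: [1.6, -0.3, 1.0]
grip_width: 0.0478
```

```bash
python3 - <<'E'
from h import *
look('13',(165,70,110,110),7)
im=camera('wrist');cv2.imwrite('pics/w13.png',cv2.cvtColor(im,cv2.COLOR_RGB2BGR))
crop('pics/w13.png','pics/cw13.png',120,50,250,170,3)
E
```

```text
12.5833 [[-0.0017  0.0019  0.1725]] 0.0478 [ 1.6 -0.3  1. ]
```

View pics/s13.png

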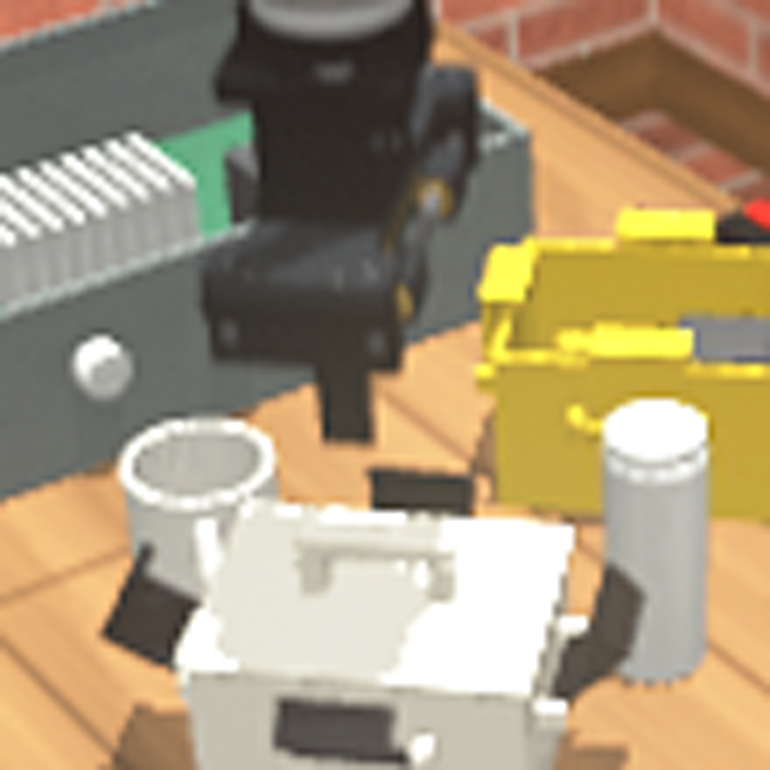

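View pics/cw13.png

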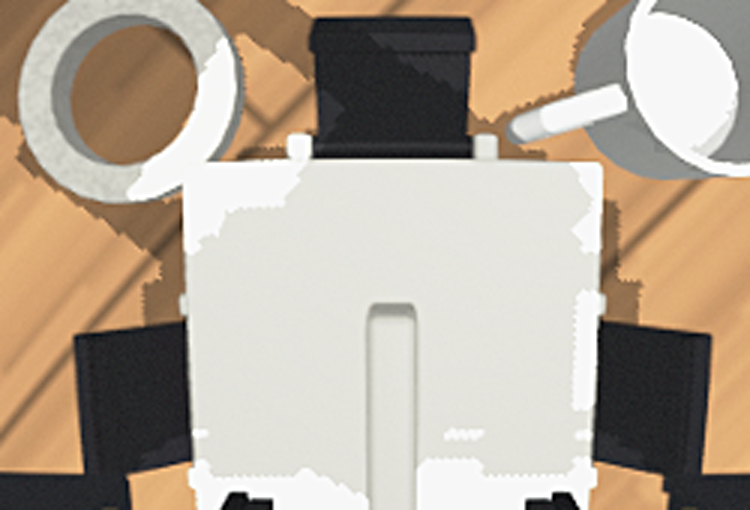

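```bash
cat >> h.py <<'E'
BR=BOX.copy();BR[:2]+= (Rz(BOX[2])@[-.0005,.002,0])[:2]
def tab(side,angs,h=.010,drop=.010,t=.018,w=0.):
    ax={'a':(0,1),'b':(-1,0),'c':(0,-1),'d':(1,0)}[side];n=np.array([*ax,0.]);tt=np.array([-ax[1],ax[0],0.])
    half=(.06 if side in'ac' else .075)+.0085
    o=get_obs();R=Ro.from_quat(o['tool_rot']).as_matrix()
    for a in angs:
        a,ex=(a if isinstance(a,tuple) else (a,0))
        u=.046*np.sin(a)+.0025*np.cos(a)+h+ex;v=.046*np.cos(a)-.0025*np.sin(a)
        P=boxT(BR,(half+u)*n+w*tt+[0,0,.058+v-drop-t])
        print(side,a,'off',(R.T@(P-o['position'])*100).round(2),'z',(.058+v-drop-t).round(3))
    print('yaw',np.arctan2(R[1,0],R[0,0]))
E
python3 - <<'E'
from h import *
o=get_obs();print(o['position'],o['joint_velocities'].round(3))
P=boxT(BR,np.array([[a*.078,b*.063,.096] for a,b in((1,1),(1,-1),(-1,-1),(-1,1))]))
print(((proj('side',boxT(BOX,(P-[BR[0],BR[1],0])@Rz(BR[2])))-[165,70]+.5)*7).round(0).tolist())
tab('c',[(1.1,.012),1.1,.9,.7,.5,.3,.15,0])
E
```

```text
[0.5113191  0.23074549 0.17435341] [-0.002  0.047  0.057 -0.003 -0.035 -0.002]
[[575.0, 527.0], [532.0, 692.0], [176.0, 665.0], [243.0, 503.0]]
c 1.1 off [-13.53   0.07  12.48] z 0.049
c 1.1 off [-12.33   0.06  12.49] z 0.049
c 0.9 off [-11.87   0.06  11.69] z 0.057
c 0.7 off [-11.26   0.06  11.  ] z 0.064
c 0.5 off [-10.53   0.05  10.45] z 0.069
c 0.3 off [-9.7   0.05 10.05] z 0.073
c 0.15 off [-9.04  0.04  9.86] z 0.075
c 0 off [-8.35  0.04  9.78] z 0.076
yaw 0.7836037859587013
```

Emit:
drive_tool(plan=[{"offset":[-3.5,0,0],"delta_rot":[0,0,0],"jaw":0},{"offset":[-7,0,0],"delta_rot":[0,0,0],"jaw":0},{"offset":[-10.5,0,0],"delta_rot":[0,0,0],"jaw":0},{"offset":[-14.2,0,0],"delta_rot":[0,0,0],"jaw":0},{"offset":[-14.2,0,4],"delta_rot":[0,0,0],"jaw":0},{"offset":[-14.2,0,8],"delta_rot":[0,0,0],"jaw":0},{"offset":[-14.2,0,8],"delta_rot":[0,0,0],"jaw":0},{"offset":[-14.2,0,8],"delta_rot":[0,0,0],"jaw":0}])

```text
time: 13.35
position: [0.4055, 0.1295, 0.0889]
tool_rot: [0.924, 0.382, -0.004, -0.001]
ft_force: [0.3, 0.7, 0.2]
grip_width: 0.0055
```

```bash
python3 - <<'E'
from h import *
o=get_obs();print(o['position'],o['grip_width'],o['joint_velocities'].round(3))
look('14',(165,90,110,110),7)
tab('c',[(1.1,.015),(1.1,.005),1.1,.9,.7,.5,.3,.15,0])
E
```

```text
[0.40548631 0.12952103 0.08893406] 0.005534955062492911 [ 0.011 -0.082 -0.051  0.002  0.007 -0.002]
13.35 [[-0.0048 -0.1425  0.0889]] 0.0055 [0.3 0.7 0.2]
c 1.1 off [0.74 0.31 4.2 ] z 0.049
c 1.1 off [1.74 0.3  4.2 ] z 0.049
c 1.1 off [2.24 0.3  4.2 ] z 0.049
c 0.9 off [2.69 0.29 3.4 ] z 0.057
c 0.7 off [3.29 0.29 2.7 ] z 0.064
c 0.5 off [4.02 0.28 2.14] z 0.069
c 0.3 off [4.85 0.27 1.74] z 0.073
c 0.15 off [5.51 0.27 1.54] z 0.075
c 0 off [6.2  0.26 1.45] z 0.076
yaw 0.7835929580048768
```

View pics/s14.png

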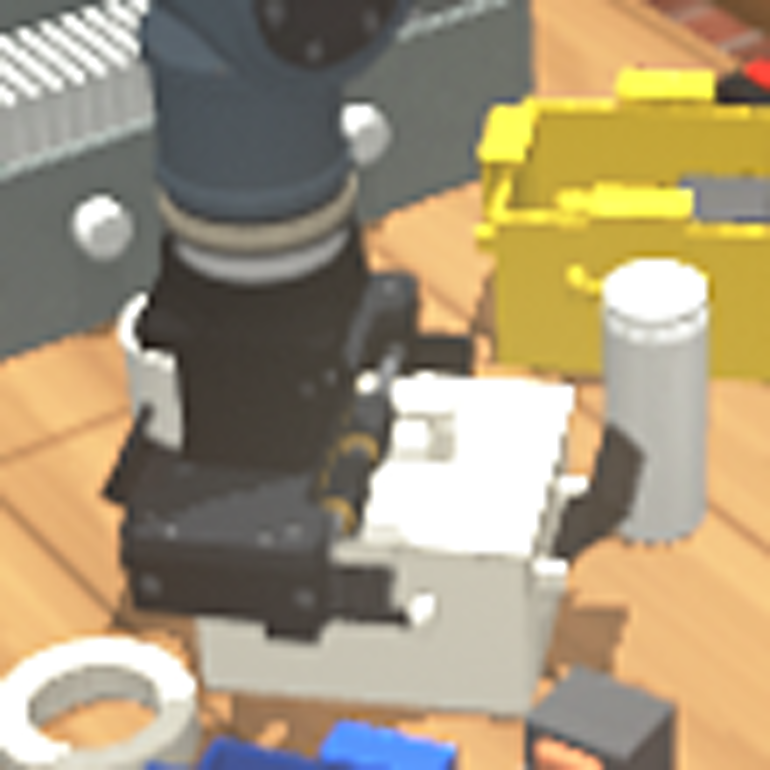

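Emit:
drive_tool(plan=[{"offset":[0,0.3,2.5],"delta_rot":[0,0,0],"jaw":0},{"offset":[0,0.3,4.2],"delta_rot":[0,0,0],"jaw":0},{"offset":[1.2,0.3,4.2],"delta_rot":[0,0,0],"jaw":0},{"offset":[2.2,0.3,4.2],"delta_rot":[0,0,0],"jaw":0},{"offset":[2.7,0.3,3.4],"delta_rot":[0,0,0],"jaw":0},{"offset":[3.3,0.3,2.7],"delta_rot":[0,0,0],"jaw":0},{"offset":[4.0,0.3,2.1],"delta_rot":[0,0,0],"jaw":0},{"offset":[4.0,0.3,2.1],"delta_rot":[0,0,0],"jaw":0}])

```text
time: 14.07
position: [0.4417, 0.1573, 0.0734]
tool_rot: [0.924, 0.383, 0.004, 0.001]
ft_force: [-0.6, -0.8, 0.5]
grip_width: 0.0003
```

```bash
python3 - <<'E'
from h import *
look('15',(165,90,110,110),7)
tab('c',[.5,.4,.3,.2,.1,0,-.1])
E
```

```text
14.0667 [[ 0.0015 -0.0973  0.0734]] 0.0003 [-0.6 -0.8  0.5]
c 0.5 off [-0.27 -0.17  0.34] z 0.069
c 0.4 off [ 0.14 -0.18  0.12] z 0.071
c 0.3 off [ 0.56 -0.18 -0.06] z 0.073
c 0.2 off [ 1.   -0.18 -0.19] z 0.075
c 0.1 off [ 1.45 -0.18 -0.28] z 0.076
c 0 off [ 1.91 -0.19 -0.33] z 0.076
c -0.1 off [ 2.37 -0.19 -0.33] z 0.076
yaw 0.7852896675589751
```

View pics/s15.png

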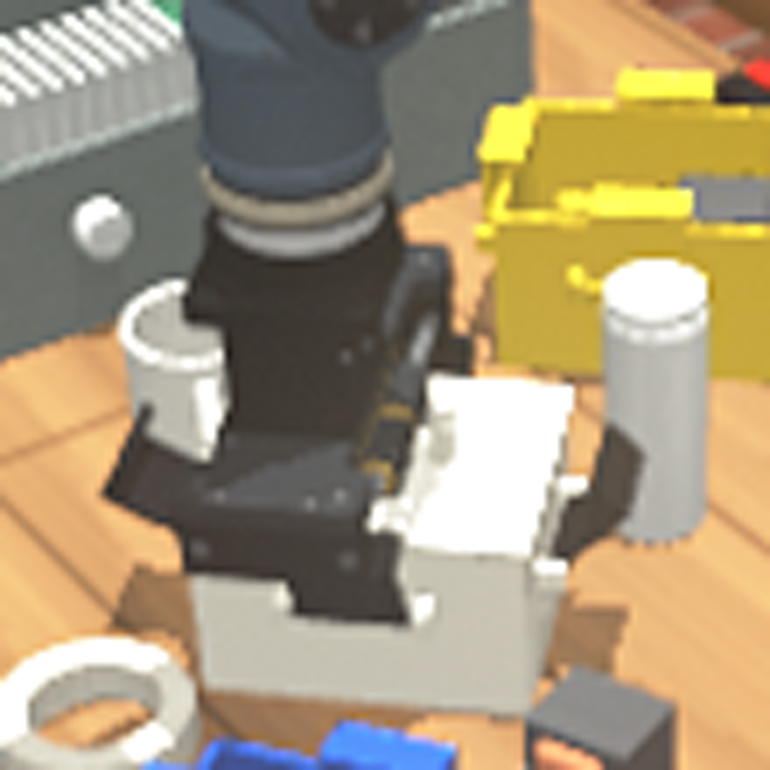

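Emit:
drive_tool(plan=[{"offset":[0.4,-0.1,0],"delta_rot":[0,0,0],"jaw":0},{"offset":[0.8,-0.2,-0.1],"delta_rot":[0,0,0],"jaw":0},{"offset":[1.2,-0.2,-0.2],"delta_rot":[0,0,0],"jaw":0},{"offset":[1.5,-0.2,-0.2],"delta_rot":[0,0,0],"jaw":0},{"offset":[1.8,-0.2,-0.2],"delta_rot":[0,0,0],"jaw":0},{"offset":[2.0,-0.2,-0.2],"delta_rot":[0,0,0],"jaw":0},{"offset":[2.1,-0.2,-0.2],"delta_rot":[0,0,0],"jaw":0},{"offset":[2.1,-0.2,-0.2],"delta_rot":[0,0,0],"jaw":0}])

```text
time: 14.78
position: [0.4522, 0.1724, 0.0719]
tool_rot: [0.924, 0.382, 0.0, -0.0]
ft_force: [-0.1, 0.1, -0.2]
grip_width: 0.0009
```

```bash
python3 - <<'E'
from h import *
look('16',(165,90,110,110),7)
tab('c',[0,-.1])
E
```

```text
14.7833 [[-0.0017 -0.0792  0.0719]] 0.0009 [-0.1  0.1 -0.2]
c 0 off [ 0.02  0.11 -0.41] z 0.076
c -0.1 off [ 0.48  0.11 -0.41] z 0.076
yaw 0.7834595945311523
```

View pics/s16.png

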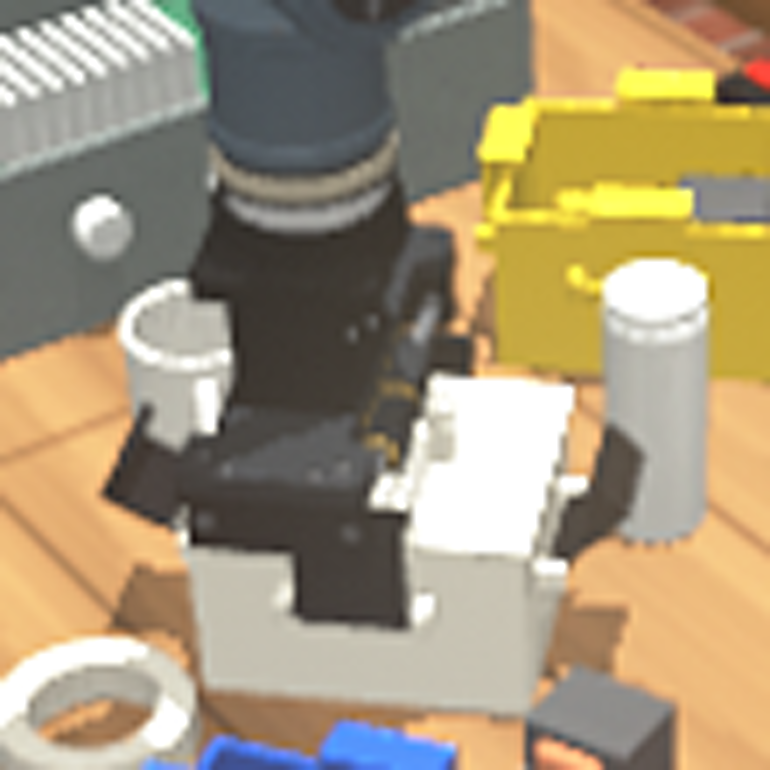

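Emit:
drive_tool(plan=[{"offset":[0.2,0,-0.2],"delta_rot":[0,0,0],"jaw":0},{"offset":[0.4,0,-0.3],"delta_rot":[0,0,0],"jaw":0},{"offset":[0.5,0,-0.3],"delta_rot":[0,0,0],"jaw":0},{"offset":[0.6,0,-0.3],"delta_rot":[0,0,0],"jaw":0},{"offset":[0.7,0,-0.3],"delta_rot":[0,0,0],"jaw":0},{"offset":[0.7,0,-0.3],"delta_rot":[0,0,0],"jaw":0},{"offset":[0.7,0,-0.3],"delta_rot":[0,0,0],"jaw":0},{"offset":[0.7,0,-0.3],"delta_rot":[0,0,0],"jaw":0}])

```text
time: 15.5
position: [0.4527, 0.1743, 0.0746]
tool_rot: [0.924, 0.383, -0.005, 0.001]
ft_force: [-4.6, -10.2, 2.5]
grip_width: 0.0007
```

```bash
python3 - <<'E'
from h import *
look('17',(165,90,110,110),7)
tab('c',[0,-.1])
E
```

```text
15.5 [[-0.0027 -0.0775  0.0746]] 0.0007 [ -4.6 -10.2   2.5]
c 0 off [-0.15  0.22 -0.14] z 0.076
c -0.1 off [ 0.31  0.21 -0.15] z 0.076
yaw 0.785914221395317
```

View pics/s17.png

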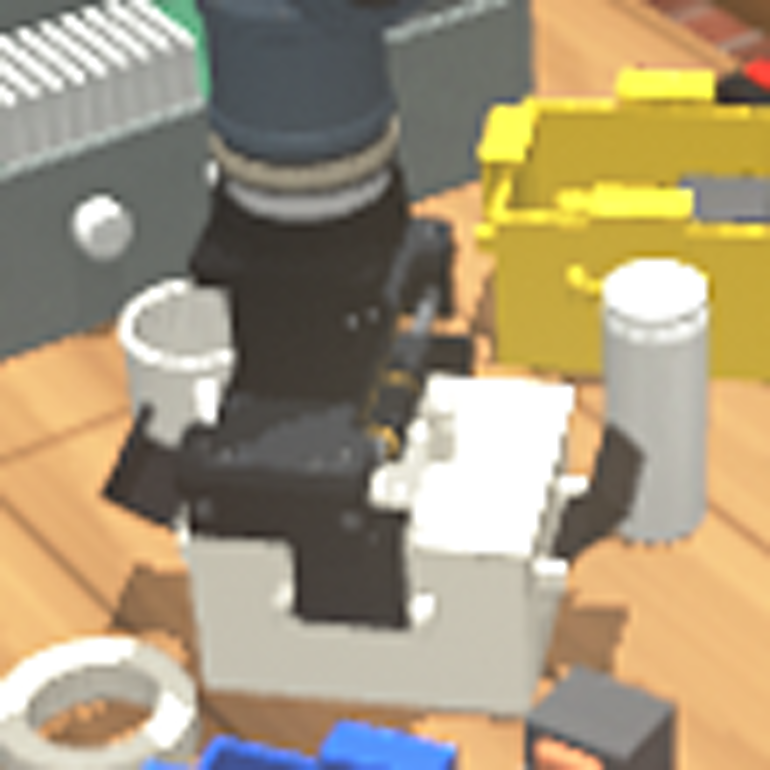

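Emit:
drive_tool(plan=[{"offset":[-1.5,0,0],"delta_rot":[0,0,0],"jaw":0},{"offset":[-3,0,0],"delta_rot":[0,0,0],"jaw":0},{"offset":[-3,0,-4],"delta_rot":[0,0,0],"jaw":0},{"offset":[-3,-3,-8],"delta_rot":[0,0,0],"jaw":0},{"offset":[-1,-7,-9],"delta_rot":[0,0,0],"jaw":0},{"offset":[2,-10,-9],"delta_rot":[0,0,0],"jaw":0},{"offset":[5,-12.5,-9],"delta_rot":[0,0,0],"jaw":0},{"offset":[6.5,-14.5,-9],"delta_rot":[0,0,0],"jaw":0}])

```text
time: 16.22
position: [0.4022, 0.3293, 0.1667]
tool_rot: [0.924, 0.382, 0.003, -0.001]
ft_force: [0.8, 0.2, -1.2]
grip_width: 0.0005
```

```bash
python3 - <<'E'
from h import *
look('18',(165,70,110,110),7)
im=camera('wrist');cv2.imwrite('pics/w18.png',cv2.cvtColor(im,cv2.COLOR_RGB2BGR))
im=camera('top');cv2.imwrite('pics/top18.png',cv2.cvtColor(im,cv2.COLOR_RGB2BGR));crop('pics/top18.png','pics/ctop18.png',125,105,130,110,6)
tab('b',[(1.1,.015),1.1,.9,.7,.5,.3,.15,0],w=.008)
E
```

```text
16.2167 [[-0.1475 -0.0026  0.1667]] 0.0005 [ 0.8  0.2 -1.2]
b 1.1 off [-0.17 -0.34 11.68] z 0.049
b 1.1 off [-0.16  1.16 11.68] z 0.049
b 0.9 off [-0.16  1.61 10.88] z 0.057
b 0.7 off [-0.15  2.22 10.19] z 0.064
b 0.5 off [-0.15  2.95  9.63] z 0.069
b 0.3 off [-0.15  3.77  9.22] z 0.073
b 0.15 off [-0.14  4.44  9.03] z 0.075
b 0 off [-0.14  5.12  8.94] z 0.076
yaw 0.787752157149596
```

View pics/s18.png

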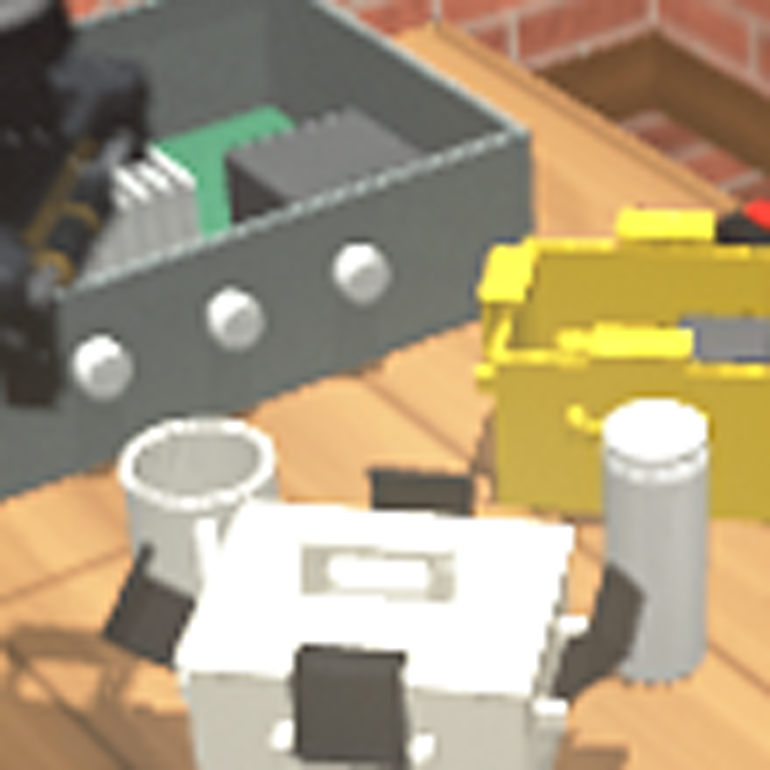

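View pics/ctop18.png

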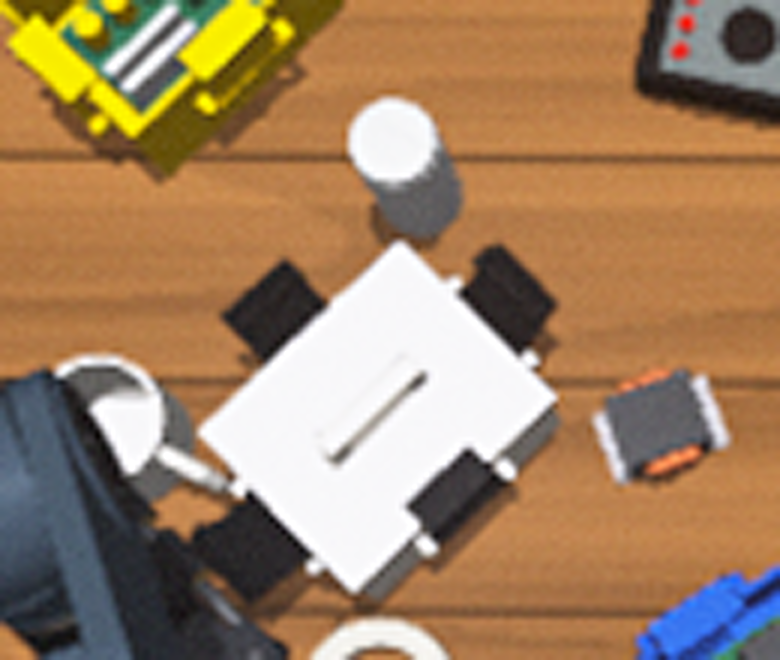

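View pics/w18.png

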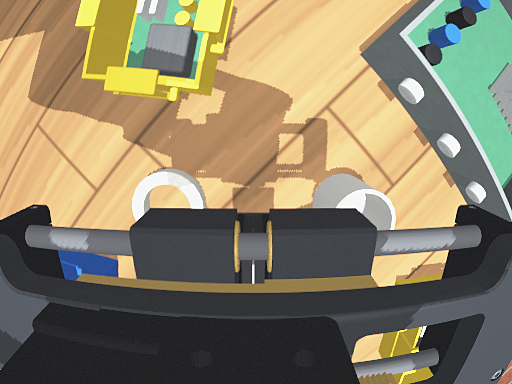

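Emit:
drive_tool(plan=[{"offset":[-0.2,-0.8,4],"delta_rot":[0,0,0],"jaw":0},{"offset":[-0.2,-0.8,8],"delta_rot":[0,0,0],"jaw":0},{"offset":[-0.2,-0.8,11],"delta_rot":[0,0,0],"jaw":0},{"offset":[-0.2,-0.5,11.7],"delta_rot":[0,0,0],"jaw":0},{"offset":[-0.2,0.3,11.7],"delta_rot":[0,0,0],"jaw":0},{"offset":[-0.2,1.1,11.7],"delta_rot":[0,0,0],"jaw":0},{"offset":[-0.2,1.4,11.3],"delta_rot":[0,0,0],"jaw":0},{"offset":[-0.2,1.6,10.9],"delta_rot":[0,0,0],"jaw":0}])

```text
time: 17.03
position: [0.4097, 0.3127, 0.0582]
tool_rot: [0.925, 0.381, -0.001, -0.001]
ft_force: [-4.1, 1.4, 2.4]
grip_width: 0.0006
```

```bash
python3 - <<'E'
from h import *
look('19',(155,90,110,110),7)
tab('b',[.9,.7,.5,.3,.15,0],w=.008)
E
```

```text
17.0333 [[-0.1304 -0.0091  0.0582]] 0.0006 [-4.1  1.4  2.4]
b 0.9 off [ 0.22 -0.22  0.23] z 0.057
b 0.7 off [ 0.23  0.38 -0.46] z 0.064
b 0.5 off [ 0.24  1.11 -1.02] z 0.069
b 0.3 off [ 0.25  1.94 -1.42] z 0.073
b 0.15 off [ 0.25  2.6  -1.61] z 0.075
b 0 off [ 0.26  3.29 -1.7 ] z 0.076
yaw 0.781728936654907
```

View pics/s19.png

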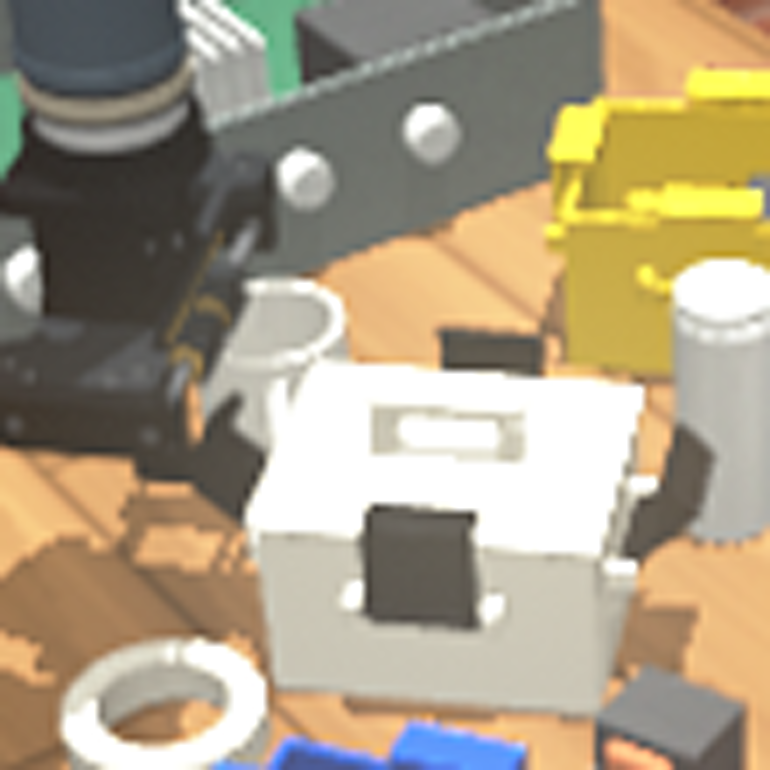

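Emit:
drive_tool(plan=[{"offset":[0.1,0.1,-0.4],"delta_rot":[0,0,0],"jaw":0},{"offset":[0.2,0.5,-0.8],"delta_rot":[0,0,0],"jaw":0},{"offset":[0.2,0.9,-1.1],"delta_rot":[0,0,0],"jaw":0},{"offset":[0.2,1.3,-1.3],"delta_rot":[0,0,0],"jaw":0},{"offset":[0.2,1.8,-1.5],"delta_rot":[0,0,0],"jaw":0},{"offset":[0.2,2.3,-1.6],"delta_rot":[0,0,0],"jaw":0},{"offset":[0.2,2.7,-1.6],"delta_rot":[0,0,0],"jaw":0},{"offset":[0.2,3.0,-1.6],"delta_rot":[0,0,0],"jaw":0}])

```text
time: 17.75
position: [0.434, 0.2928, 0.0721]
tool_rot: [0.924, 0.382, 0.001, 0.0]
ft_force: [0.3, 1.1, 0.8]
grip_width: 0.0002
```

```bash
python3 - <<'E'
from h import *
look('20',(155,90,110,110),7)
tab('b',[.15,0],w=.008)
E
```

```text
17.75 [[-0.0992 -0.0063  0.0721]] 0.0002 [0.3 1.1 0.8]
b 0.15 off [ 0.03 -0.45 -0.32] z 0.075
b 0 off [ 0.04  0.23 -0.4 ] z 0.076
yaw 0.7830399445465154
```

View pics/s20.png

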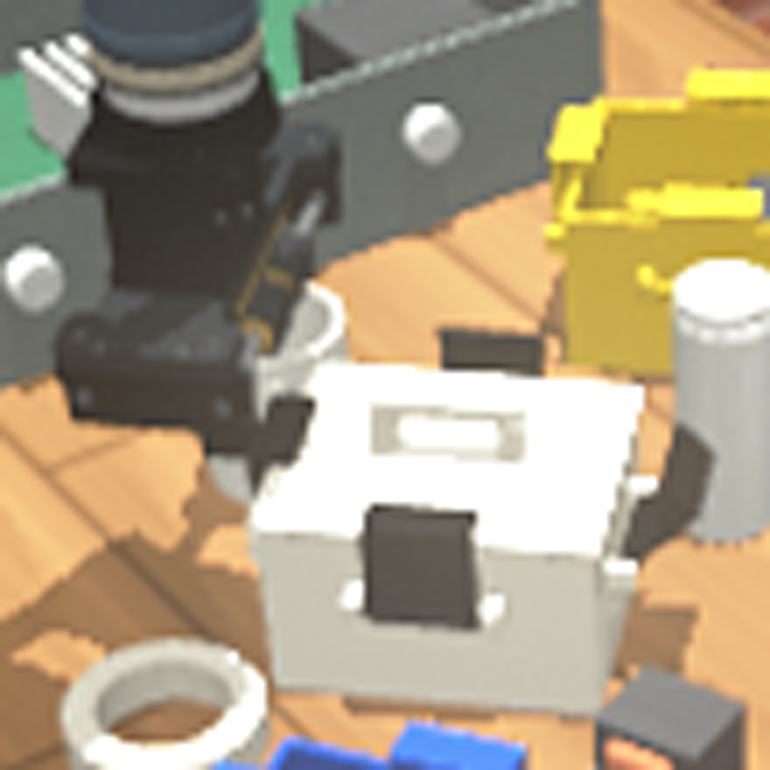

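Nearly home; press on to the stop.

Emit:
drive_tool(plan=[{"offset":[0,0.2,-0.2],"delta_rot":[0,0,0],"jaw":0},{"offset":[0,0.3,-0.2],"delta_rot":[0,0,0],"jaw":0},{"offset":[0,0.5,-0.2],"delta_rot":[0,0,0],"jaw":0},{"offset":[0,0.6,-0.2],"delta_rot":[0,0,0],"jaw":0},{"offset":[0,0.7,-0.2],"delta_rot":[0,0,0],"jaw":0},{"offset":[0,0.7,-0.2],"delta_rot":[0,0,0],"jaw":0},{"offset":[0,0.7,-0.2],"delta_rot":[0,0,0],"jaw":0},{"offset":[0,0.7,-0.2],"delta_rot":[0,0,0],"jaw":0}])

```text
time: 18.47
position: [0.434, 0.291, 0.0736]
tool_rot: [0.925, 0.381, -0.002, -0.003]
ft_force: [-7.9, 12.1, 1.5]
grip_width: 0.0005
```

```bash
python3 - <<'E'
from h import *
look('21',(155,90,110,110),7)
tab('b',[.15,0],w=.008)
E
```

```text
18.4667 [[-0.0979 -0.0076  0.0736]] 0.0005 [-7.9 12.1  1.5]
b 0.15 off [ 0.15 -0.55 -0.15] z 0.075
b 0 off [ 0.16  0.14 -0.24] z 0.076
yaw 0.7812775876148621
```

View pics/s21.png

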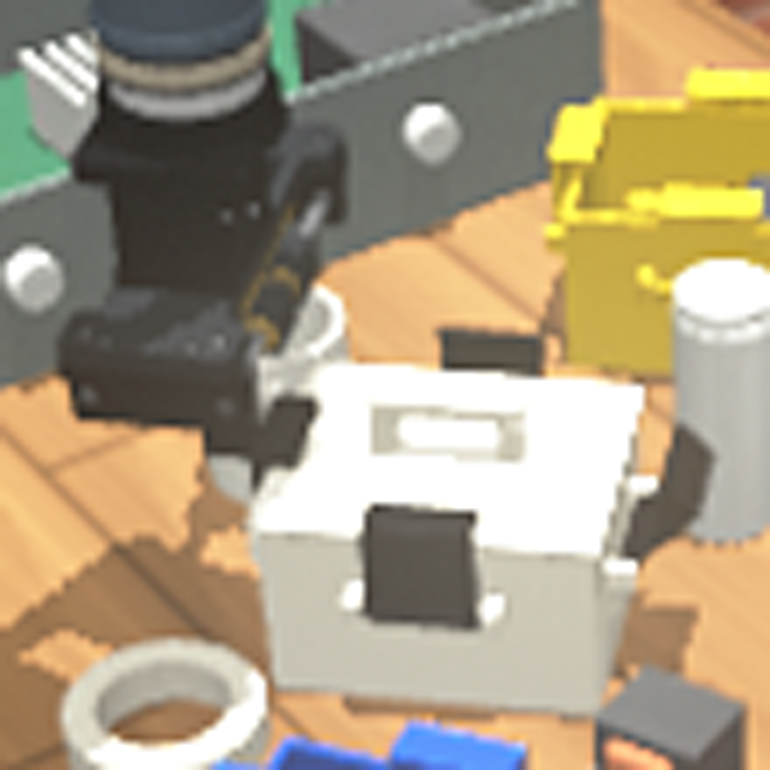

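Emit:
drive_tool(plan=[{"offset":[0,-1.5,0],"delta_rot":[0,0,0],"jaw":0},{"offset":[0,-3,-1],"delta_rot":[0,0,0],"jaw":0},{"offset":[0,-3,-5],"delta_rot":[0,0,0],"jaw":0},{"offset":[0,-3,-9],"delta_rot":[0,0,0],"jaw":0},{"offset":[3.5,-1,-9.5],"delta_rot":[0,0,0],"jaw":0},{"offset":[7,1,-9.5],"delta_rot":[0,0,0],"jaw":0},{"offset":[10.5,3,-9.5],"delta_rot":[0,0,0],"jaw":0},{"offset":[14,5,-9.5],"delta_rot":[0,0,0],"jaw":0}])

```text
time: 19.18
position: [0.5742, 0.3518, 0.17]
tool_rot: [0.924, 0.382, 0.001, 0.0]
ft_force: [0.6, 0.3, 0.6]
grip_width: 0.0005
```

```bash
python3 - <<'E'
from h import *
o=get_obs();print(w2b(o['position']))
tab('a',[(1.1,.015),1.1,.9,.7],h=.0095)
E
```

```text
[[-0.04080602  0.1341774   0.16995375]]
a 1.1 off [ 0.31  4.01 12.14] z 0.049
a 1.1 off [-1.19  4.02 12.14] z 0.049
a 0.9 off [-1.64  4.03 11.34] z 0.057
a 0.7 off [-2.24  4.03 10.64] z 0.064
yaw 0.7842438002109748
```

Emit:
drive_tool(plan=[{"offset":[0.6,2.5,0],"delta_rot":[0,0,0],"jaw":0},{"offset":[0.6,4,2],"delta_rot":[0,0,0],"jaw":0},{"offset":[0.6,4,6],"delta_rot":[0,0,0],"jaw":0},{"offset":[0.6,4,10],"delta_rot":[0,0,0],"jaw":0},{"offset":[0.6,4,12],"delta_rot":[0,0,0],"jaw":0},{"offset":[0.3,4,12],"delta_rot":[0,0,0],"jaw":0},{"offset":[0.3,4,12],"delta_rot":[0,0,0],"jaw":0},{"offset":[0.3,4,12],"delta_rot":[0,0,0],"jaw":0}])

```text
time: 19.85
position: [0.604, 0.3256, 0.0505]
tool_rot: [0.924, 0.382, 0.001, 0.0]
ft_force: [0.4, 0.8, 0.5]
grip_width: 0.0007
```

```bash
python3 - <<'E'
from h import *
look('22',(165,70,110,110),7)
tab('a',[(1.1,.015),1.1,.9,.7,.5,.3,.15,0],h=.0095)
E
```

```text
19.85 [[-0.0012  0.1365  0.0505]] 0.0007 [0.4 0.8 0.5]
a 1.1 off [-0.    0.05  0.28] z 0.049
a 1.1 off [-1.5   0.06  0.27] z 0.049
a 0.9 off [-1.95  0.07 -0.53] z 0.057
a 0.7 off [-2.56  0.08 -1.22] z 0.064
a 0.5 off [-3.28  0.08 -1.79] z 0.069
a 0.3 off [-4.11  0.09 -2.19] z 0.073
a 0.15 off [-4.77  0.1  -2.39] z 0.075
a 0 off [-5.46  0.1  -2.48] z 0.076
yaw 0.7838407087102688
```

View pics/s22.png

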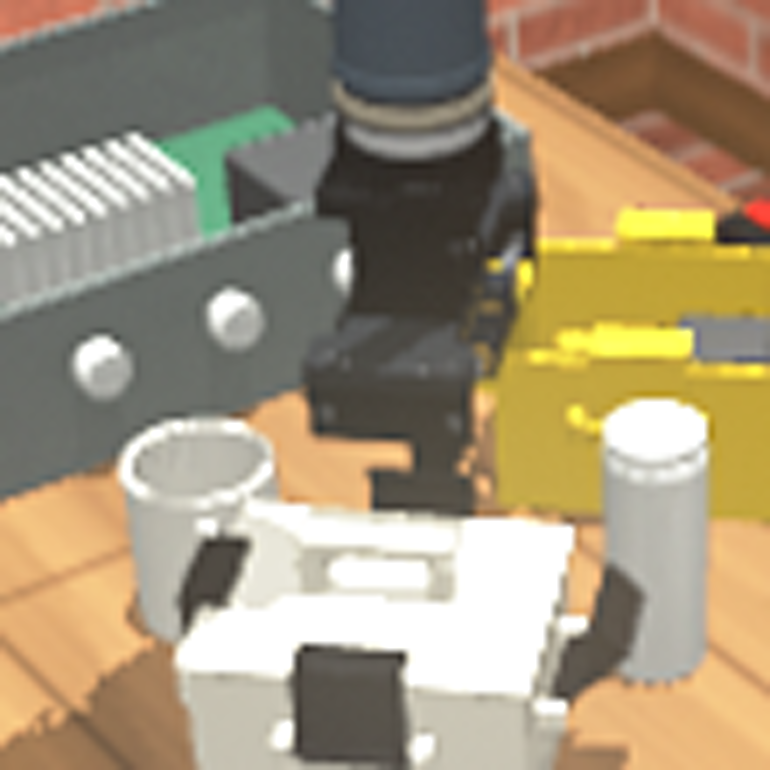

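Emit:
drive_tool(plan=[{"offset":[-0.8,0.1,0.1],"delta_rot":[0,0,0],"jaw":0},{"offset":[-1.5,0.1,0.1],"delta_rot":[0,0,0],"jaw":0},{"offset":[-1.9,0.1,-0.5],"delta_rot":[0,0,0],"jaw":0},{"offset":[-2.5,0.1,-1.2],"delta_rot":[0,0,0],"jaw":0},{"offset":[-3.2,0.1,-1.8],"delta_rot":[0,0,0],"jaw":0},{"offset":[-3.7,0.1,-2.1],"delta_rot":[0,0,0],"jaw":0},{"offset":[-4.3,0.1,-2.3],"delta_rot":[0,0,0],"jaw":0},{"offset":[-4.8,0.1,-2.4],"delta_rot":[0,0,0],"jaw":0}])

```text
time: 20.57
position: [0.5699, 0.2906, 0.0742]
tool_rot: [0.924, 0.382, 0.001, 0.0]
ft_force: [1.0, 1.6, -0.2]
grip_width: 0.0006
```

```bash
python3 - <<'E'
from h import *
look('23',(165,70,110,110),7)
tab('a',[.15,0],h=.0095)
E
```

```text
20.5667 [[-0.0009  0.0876  0.0742]] 0.0006 [ 1.   1.6 -0.2]
a 0.15 off [ 0.31  0.06 -0.12] z 0.075
a 0 off [-0.37  0.07 -0.21] z 0.076
yaw 0.7834755802886629
```

View pics/s23.png

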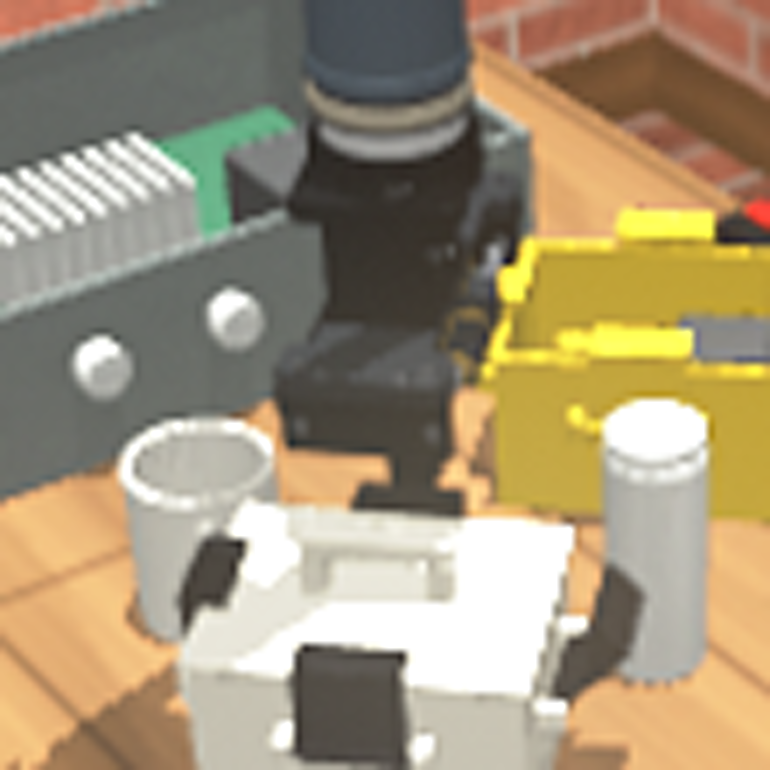

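Emit:
drive_tool(plan=[{"offset":[-0.2,0,-0.1],"delta_rot":[0,0,0],"jaw":0},{"offset":[-0.4,0,-0.2],"delta_rot":[0,0,0],"jaw":0},{"offset":[-0.6,0,-0.2],"delta_rot":[0,0,0],"jaw":0},{"offset":[-0.7,0,-0.2],"delta_rot":[0,0,0],"jaw":0},{"offset":[-0.8,0,-0.2],"delta_rot":[0,0,0],"jaw":0},{"offset":[-0.8,0,-0.2],"delta_rot":[0,0,0],"jaw":0},{"offset":[-0.8,0,-0.2],"delta_rot":[0,0,0],"jaw":0},{"offset":[-0.8,0,-0.2],"delta_rot":[0,0,0],"jaw":0}])

```text
time: 21.28
position: [0.5658, 0.287, 0.075]
tool_rot: [0.924, 0.382, 0.003, -0.001]
ft_force: [4.1, 5.7, -2.5]
grip_width: 0.0006
```

```bash
python3 - <<'E'
from h import *
look('24',(165,70,110,110),7)
tab('a',[.15,0],h=.0095)
E
```

```text
21.2833 [[-0.0013  0.0821  0.075 ]] 0.0006 [ 4.1  5.7 -2.5]
a 0.15 off [ 0.72  0.07 -0.  ] z 0.075
a 0 off [ 0.04  0.08 -0.09] z 0.076
yaw 0.7830141616201555
```

View pics/s24.png

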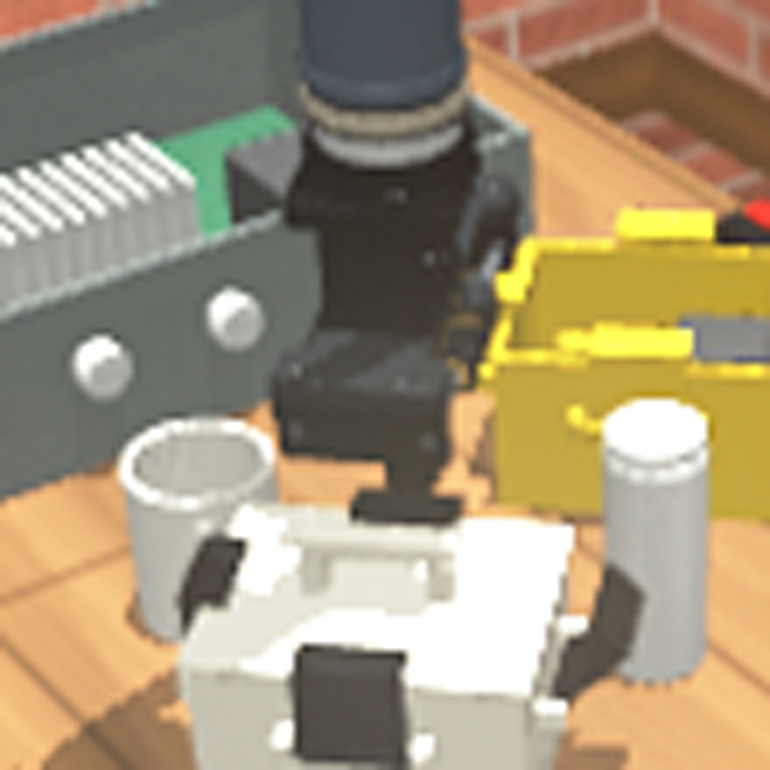

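Emit:
drive_tool(plan=[{"offset":[-0.2,0,0],"delta_rot":[0,0,0],"jaw":0},{"offset":[-0.3,0,0],"delta_rot":[0,0,0],"jaw":0},{"offset":[-0.3,0,0],"delta_rot":[0,0,0],"jaw":0},{"offset":[1.5,0,0],"delta_rot":[0,0,0],"jaw":0},{"offset":[3.5,0,0],"delta_rot":[0,0,0],"jaw":0},{"offset":[3.5,0,-4],"delta_rot":[0,0,0],"jaw":0},{"offset":[3.5,0,-8],"delta_rot":[0,0,0],"jaw":0},{"offset":[3.5,0,-11.5],"delta_rot":[0,0,7],"jaw":0}])

```text
time: 22.0
position: [0.5876, 0.3094, 0.1895]
tool_rot: [0.946, 0.324, -0.003, 0.0]
ft_force: [1.6, 0.2, 1.3]
grip_width: 0.0004
```

```bash
python3 - <<'E'
from h import *
look('25',(165,70,110,110),7)
im=camera('wrist');cv2.imwrite('pics/w25.png',cv2.cvtColor(im,cv2.COLOR_RGB2BGR))
go(boxT(BR,np.array([.155,0,.19])),BOX[2]-.008)
E
```

```text
22.0 [[-0.0016  0.1134  0.1895]] 0.0004 [1.6 0.2 1.3]
offset cm [-9.48 16.77  0.63] rot [-0.2 -0.7 82.9] steps 11.6
```

View pics/s25.png

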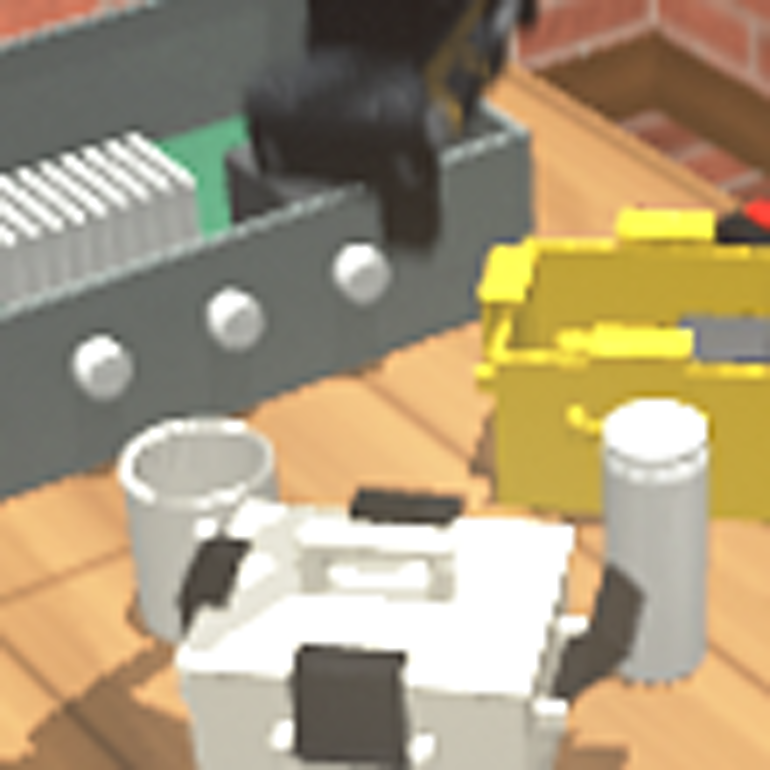

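View pics/w25.png

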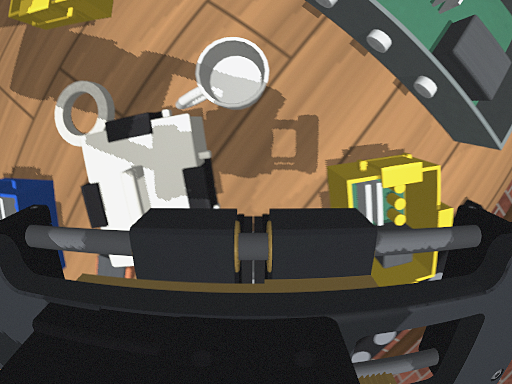

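Emit:
drive_tool(plan=[{"offset":[-0.8,1.5,0.5],"delta_rot":[0,0,7],"jaw":0},{"offset":[-1.6,3,0.5],"delta_rot":[0,0,14],"jaw":0},{"offset":[-2.4,4.5,0.5],"delta_rot":[0,0,21],"jaw":0},{"offset":[-3.2,6,0.5],"delta_rot":[0,0,28],"jaw":0},{"offset":[-4,7.5,0.5],"delta_rot":[0,0,35],"jaw":0},{"offset":[-4.8,9,0.5],"delta_rot":[0,0,42],"jaw":0},{"offset":[-5.6,10.5,0.5],"delta_rot":[0,0,49],"jaw":0},{"offset":[-6.4,12,0.5],"delta_rot":[0,0,56],"jaw":0}])

```text
time: 22.77
position: [0.6104, 0.1746, 0.1838]
tool_rot: [0.987, -0.16, -0.002, 0.001]
ft_force: [0.2, -0.1, -0.3]
grip_width: 0.0004
```

```bash
python3 - <<'E'
from h import *
go(boxT(BR,np.array([.155,0,.17])),BOX[2]-.008)
E
```

```text
offset cm [2.66 4.81 1.38] rot [ 0.2  0.2 26.7] steps 3.7
```

Emit:
drive_tool(plan=[{"offset":[0.7,1.2,0],"delta_rot":[0,0,7],"jaw":0},{"offset":[1.4,2.4,0.3],"delta_rot":[0,0,14],"jaw":0},{"offset":[2.1,3.6,0.6],"delta_rot":[0,0,21],"jaw":0},{"offset":[2.7,4.8,1],"delta_rot":[0,0,26.7],"jaw":0},{"offset":[2.7,4.8,1.4],"delta_rot":[0,0,26.7],"jaw":0},{"offset":[2.7,4.8,1.4],"delta_rot":[0,0,26.7],"jaw":0},{"offset":[2.7,4.8,1.4],"delta_rot":[0,0,26.7],"jaw":0},{"offset":[2.7,4.8,1.4],"delta_rot":[0,0,26.7],"jaw":0}])

```text
time: 23.43
position: [0.622, 0.1226, 0.1708]
tool_rot: [0.925, -0.38, -0.001, 0.0]
ft_force: [-0.1, 0.2, 0.4]
grip_width: 0.0005
```

```bash
python3 - <<'E'
from h import *
look('26',(175,70,110,110),7)
tab('d',[(1.0,.015),1.0,.8],h=.0095,w=-.008)
E
```

```text
23.4333 [[0.1541 0.0046 0.1708]] 0.0005 [-0.1  0.2  0.4]
d 1.0 off [-0.67  1.08 11.83] z 0.053
d 1.0 off [-2.17  1.08 11.83] z 0.053
d 0.8 off [-2.7   1.08 11.08] z 0.06
yaw -0.7796603351042883
```

View pics/s26.png

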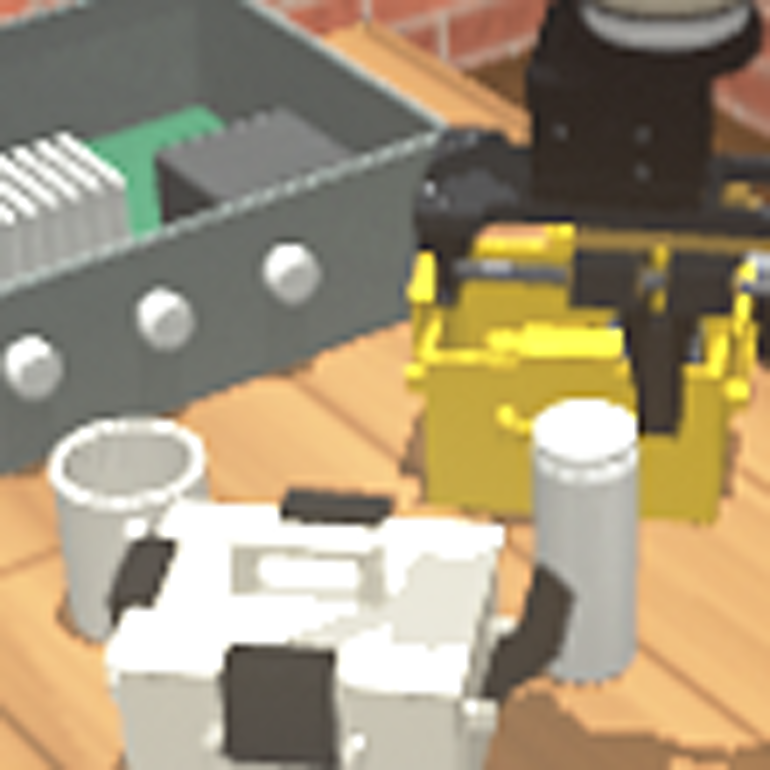

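Emit:
drive_tool(plan=[{"offset":[-0.5,1.1,2],"delta_rot":[0,0,0],"jaw":0},{"offset":[-0.5,1.1,6],"delta_rot":[0,0,0],"jaw":0},{"offset":[-0.5,1.1,10],"delta_rot":[0,0,0],"jaw":0},{"offset":[-0.5,1.1,11.8],"delta_rot":[0,0,0],"jaw":0},{"offset":[-1.2,1.1,11.8],"delta_rot":[0,0,0],"jaw":0},{"offset":[-2.0,1.1,11.8],"delta_rot":[0,0,0],"jaw":0},{"offset":[-2.2,1.1,11.8],"delta_rot":[0,0,0],"jaw":0},{"offset":[-2.2,1.1,11.8],"delta_rot":[0,0,0],"jaw":0}])

```text
time: 24.15
position: [0.5998, 0.1308, 0.0552]
tool_rot: [0.925, -0.38, 0.001, -0.001]
ft_force: [-0.3, -0.9, 0.8]
grip_width: 0.0005
```

```bash
python3 - <<'E'
from h import *
look('27',(175,70,110,110),7)
tab('d',[1,.8,.6,.4,.3,.15,0],h=.0095,w=-.008)
E
```

```text
24.15 [[ 0.1327 -0.0051  0.0552]] 0.0005 [-0.3 -0.9  0.8]
d 1 off [-0.08  0.1   0.25] z 0.053
d 0.8 off [-0.61  0.1  -0.5 ] z 0.06
d 0.6 off [-1.28  0.1  -1.13] z 0.067
d 0.4 off [-2.06  0.09 -1.62] z 0.071
d 0.3 off [-2.48  0.1  -1.8 ] z 0.073
d 0.15 off [-3.15  0.1  -1.99] z 0.075
d 0 off [-3.83  0.1  -2.08] z 0.076
yaw -0.7804589099238591
```

View pics/s27.png

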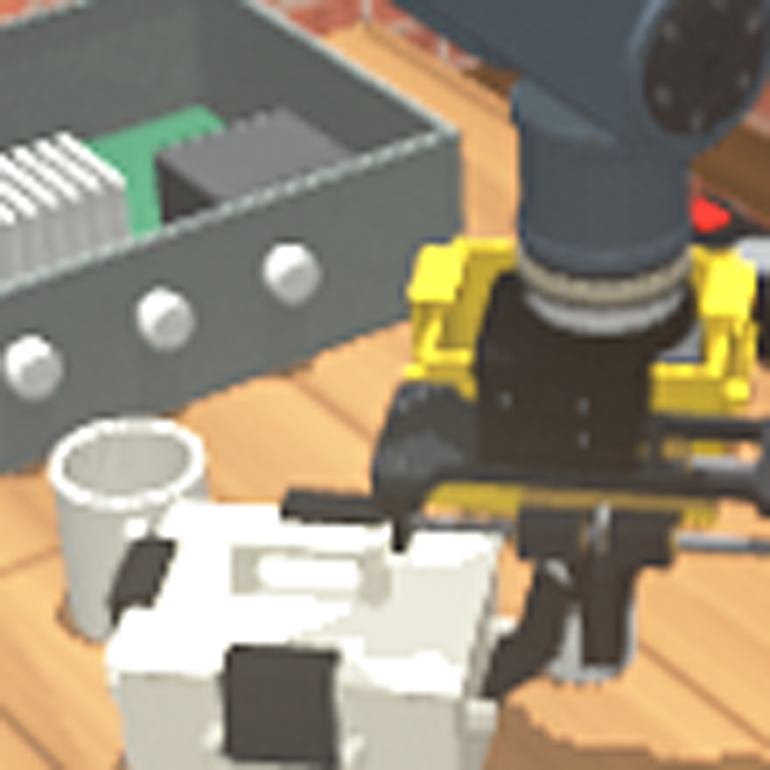

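Emit:
drive_tool(plan=[{"offset":[0,0.1,-0.8],"delta_rot":[0,0,0],"jaw":0},{"offset":[-0.6,0.1,-0.9],"delta_rot":[0,0,0],"jaw":0},{"offset":[-0.9,0.1,-1.2],"delta_rot":[0,0,0],"jaw":0},{"offset":[-1.3,0.1,-1.5],"delta_rot":[0,0,0],"jaw":0},{"offset":[-1.7,0.1,-1.7],"delta_rot":[0,0,0],"jaw":0},{"offset":[-2.1,0.1,-1.9],"delta_rot":[0,0,0],"jaw":0},{"offset":[-2.5,0.1,-2.1],"delta_rot":[0,0,0],"jaw":0},{"offset":[-2.8,0.1,-2.1],"delta_rot":[0,0,0],"jaw":0}])

```text
time: 24.87
position: [0.5811, 0.1469, 0.0766]
tool_rot: [0.925, -0.38, 0.003, 0.0]
ft_force: [1.5, -8.9, 13.9]
grip_width: 0.0002
```

```bash
python3 - <<'E'
from h import *
look('28',(175,70,110,110),7)
tab('d',[.3,.15,0],h=.0095,w=-.008)
E
```

```text
24.8667 [[ 0.108  -0.0068  0.0766]] 0.0002 [ 1.5 -8.9 13.9]
d 0.3 off [ 0.07 -0.08  0.35] z 0.073
d 0.15 off [-0.59 -0.08  0.16] z 0.075
d 0 off [-1.28 -0.08  0.07] z 0.076
yaw -0.7800398350486956
```

View pics/s28.png

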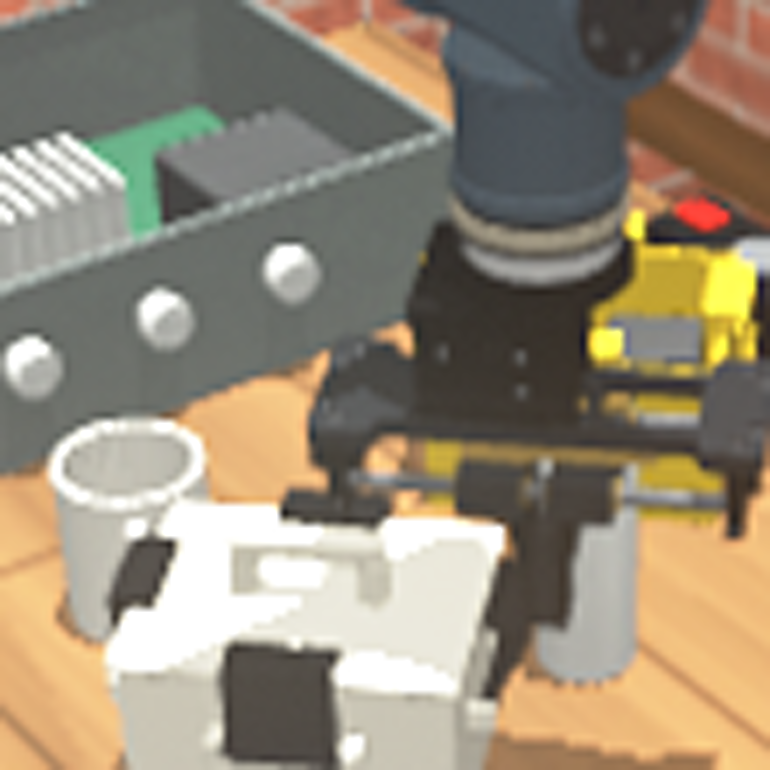

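```bash
python3 - <<'E'
from h import *
o=get_obs();print(o['ft_force'],o['moment'],o['position'],o['joint_torque'].round(1))
im=camera('wrist');cv2.imwrite('pics/w28.png',cv2.cvtColor(im,cv2.COLOR_RGB2BGR))
im=camera('top');cv2.imwrite('pics/top28.png',cv2.cvtColor(im,cv2.COLOR_RGB2BGR));crop('pics/top28.png','pics/ctop28.png',125,105,130,110,6)
crop('pics/s28f.png','pics/s28b.png',215,110,70,70,10)
E
```

```text
[ 1.04830598 -6.85841125 10.81274336] [-1.27735578  0.07383956  0.0349536 ] [0.58090739 0.14706092 0.07674614] [  4.  -37.4 -10.2   1.7  -0.    0. ]
```

View pics/w28.png

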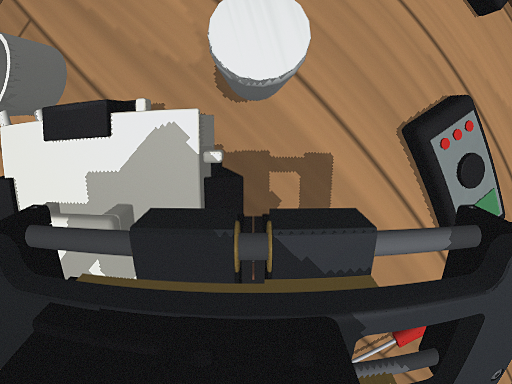

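View pics/ctop28.png

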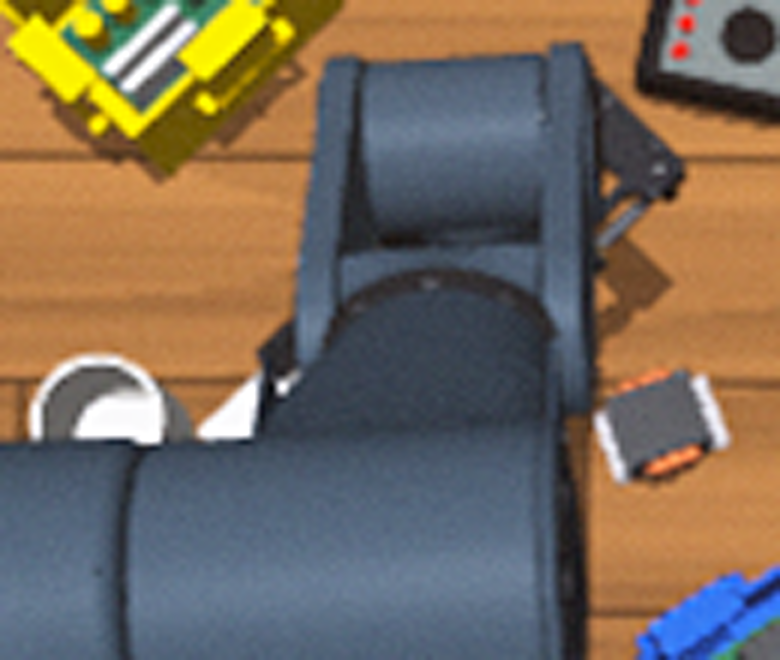

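View pics/s28b.png

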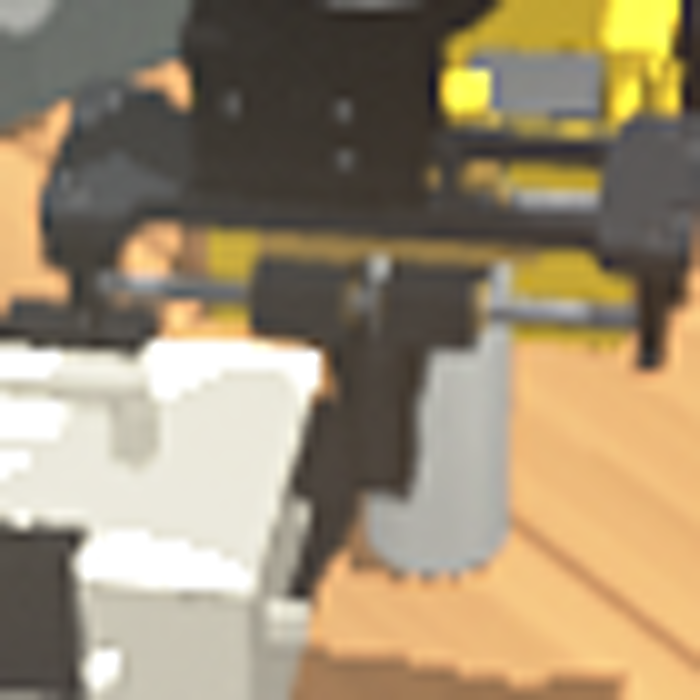

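Emit:
drive_tool(plan=[{"offset":[0.5,0,0],"delta_rot":[0,0,0],"jaw":0},{"offset":[1.0,0,0],"delta_rot":[0,0,0],"jaw":0},{"offset":[1.5,0,0],"delta_rot":[0,0,0],"jaw":0},{"offset":[2,0,0],"delta_rot":[0,0,0],"jaw":0},{"offset":[2,0,0],"delta_rot":[0,0,0],"jaw":0},{"offset":[2,0,0],"delta_rot":[0,0,0],"jaw":0},{"offset":[2,0,0],"delta_rot":[0,0,0],"jaw":0},{"offset":[2,0,0],"delta_rot":[0,0,0],"jaw":0}])

```text
time: 25.68
position: [0.5923, 0.1346, 0.0737]
tool_rot: [0.925, -0.381, -0.0, 0.0]
ft_force: [-0.3, 0.6, -0.1]
grip_width: 0.0004
```

```bash
python3 - <<'E'
from h import *
look('29',(215,110,70,70),10)
E
```

```text
25.6833 [[ 0.1246 -0.0077  0.0737]] 0.0004 [-0.3  0.6 -0.1]
```

View pics/s29.png

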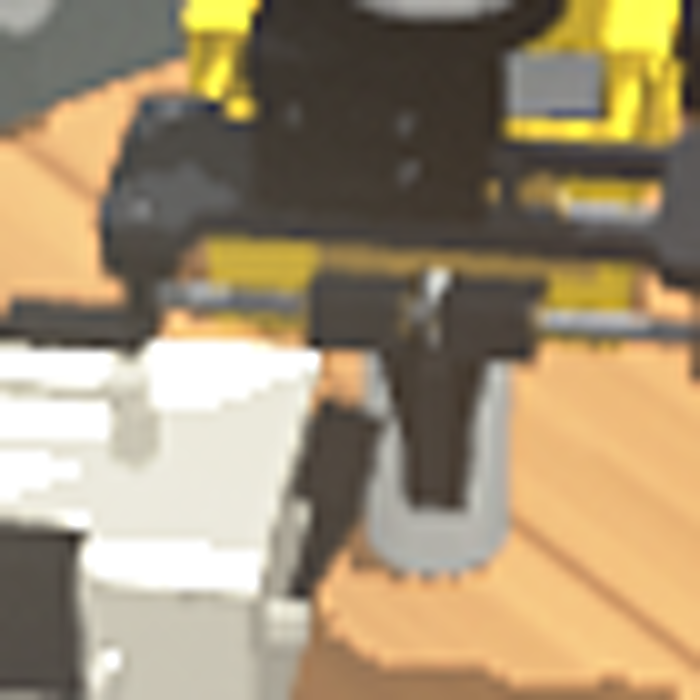

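Emit:
drive_tool(plan=[{"offset":[1,0,-1],"delta_rot":[0,0,-7],"jaw":0},{"offset":[1.5,0,-2],"delta_rot":[0,0,-14],"jaw":0},{"offset":[1.5,0,-2],"delta_rot":[0,0,-21],"jaw":0},{"offset":[1.5,0,-2],"delta_rot":[0,0,-28],"jaw":0},{"offset":[1.5,0,-2],"delta_rot":[0,0,-35],"jaw":0},{"offset":[1.5,0,-2],"delta_rot":[0,0,-42],"jaw":0},{"offset":[1.5,0,-2],"delta_rot":[0,0,-45],"jaw":0},{"offset":[1.5,0,-2],"delta_rot":[0,0,-45],"jaw":0}])

```text
time: 26.4
position: [0.6031, 0.124, 0.094]
tool_rot: [1.0, 0.002, -0.0, -0.0]
ft_force: [0.1, 0.1, 0.3]
grip_width: 0.0002
```

```bash
python3 - <<'E'
from h import *
look('30',(215,110,70,70),10)
im=camera('top');cv2.imwrite('pics/top30.png',cv2.cvtColor(im,cv2.COLOR_RGB2BGR));crop('pics/top30.png','pics/ctop30.png',125,105,130,110,6)
im=camera('wrist');cv2.imwrite('pics/w30.png',cv2.cvtColor(im,cv2.COLOR_RGB2BGR))
tab('d',[(.7,0),.7,.5,.4,.3,.15,0],h=.0133,w=-.008)
E
```

```text
26.4 [[ 0.1397 -0.0076  0.094 ]] 0.0002 [0.1 0.1 0.3]
d 0.7 off [-0.75 -0.96  3.05] z 0.064
d 0.7 off [-0.75 -0.96  3.05] z 0.064
d 0.5 off [-1.27 -1.47  2.49] z 0.069
d 0.4 off [-1.55 -1.76  2.26] z 0.071
d 0.3 off [-1.85 -2.05  2.08] z 0.073
d 0.15 off [-2.33 -2.52  1.89] z 0.075
d 0 off [-2.81 -3.    1.8 ] z 0.076
yaw 0.0022148588021224016
```

View pics/s30.png

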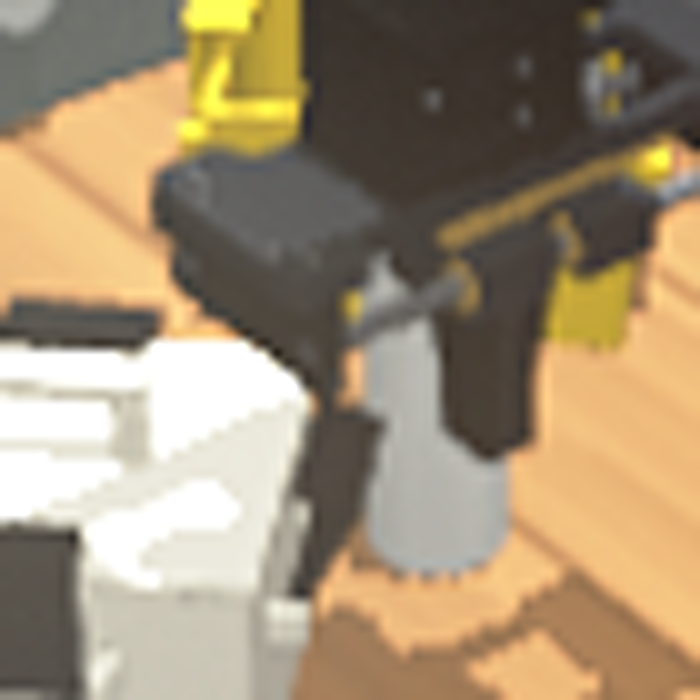

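View pics/w30.png

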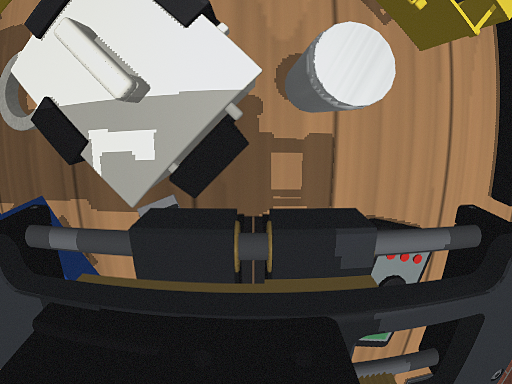

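Emit:
drive_tool(plan=[{"offset":[0,0,1.5],"delta_rot":[0,0,0],"jaw":0},{"offset":[-0.5,-0.7,2.6],"delta_rot":[0,0,0],"jaw":0},{"offset":[-0.9,-1.1,2.5],"delta_rot":[0,0,0],"jaw":0},{"offset":[-1.2,-1.4,2.4],"delta_rot":[0,0,0],"jaw":0},{"offset":[-1.5,-1.7,2.2],"delta_rot":[0,0,0],"jaw":0},{"offset":[-1.8,-2.0,2.0],"delta_rot":[0,0,0],"jaw":0},{"offset":[-2.1,-2.3,1.9],"delta_rot":[0,0,0],"jaw":0},{"offset":[-2.3,-2.5,1.9],"delta_rot":[0,0,0],"jaw":0}])

```text
time: 27.22
position: [0.5812, 0.1489, 0.0763]
tool_rot: [1.0, 0.002, 0.001, 0.0]
ft_force: [1.7, -0.0, 1.4]
grip_width: 0.0006
```

```bash
python3 - <<'E'
from h import *
look('31',(215,110,70,70),10)
im=camera('wrist');cv2.imwrite('pics/w31.png',cv2.cvtColor(im,cv2.COLOR_RGB2BGR))
tab('d',[.15,0],h=.0133,w=-.008)
E
```

```text
27.2167 [[ 0.1066 -0.0053  0.0763]] 0.0006 [ 1.7 -0.   1.4]
d 0.15 off [-0.07  0.    0.08] z 0.075
d 0 off [-0.56 -0.48 -0.01] z 0.076
yaw 0.0037782330548326677
```

View pics/s31.png

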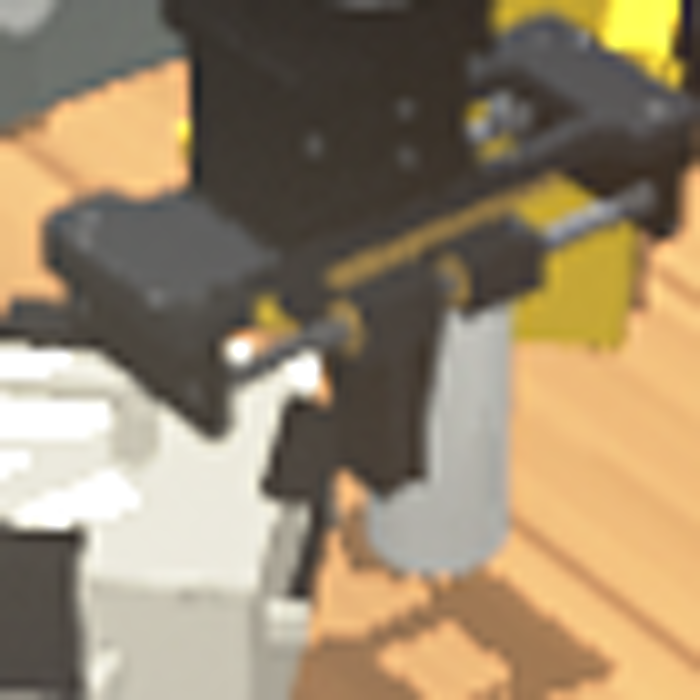

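View pics/w31.png

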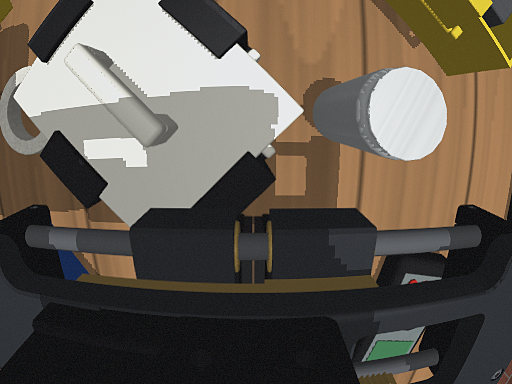

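Works. Clip d is almost home; press on to the stop.

Emit:
drive_tool(plan=[{"offset":[-0.2,-0.2,0],"delta_rot":[0,0,0],"jaw":0},{"offset":[-0.4,-0.4,0],"delta_rot":[0,0,0],"jaw":0},{"offset":[-0.5,-0.5,0],"delta_rot":[0,0,0],"jaw":0},{"offset":[-0.6,-0.6,0],"delta_rot":[0,0,0],"jaw":0},{"offset":[-0.7,-0.7,0],"delta_rot":[0,0,0],"jaw":0},{"offset":[-0.7,-0.7,0],"delta_rot":[0,0,0],"jaw":0},{"offset":[-0.7,-0.7,0],"delta_rot":[0,0,0],"jaw":0},{"offset":[-0.7,-0.7,0],"delta_rot":[0,0,0],"jaw":0}])

```text
time: 27.98
position: [0.5744, 0.1551, 0.0752]
tool_rot: [1.0, 0.002, 0.001, 0.0]
ft_force: [4.2, -4.0, 1.0]
grip_width: 0.0006
```

```bash
python3 - <<'E'
from h import *
look('32',(215,110,70,70),10)
tab('d',[.15,0],h=.0133,w=-.008)
E
```

```text
27.9833 [[ 0.0975 -0.0057  0.0752]] 0.0006 [ 4.2 -4.   1. ]
d 0.15 off [0.56 0.6  0.01] z 0.075
d 0 off [ 0.07  0.11 -0.08] z 0.076
yaw 0.0034404847698742812
```

View pics/s32.png

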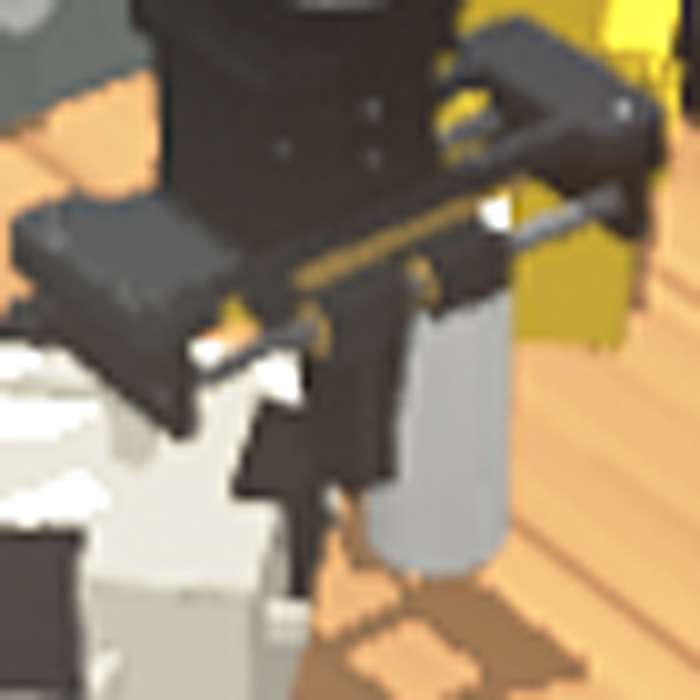

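Emit:
drive_tool(plan=[{"offset":[-0.2,-0.2,0],"delta_rot":[0,0,0],"jaw":0},{"offset":[-0.3,-0.3,0],"delta_rot":[0,0,0],"jaw":0},{"offset":[-0.3,-0.3,0],"delta_rot":[0,0,0],"jaw":0},{"offset":[-0.3,-0.3,0],"delta_rot":[0,0,0],"jaw":0},{"offset":[1,1,0],"delta_rot":[0,0,0],"jaw":0},{"offset":[2.5,2.5,0],"delta_rot":[0,0,0],"jaw":0},{"offset":[2.5,2.5,-4],"delta_rot":[0,0,0],"jaw":0},{"offset":[2.5,2.5,-8],"delta_rot":[0,0,0],"jaw":0}])

```text
time: 28.7
position: [0.5953, 0.13, 0.1509]
tool_rot: [1.0, 0.0, -0.007, -0.001]
ft_force: [0.8, -0.4, 0.6]
grip_width: 0.0002
```

Emit:
drive_tool(plan=[{"offset":[0,3,-3],"delta_rot":[0,0,0],"jaw":0},{"offset":[0,7,-5],"delta_rot":[0,0,0],"jaw":0},{"offset":[0,11,-6],"delta_rot":[0,0,0],"jaw":0},{"offset":[0,15,-6],"delta_rot":[0,0,0],"jaw":0},{"offset":[0,19,-6],"delta_rot":[0,0,0],"jaw":0},{"offset":[0,23,-6],"delta_rot":[0,0,0],"jaw":0},{"offset":[0,23,-6],"delta_rot":[0,0,0],"jaw":0},{"offset":[0,23,-6],"delta_rot":[0,0,0],"jaw":0}])

```text
time: 29.37
position: [0.5983, -0.1008, 0.2143]
tool_rot: [1.0, -0.001, -0.001, -0.001]
ft_force: [-0.2, -0.5, 0.2]
grip_width: 0.0007
```

```bash
python3 - <<'E'
from h import *
o=get_obs();print(o['time'],o['position'],o['ft_force'])
z=dict(a=0,b=0,c=0,d=0)
for n,cr,s in(('top',(125,115,130,95),6),('side',(165,110,110,95),7)):
    im=camera(n);cv2.imwrite(f'pics/{n}33.png',cv2.cvtColor(im,cv2.COLOR_RGB2BGR))
    crop(f'pics/{n}33.png',f'pics/c{n}33.png',*cr,s)
    draw(n,f'pics/{n}33.png',f'pics/o{n}33.png',BR if 0 else BOX,z,cr,s)
E
```

```text
29.3667 [ 0.59825403 -0.10083118  0.21425858] [-0.16229459 -0.5068859   0.24839971]
```

View pics/ctop33.png

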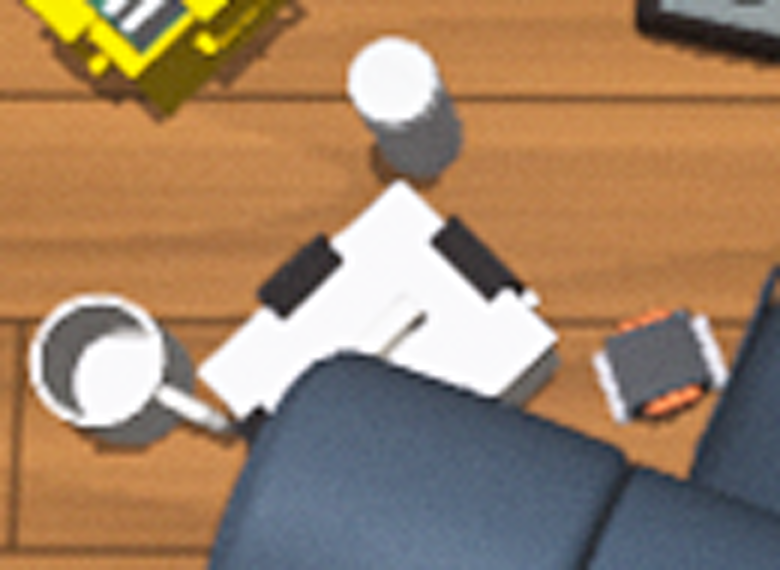

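View pics/otop33.png

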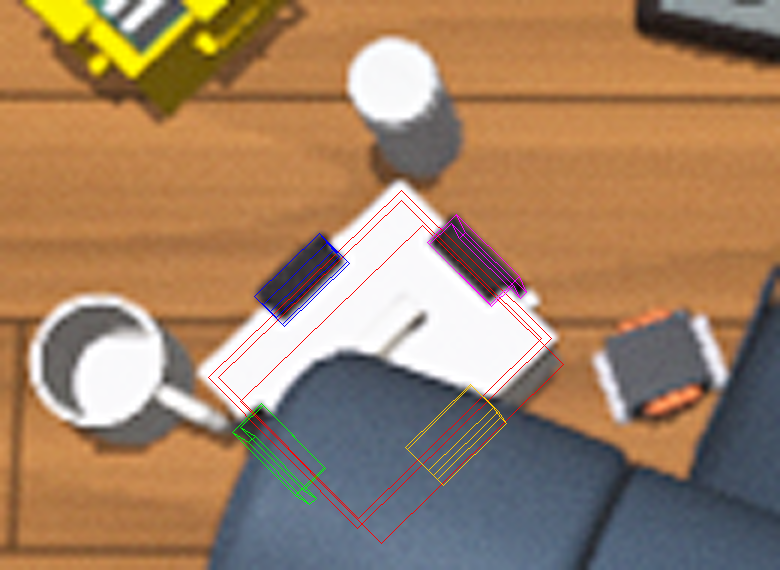

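View pics/oside33.png

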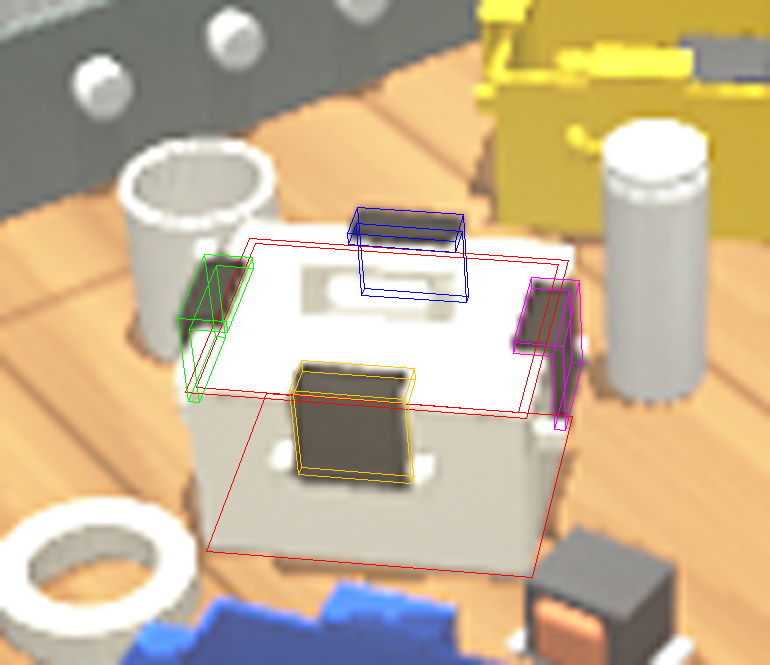

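View pics/cside33.png

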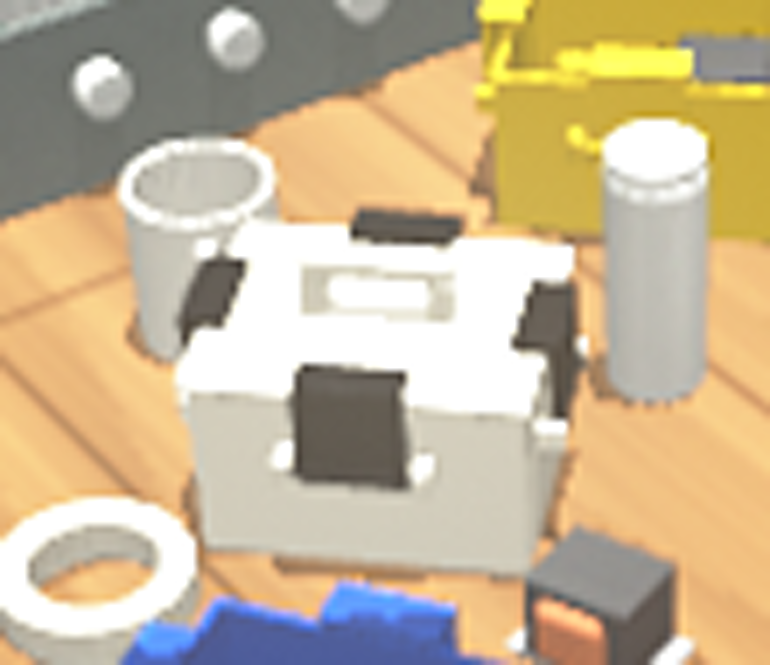

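View pics/top33.png

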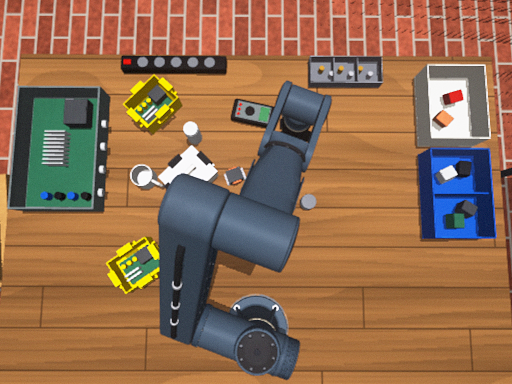

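```bash
python3 - <<'E'
from h import *
from scipy.ndimage import gaussian_filter
def hull_mask(n,p,k,a,S=4,cr=None):
    x0,y0,w,h=cr;M=np.zeros((h*S,w*S),np.uint8)
    P=boxT(p,clip_pts(k,a));q=(proj(n,P)-[x0,y0]+.5)*S
    for idx in([1,2,3,4],[0,1,4,5]):  # claw, arm
        pts=np.concatenate([q[[i for i in idx]],q[[i+6 for i in idx]]]).astype(np.float32)
        cv2.fillConvexPoly(M,cv2.convexHull(pts).astype(np.int32),255)
    return cv2.resize(M,(w,h),interpolation=cv2.INTER_AREA)/255.
cr=(165,110,110,95)
for n,ks,cr in(('side','abd',(165,110,110,95)),('side','c',(165,110,110,95)),('top','ad',(125,115,130,95))):
    g=cv2.imread(f'pics/{n}33.png').astype(float).max(2)[cr[1]:cr[1]+cr[3],cr[0]:cr[0]+cr[2]]
    dark=np.clip((130-g)/90,0,1)
    for k in ks:
        best=[]
        for dx in np.arange(-.003,.0031,.001):
          for dy in np.arange(-.001,.0051,.001):
            p=BOX.copy();p[:2]+=(Rz(BOX[2])@[dx,dy,0])[:2]
            for a in np.arange(0,.31,.03):
                m=hull_mask(n,p,k,a,cr=cr)
                roi=cv2.dilate((hull_mask(n,BOX,k,.1,cr=cr)>0).astype(np.uint8),np.ones((7,7)))>0
                best.append((((m-dark)[roi]**2).sum().round(2),round(dx,3),round(dy,3),round(a,2)))
        best.sort();print(n,k,best[:4],'at dx0,dy.002:',sorted([b for b in best if b[1]==0 and b[2]==.002])[:3])
E
```

```text
side a [(np.float64(160.19), np.float64(-0.001), np.float64(0.003), np.float64(0.0)), (np.float64(160.33), np.float64(0.0), np.float64(-0.001), np.float64(0.0)), (np.float64(160.33), np.float64(0.001), np.float64(0.005), np.float64(0.0)), (np.float64(160.52), np.float64(0.0), np.float64(0.003), np.float64(0.0))] at dx0,dy.002: [(np.float64(161.97), np.float64(0.0), np.float64(0.002), np.float64(0.0)), (np.float64(163.98), np.float64(0.0), np.float64(0.002), np.float64(0.03)), (np.float64(169.94), np.float64(0.0), np.float64(0.002), np.float64(0.06))]
side b [(np.float64(83.62), np.float64(-0.001), np.float64(0.004), np.float64(0.0)), (np.float64(84.37), np.float64(-0.003), np.float64(-0.001), np.float64(0.0)), (np.float64(84.84), np.float64(-0.001), np.float64(0.0), np.float64(0.0)), (np.float64(84.87), np.float64(0.0), np.float64(0.0), np.float64(0.0))] at dx0,dy.002: [(np.float64(86.62), np.float64(0.0), np.float64(0.002), np.float64(0.0)), (np.float64(89.94), np.float64(0.0), np.float64(0.002), np.float64(0.03)), (np.float64(91.9), np.float64(0.0), np.float64(0.002), np.float64(0.06))]Traceback (most recent call last):
  File "<stdin>", line 20, in <module>
  File "<stdin>", line 5, in hull_mask
  File "h.py", line 4, in proj
    c=calibration(n);T=np.linalg.inv(c['pose']);p=np.atleast_2d(P)@T[:3,:3].T+T[:3,3]
ValueError: time passes only in moves, steps and waits
```

```bash
python3 - <<'E'
import h; from h import *
cal={n:calibration(n) for n in('side','top')}; h.calibration=lambda n:cal[n]
cr=(165,110,110,95)
def hm(n,p,k,a,cr,S=4):
    x0,y0,w,hh=cr;M=np.zeros((hh*S,w*S),np.uint8);q=(proj(n,boxT(p,clip_pts(k,a)))-[x0,y0]+.5)*S
    for idx in([1,2,3,4],[0,1,4,5]):
        cv2.fillConvexPoly(M,cv2.convexHull(np.concatenate([q[idx],q[[i+6 for i in idx]]]).astype(np.float32)).astype(np.int32),255)
    return cv2.resize(M,(w,hh),interpolation=cv2.INTER_AREA)/255.
for n,ks,cr in(('side','cd',cr),('top','ad',(125,115,130,95))):
    g=cv2.imread(f'pics/{n}33.png').astype(float).max(2)[cr[1]:cr[1]+cr[3],cr[0]:cr[0]+cr[2]];dark=np.clip((130-g)/90,0,1)
    for k in ks:
        roi=cv2.dilate((hm(n,BOX,k,.1,cr)>0).astype(np.uint8),np.ones((7,7)))>0;b=[]
        for dx in(-.001,0,.001):
          for dy in(0,.001,.002,.003,.004):
            p=BOX.copy();p[:2]+=(Rz(BOX[2])@[dx,dy,0])[:2]
            for a in np.arange(0,.31,.03): b.append((float(((hm(n,p,k,a,cr)-dark)[roi]**2).sum().round(1)),dx,dy,float(a.round(2))))
        b.sort();print(n,k,b[:3],[x for x in b if x[1]==0 and x[2]==.002][:2])
E
```

```text
side c [(112.2, -0.001, 0, 0.3), (114.1, -0.001, 0, 0.27), (115.2, 0, 0, 0.3)] [(116.4, 0, 0.002, 0.3), (117.8, 0, 0.002, 0.27)]
side d [(61.1, -0.001, 0, 0.09), (62.5, -0.001, 0.003, 0.09), (62.8, -0.001, 0.001, 0.09)] [(64.3, 0, 0.002, 0.06), (65.2, 0, 0.002, 0.03)]
top a [(15.1, 0.001, 0.002, 0.0), (15.5, 0, 0.002, 0.0), (16.0, 0, 0.002, 0.03)] [(15.5, 0, 0.002, 0.0), (16.0, 0, 0.002, 0.03)]
top d [(20.3, 0.001, 0.002, 0.0), (20.7, -0.001, 0.001, 0.03), (21.0, 0, 0.003, 0.0)] [(21.9, 0, 0.002, 0.0), (22.4, 0, 0.002, 0.03)]
```

Emit:
drive_tool(plan=[{"offset":[-2,3,-2],"delta_rot":[0,0,0],"jaw":0},{"offset":[-4,6.5,-4],"delta_rot":[0,0,0],"jaw":0},{"offset":[-6,10,-4],"delta_rot":[0,0,0],"jaw":0},{"offset":[-8,13.5,-4],"delta_rot":[0,0,0],"jaw":0},{"offset":[-10,17,-4],"delta_rot":[0,0,0],"jaw":0},{"offset":[-12,20.5,-4],"delta_rot":[0,0,0],"jaw":0},{"offset":[-14,24,-4],"delta_rot":[0,0,0],"jaw":0},{"offset":[-16,27,-4],"delta_rot":[0,0,0],"jaw":0}])

```text
time: 30.13
position: [0.44, -0.3694, 0.2549]
tool_rot: [1.0, 0.003, 0.0, -0.001]
ft_force: [-0.3, -0.6, 0.5]
grip_width: 0.0006
```

```bash
python3 - <<'E'
import h; from h import *
cal={n:calibration(n) for n in('side','top')}; h.calibration=lambda n:cal[n]
im=camera('top');cv2.imwrite('pics/top34.png',cv2.cvtColor(im,cv2.COLOR_RGB2BGR));crop('pics/top34.png','pics/ctop34.png',125,115,130,95,6)
def hm(n,p,k,a,cr,S=4):
    x0,y0,w,hh=cr;M=np.zeros((hh*S,w*S),np.uint8);q=(proj(n,boxT(p,clip_pts(k,a)))-[x0,y0]+.5)*S
    for idx in([1,2,3,4],[0,1,4,5]):
        cv2.fillConvexPoly(M,cv2.convexHull(np.concatenate([q[idx],q[[i+6 for i in idx]]]).astype(np.float32)).astype(np.int32),255)
    return cv2.resize(M,(w,hh),interpolation=cv2.INTER_AREA)/255.
for n,ks,cr in(('top','abcd',(125,115,130,95)),):
    g=cv2.imread(f'pics/{n}34.png').astype(float).max(2)[cr[1]:cr[1]+cr[3],cr[0]:cr[0]+cr[2]];dark=np.clip((130-g)/90,0,1)
    for k in ks:
        roi=cv2.dilate((hm(n,BOX,k,.1,cr)>0).astype(np.uint8),np.ones((7,7)))>0;b=[]
        for dx in(-.001,0,.001):
          for dy in(0,.001,.002,.003,.004):
            p=BOX.copy();p[:2]+=(Rz(BOX[2])@[dx,dy,0])[:2]
            for a in np.arange(0,.31,.03): b.append((float(((hm(n,p,k,a,cr)-dark)[roi]**2).sum().round(1)),dx,dy,float(a.round(2))))
        b.sort();print(n,k,b[:3],[x for x in b if x[1]==0 and x[2]==.002][:2])
E
```

```text
top a [(16.2, 0.001, 0.002, 0.0), (16.6, 0, 0.002, 0.0), (17.1, 0, 0.002, 0.03)] [(16.6, 0, 0.002, 0.0), (17.1, 0, 0.002, 0.03)]
top b [(15.8, -0.001, 0.002, 0.0), (16.1, -0.001, 0.001, 0.0), (17.1, 0, 0.004, 0.03)] [(17.9, 0, 0.002, 0.03), (19.0, 0, 0.002, 0.0)]
top c [(12.6, 0, 0, 0.03), (13.2, -0.001, 0, 0.03), (13.5, 0, 0.001, 0.06)] [(16.5, 0, 0.002, 0.06), (16.7, 0, 0.002, 0.09)]
top d [(22.0, 0.001, 0.002, 0.0), (22.3, -0.001, 0.001, 0.03), (22.6, 0, 0.003, 0.0)] [(23.5, 0, 0.002, 0.0), (24.1, 0, 0.002, 0.03)]
```

View pics/ctop34.png

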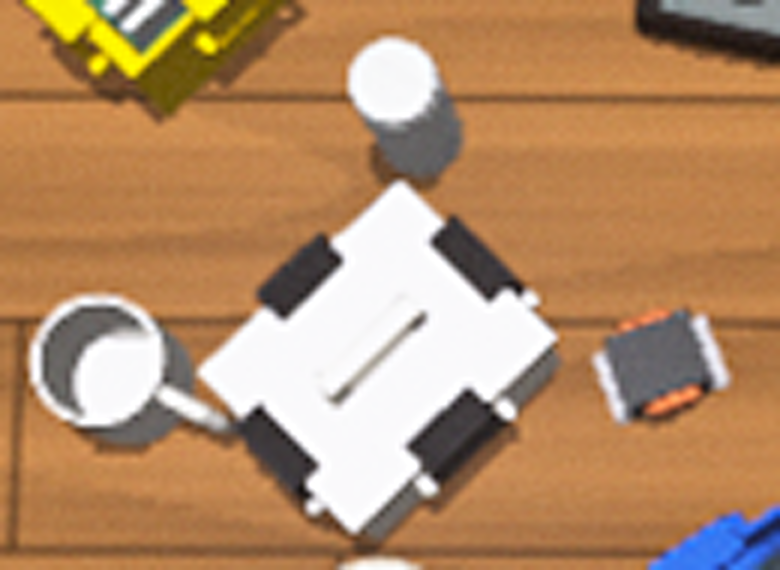

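```bash
python3 -c "
from rig import *
print(get_obs()['time']);print(hand_in())"
```

```text
30.1833
the job is handed in; nothing more can be done
None
```

I handed the job in at 30.2 s of the 72 s. The fallen clip was swung out to about 0.8 rad, the lid was set down in the box, and all four clips were folded home. The hand-in reported no verdict.

**Last checks**
- **Lid:** it looks flat, with its centre within about 2 mm of the box's by the top picture.
- **Clips:** each was pushed until it held against 6 to 14 N, and in the final pictures all four claws lie over the lid's rim. The top-camera fit gave 0 to 0.03 rad for clips a, b and d, and 0.03 to 0.09 for clip c.
- **Bystanders:** none I could see had moved in the final pictures. I did not measure them, and the arm hid the multimeter and part of the screwdriver in the last full top view.
- **Arm:** it was clear of everything, with forces near zero.

**What disagreed or went wrong**
- **Clip c:** a side-camera fit put it at 0.3 rad, but that view shows the angle poorly. The distance between the claw tips of a and c, 97 mm against 98 mm expected when shut, says both are closed.
- **Fingertips:** they ended about 17 to 20 mm short of the reported tool point, so my first push passed over clip a without moving it.
- **Clip d:** on the first try the gripper met something with about 14 N upward, probably the lid's handle. I backed off, turned the tool 45 degrees and closed it cleanly.

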